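# Shake steel test cubes evenly over a three-trough tray

### The arm

A 6-joint arm with a two-finger parallel gripper is mounted at the origin on the work surface. World frame = base frame: x ahead of the robot, y to its left, z up, the work surface at z = 0. Lengths are in m, angles in degrees, forces in N, time in s.
With the tool pointing down it reaches from about 0.35 to 0.875 m from the base axis. Payload 4.2 kg.
Tool frame: the origin (TCP) lies on the front face of the gripper's body, between the roots of the fingers; the fingertips stand 70 mm ahead of it and the grasp point (between the pads) lies 51 mm ahead of it; x points along the fingers, y is the direction in which the jaws open and shut, and the axes are right-handed (so a half turn about x gives the same grasp; the last joint's range is limited). The gripper opens to 87 mm and grips with 3 to 60 N. Pads are 19 mm wide; open, the fingers measure 117 mm over their backs; the gripper's body (75 mm by 190 mm) begins 51 mm behind the grasp point.
Start: joints at [-54.683, 22.042, 0.453, 0, -68.411, -14.817], TCP at [0.219, -0.585, 0.292] pointing down, gripper open.
Joint ranges: [-179.83, 179.83], [-69.29, 118.12], [-61.27, 80.66], [-181.25, 117.63], [-171.15, -9.14], [-177.46, 177.46]. Speed limits (degrees/s): [159.86, 159.86, 180, 180, 180, 180].

### API

Orientations are given as a 3x3 rotation matrix whose columns are the frame's x, y, z axes.
In Python, from station import r, viewer, spotter gives the robot as it stands.
- The arm moves only by the tool move_arm, never from a script. Its argument "series" is a list that holds one entry, the list of rows, each a list of 7 numbers: the turn, a rotation vector about the world's x, y, z scaled (see below), then the shift along the world's x, y, z scaled (see below), then the opening, from 0 (shut) to 1 (fully open). A call has 1 to 20 rows; each row shifts and turns the pose as measured when the row begins; what a row does not reach is not made up. The controller multiplies each number of a shift by 60 mm and each number of a turn by 8 degrees. A row lasts 1/8 s, in which the tool goes at most 62.5 mm and 10.7 degrees, less where a joint would pass 70% of its speed; a pose out of reach is approached as far as the arm can. A call with a number of a shift or a turn outside -1 to 1 is refused whole. A call with a gripper value outside its range is refused whole. The fingers move at their own pace and stop on an object; the grip force is fixed at half the most. Time passes only in rows, so rows that do not move let the fingers close. It gives the time, the measured TCP pose, the force and the opening at its end, in the units of the state.
- r.sense(): the state, without advancing time (a new reading comes with each control period).
- viewer.capture(name): name is "scene" or "top" or "wrist"; returns (picture, depth): 420x560x3 uint8, red, green, blue; 420x560 float32, m along the optical axis (not along the pixel's ray), 0 where there is no reading.
- viewer.camera_params(name): a dict with "mtx" (3x3 intrinsics, pixels), "pose" (4x4, takes a point from camera to world coordinates). Camera axes: x right, y down, z forward; pixel columns grow to the right and rows downward; lengths in m; the calibration is good to about 2 mm. A picture is of the moment at which its call begins: read the wrist's pose just before it. camera_params takes no time and is no camera call; for the wrist camera it gives the pose at the moment of the call.
- r.finish_job(): hands the job in, once; it reports no verdict.
Trained networks look in the newest picture that a camera, given by its name, has taken for a name from the list of things; names that differ only in an ending like _2 or _b are one class to them, and where a whole thing is asked for, a point or a joint stands for the part that bears it (a point fixed in the world has none). Each returns a list of dicts, best first, with "conf" (0 to 1); they miss things now and then, are a little off and sometimes report something else, mostly with a low value. They report only what shows in the picture. A call takes as long as a camera call. They do not tell look-alikes from the thing itself.
- spotter.find_in(camera, name): "centre" ([column, row] in pixels, amid what is visible of it).
- spotter.trace(camera, name): "mask" (420x560 bool, what is visible of it) and "centre" ([column, row] in pixels, amid what is visible of it).
The state is a dict: "time_s": time; "joints": joint angles; "joint_velocities": joint speeds; "effort": joint torques, N m; "tcp_pos": TCP position; "ee_rot": TCP orientation; "wrist_force": force on the tool from outside, world axes, zero at the start; "moment": the same for the moment, N m; "gripper_width": opening from 0.0 (shut) to 1.0 (fully open).
Only numpy, scipy, OpenCV 4.12 (cv2) and the standard library are available. Lean on these libraries where they do the work, as an engineer would, in place of code of your own. Each camera call takes 0.05 s, during which the arm holds its last target.

### The job

Lift the clear shaker out of the black tote and stand it leaning in the tilted aluminium rest, spout up, and let go of it there; then take it again across its body and shake its ten small steel test cubes out over the tray, so that all ten lie in the tray, spread so that every trough has at least two. Finally put the empty shaker back in the rest, spout up, and leave the jar, the carton and the screwdriver where they are.

Things in the scene. Friction and masses are not known exactly. Their poses are not given: they have to be found in the camera images.
- tote: Black plastic tote fixed to the bench, 165 (x) x 80 (y) x 80 mm high, lips on its long sides 90 mm over all, two dividers making three cells of 48 x 70 mm along x. The shaker stands upright in the middle cell, its x along the tote's x, 55 mm of it above the rim; the outer cells hold stock lower than the rim. Origin: centre of the underside; z up.
- shaker: Clear shaker box, 34 (x) x 56 (y) x 130 mm (z, to its mouth), walls 3 mm; origin: centre of its closed bottom. Grip it across y (56 mm). The mouth is a slot in the end plate, 28 mm along x and 33 along y: cubes jam behind it and leave one or two at a time when it is shaken sideways with the mouth some 45 degrees down and a 56 mm wide face (+x or -x) below.
- shaker_mouth (a point): Centre of the shaker's mouth, on its axis, 130 mm from its bottom; axes as the shaker's.
- rest: Aluminium tilted rest on a steel base, fixed, 130 mm high. Origin on the bench below its middle; z up. A shaker seated in it leans 45 degrees, mouth up towards the rest's +x, a 56 mm wide face on the 44 mm wide back plate (105 mm long), bottom on the foot plate, between two cheeks 66 mm apart that reach 26 mm up it; its y is along the rest's y, either way round, its y faces free above the cheeks.
- rest_seat (a point): Where the seated shaker's origin (centre of its bottom) comes to lie: 35 mm to -x of the rest's origin, 55 mm above the bench. Axes as the rest's: the seated shaker's axis points from here 45 degrees up towards +x.
- tray: Steel tray fixed to the bench, 258 (its x) x 206 mm (its y), rim 36 mm high, floor 3 mm. Two ridges 15 mm above the bench at x = -42 and +42 mm part it into three troughs that run along its y, centred at x = -84, 0 and +84 mm. Origin: centre of the underside; z up.
- cube0: Plain steel test cube, 18 mm a side, 16 g; origin at its centre. It starts in the shaker.
- cube1: Plain steel test cube, 18 mm a side, 16 g; origin at its centre. It starts in the shaker.
- cube2: Plain steel test cube, 18 mm a side, 16 g; origin at its centre. It starts in the shaker.
- cube3: Plain steel test cube, 18 mm a side, 16 g; origin at its centre. It starts in the shaker.
- cube4: Plain steel test cube, 18 mm a side, 16 g; origin at its centre. It starts in the shaker.
- cube5: Plain steel test cube, 18 mm a side, 16 g; origin at its centre. It starts in the shaker.
- cube6: Plain steel test cube, 18 mm a side, 16 g; origin at its centre. It starts in the shaker.
- cube7: Plain steel test cube, 18 mm a side, 16 g; origin at its centre. It starts in the shaker.
- cube8: Plain steel test cube, 18 mm a side, 16 g; origin at its centre. It starts in the shaker.
- cube9: Plain steel test cube, 18 mm a side, 16 g; origin at its centre. It starts in the shaker.
- flask: Bystander: closed jar, 60 mm across and 130 mm tall; origin at the centre of its underside.
- carton: Bystander: cardboard carton 70 x 110 x 50 mm; origin at the centre of its underside.
- driver: Bystander: screwdriver lying on the bench, about 200 mm long; origin on the bench under it, x along it towards the tip.
Not all that is in view belongs to the job. Leave any red look-alike of the rest alone.

How it is judged (in metres and radians):
On the way, in this order (a step that is already met when the one before it is completed fails the run):
1. the shaker leans in the rest, spout up, let go, with all cubes still in it (distance between shaker and rest_seat below 0.014 m and angle between shaker's own z axis and vertical between 0.62 and 0.95 rad and x of shaker_mouth in the frame of rest above 0.03 m and contact force between the fingers and shaker below 0.1 N and linear speed of shaker below 0.03 m/s and distance between each of cube0, cube1, cube2, cube3, cube4, cube5, cube6, cube7, cube8, cube9 and shaker_mouth below 0.14 m), for 0.2 s.
2. the shaker is tipped over the tray, its mouth pointing at least 15 degrees below level (angle between shaker's own z axis and vertical above 1.83 rad and horizontal distance between shaker_mouth and tray below 0.16 m), for 0.1 s.
At the end, for the whole second after the job is handed in: All ten cubes lie still in the tray, at least two in each of the three troughs; the shaker is back in the rest (bottom within 14 mm of its seat, leaning 36 to 54 degrees towards the rest's +x), let go and at rest (z of cube0 in the frame of tray between 0 and 0.06 m and y of cube0 in the frame of tray between -0.101 and 0.101 m and x of cube0 in the frame of tray between -0.127 and 0.127 m and z of cube1 in the frame of tray between 0 and 0.06 m and y of cube1 in the frame of tray between -0.101 and 0.101 m and x of cube1 in the frame of tray between -0.127 and 0.127 m and z of cube2 in the frame of tray between 0 and 0.06 m and y of cube2 in the frame of tray between -0.101 and 0.101 m and x of cube2 in the frame of tray between -0.127 and 0.127 m and z of cube3 in the frame of tray between 0 and 0.06 m and y of cube3 in the frame of tray between -0.101 and 0.101 m and x of cube3 in the frame of tray between -0.127 and 0.127 m and z of cube4 in the frame of tray between 0 and 0.06 m and y of cube4 in the frame of tray between -0.101 and 0.101 m and x of cube4 in the frame of tray between -0.127 and 0.127 m and z of cube5 in the frame of tray between 0 and 0.06 m and y of cube5 in the frame of tray between -0.101 and 0.101 m and x of cube5 in the frame of tray between -0.127 and 0.127 m and z of cube6 in the frame of tray between 0 and 0.06 m and y of cube6 in the frame of tray between -0.101 and 0.101 m and x of cube6 in the frame of tray between -0.127 and 0.127 m and z of cube7 in the frame of tray between 0 and 0.06 m and y of cube7 in the frame of tray between -0.101 and 0.101 m and x of cube7 in the frame of tray between -0.127 and 0.127 m and z of cube8 in the frame of tray between 0 and 0.06 m and y of cube8 in the frame of tray between -0.101 and 0.101 m and x of cube8 in the frame of tray between -0.127 and 0.127 m and z of cube9 in the frame of tray between 0 and 0.06 m and y of cube9 in the frame of tray between -0.101 and 0.101 m and x of cube9 in the frame of tray between -0.127 and 0.127 m and x of any of cube1, cube2, cube3, cube4, cube5, cube6, cube7, cube8, cube9 in the frame of tray below -0.042 m and x of any of cube0, cube2, cube3, cube4, cube5, cube6, cube7, cube8, cube9 in the frame of tray below -0.042 m and x of any of cube0, cube1, cube3, cube4, cube5, cube6, cube7, cube8, cube9 in the frame of tray below -0.042 m and x of any of cube0, cube1, cube2, cube4, cube5, cube6, cube7, cube8, cube9 in the frame of tray below -0.042 m and x of any of cube0, cube1, cube2, cube3, cube5, cube6, cube7, cube8, cube9 in the frame of tray below -0.042 m and x of any of cube0, cube1, cube2, cube3, cube4, cube6, cube7, cube8, cube9 in the frame of tray below -0.042 m and x of any of cube0, cube1, cube2, cube3, cube4, cube5, cube7, cube8, cube9 in the frame of tray below -0.042 m and x of any of cube0, cube1, cube2, cube3, cube4, cube5, cube6, cube8, cube9 in the frame of tray below -0.042 m and x of any of cube0, cube1, cube2, cube3, cube4, cube5, cube6, cube7, cube9 in the frame of tray below -0.042 m and x of any of cube0, cube1, cube2, cube3, cube4, cube5, cube6, cube7, cube8 in the frame of tray below -0.042 m and (x of cube1 in the frame of tray between -0.042 and 0.042 m or x of cube2 in the frame of tray between -0.042 and 0.042 m or x of cube3 in the frame of tray between -0.042 and 0.042 m or x of cube4 in the frame of tray between -0.042 and 0.042 m or x of cube5 in the frame of tray between -0.042 and 0.042 m or x of cube6 in the frame of tray between -0.042 and 0.042 m or x of cube7 in the frame of tray between -0.042 and 0.042 m or x of cube8 in the frame of tray between -0.042 and 0.042 m or x of cube9 in the frame of tray between -0.042 and 0.042 m) and (x of cube0 in the frame of tray between -0.042 and 0.042 m or x of cube2 in the frame of tray between -0.042 and 0.042 m or x of cube3 in the frame of tray between -0.042 and 0.042 m or x of cube4 in the frame of tray between -0.042 and 0.042 m or x of cube5 in the frame of tray between -0.042 and 0.042 m or x of cube6 in the frame of tray between -0.042 and 0.042 m or x of cube7 in the frame of tray between -0.042 and 0.042 m or x of cube8 in the frame of tray between -0.042 and 0.042 m or x of cube9 in the frame of tray between -0.042 and 0.042 m) and (x of cube0 in the frame of tray between -0.042 and 0.042 m or x of cube1 in the frame of tray between -0.042 and 0.042 m or x of cube3 in the frame of tray between -0.042 and 0.042 m or x of cube4 in the frame of tray between -0.042 and 0.042 m or x of cube5 in the frame of tray between -0.042 and 0.042 m or x of cube6 in the frame of tray between -0.042 and 0.042 m or x of cube7 in the frame of tray between -0.042 and 0.042 m or x of cube8 in the frame of tray between -0.042 and 0.042 m or x of cube9 in the frame of tray between -0.042 and 0.042 m) and (x of cube0 in the frame of tray between -0.042 and 0.042 m or x of cube1 in the frame of tray between -0.042 and 0.042 m or x of cube2 in the frame of tray between -0.042 and 0.042 m or x of cube4 in the frame of tray between -0.042 and 0.042 m or x of cube5 in the frame of tray between -0.042 and 0.042 m or x of cube6 in the frame of tray between -0.042 and 0.042 m or x of cube7 in the frame of tray between -0.042 and 0.042 m or x of cube8 in the frame of tray between -0.042 and 0.042 m or x of cube9 in the frame of tray between -0.042 and 0.042 m) and (x of cube0 in the frame of tray between -0.042 and 0.042 m or x of cube1 in the frame of tray between -0.042 and 0.042 m or x of cube2 in the frame of tray between -0.042 and 0.042 m or x of cube3 in the frame of tray between -0.042 and 0.042 m or x of cube5 in the frame of tray between -0.042 and 0.042 m or x of cube6 in the frame of tray between -0.042 and 0.042 m or x of cube7 in the frame of tray between -0.042 and 0.042 m or x of cube8 in the frame of tray between -0.042 and 0.042 m or x of cube9 in the frame of tray between -0.042 and 0.042 m) and (x of cube0 in the frame of tray between -0.042 and 0.042 m or x of cube1 in the frame of tray between -0.042 and 0.042 m or x of cube2 in the frame of tray between -0.042 and 0.042 m or x of cube3 in the frame of tray between -0.042 and 0.042 m or x of cube4 in the frame of tray between -0.042 and 0.042 m or x of cube6 in the frame of tray between -0.042 and 0.042 m or x of cube7 in the frame of tray between -0.042 and 0.042 m or x of cube8 in the frame of tray between -0.042 and 0.042 m or x of cube9 in the frame of tray between -0.042 and 0.042 m) and (x of cube0 in the frame of tray between -0.042 and 0.042 m or x of cube1 in the frame of tray between -0.042 and 0.042 m or x of cube2 in the frame of tray between -0.042 and 0.042 m or x of cube3 in the frame of tray between -0.042 and 0.042 m or x of cube4 in the frame of tray between -0.042 and 0.042 m or x of cube5 in the frame of tray between -0.042 and 0.042 m or x of cube7 in the frame of tray between -0.042 and 0.042 m or x of cube8 in the frame of tray between -0.042 and 0.042 m or x of cube9 in the frame of tray between -0.042 and 0.042 m) and (x of cube0 in the frame of tray between -0.042 and 0.042 m or x of cube1 in the frame of tray between -0.042 and 0.042 m or x of cube2 in the frame of tray between -0.042 and 0.042 m or x of cube3 in the frame of tray between -0.042 and 0.042 m or x of cube4 in the frame of tray between -0.042 and 0.042 m or x of cube5 in the frame of tray between -0.042 and 0.042 m or x of cube6 in the frame of tray between -0.042 and 0.042 m or x of cube8 in the frame of tray between -0.042 and 0.042 m or x of cube9 in the frame of tray between -0.042 and 0.042 m) and (x of cube0 in the frame of tray between -0.042 and 0.042 m or x of cube1 in the frame of tray between -0.042 and 0.042 m or x of cube2 in the frame of tray between -0.042 and 0.042 m or x of cube3 in the frame of tray between -0.042 and 0.042 m or x of cube4 in the frame of tray between -0.042 and 0.042 m or x of cube5 in the frame of tray between -0.042 and 0.042 m or x of cube6 in the frame of tray between -0.042 and 0.042 m or x of cube7 in the frame of tray between -0.042 and 0.042 m or x of cube9 in the frame of tray between -0.042 and 0.042 m) and (x of cube0 in the frame of tray between -0.042 and 0.042 m or x of cube1 in the frame of tray between -0.042 and 0.042 m or x of cube2 in the frame of tray between -0.042 and 0.042 m or x of cube3 in the frame of tray between -0.042 and 0.042 m or x of cube4 in the frame of tray between -0.042 and 0.042 m or x of cube5 in the frame of tray between -0.042 and 0.042 m or x of cube6 in the frame of tray between -0.042 and 0.042 m or x of cube7 in the frame of tray between -0.042 and 0.042 m or x of cube8 in the frame of tray between -0.042 and 0.042 m) and x of any of cube1, cube2, cube3, cube4, cube5, cube6, cube7, cube8, cube9 in the frame of tray above 0.042 m and x of any of cube0, cube2, cube3, cube4, cube5, cube6, cube7, cube8, cube9 in the frame of tray above 0.042 m and x of any of cube0, cube1, cube3, cube4, cube5, cube6, cube7, cube8, cube9 in the frame of tray above 0.042 m and x of any of cube0, cube1, cube2, cube4, cube5, cube6, cube7, cube8, cube9 in the frame of tray above 0.042 m and x of any of cube0, cube1, cube2, cube3, cube5, cube6, cube7, cube8, cube9 in the frame of tray above 0.042 m and x of any of cube0, cube1, cube2, cube3, cube4, cube6, cube7, cube8, cube9 in the frame of tray above 0.042 m and x of any of cube0, cube1, cube2, cube3, cube4, cube5, cube7, cube8, cube9 in the frame of tray above 0.042 m and x of any of cube0, cube1, cube2, cube3, cube4, cube5, cube6, cube8, cube9 in the frame of tray above 0.042 m and x of any of cube0, cube1, cube2, cube3, cube4, cube5, cube6, cube7, cube9 in the frame of tray above 0.042 m and x of any of cube0, cube1, cube2, cube3, cube4, cube5, cube6, cube7, cube8 in the frame of tray above 0.042 m and distance between shaker and rest_seat below 0.014 m and angle between shaker's own z axis and vertical between 0.62 and 0.95 rad and x of shaker_mouth in the frame of rest above 0.03 m and contact force between the fingers and shaker below 0.1 N and linear speed of each of shaker, cube0, cube1, cube2, cube3, cube4, cube5, cube6, cube7, cube8, cube9 below 0.03 m/s); the robot touches nothing.
It fails at once if the jar is moved more than 30 mm (distance of flask from where it was at the start of the episode above 0.03 m).
It fails at once if the carton is moved more than 30 mm (distance of carton from where it was at the start of the episode above 0.03 m).
It fails at once if the screwdriver is moved more than 30 mm (distance of driver from where it was at the start of the episode above 0.03 m).
It also fails if it takes over 72 s, if anything falls off the work surface, if the arm or the gripper's body presses on something with over 40 N, if the wrist force passes 120 N, or if a joint passes its speed limit or range.

## Working session

There is one attempt and no reset: what is moved stays moved. The work goes in short steps, Python scripts to look and compute and a tool call to move; the robot and the scene stay as the last step left them, time stands still between calls to the robot, and variables do not carry over. Pictures are saved under pics/ and viewed, and the job is handed in when it is done.

Besides the shell and the picture viewer there is one more tool, called as name(argument=value, ...), one argument or row to a line, values as JSON. move_arm: Moves the arm, as the interface text tells. Its arguments: {"type":"object","properties":{"series":{"type":"array","items":{"type":"array","items":{"type":"array","items":{"type":"number","minimum":-1,"maximum":1}}}}},"required":["series"]}

```bash
ls; mkdir -p pics; cat > h.py <<'E'
import numpy as np, cv2
from station import r, viewer, spotter
E
python3 - <<'E'
from h import *
for n in ["scene","top"]:
    p,d=viewer.capture(n)
    cv2.imwrite(f"pics/{n}0.png",p[:,:,::-1]); np.save(f"{n}_d.npy",d)
    c=viewer.camera_params(n); print(n,c)
print(r.sense())
E
```

```text
pics
scene {'mtx': array([[515.79655054,   0.        , 274.42115635],
       [  0.        , 515.79655054, 208.53893976],
       [  0.        ,   0.        ,   1.        ]]), 'pose': array([[ 0.00168331,  0.80851862, -0.58846818,  1.48968528],
       [ 0.99992637, -0.0084327 , -0.00872571,  0.13775727],
       [-0.01201728, -0.58841017, -0.80847329,  1.38268312],
       [ 0.        ,  0.        ,  0.        ,  1.        ]])}
top {'mtx': array([[454.27945929,   0.        , 276.0410755 ],
       [  0.        , 454.27945929, 204.69224496],
       [  0.        ,   0.        ,   1.        ]]), 'pose': array([[ 0.00850553, -0.98834978,  0.1519617 ,  0.35683906],
       [-0.99977608, -0.01134988, -0.01785993,  0.11006285],
       [ 0.01937661, -0.15177577, -0.98822501,  1.25948194],
       [ 0.        ,  0.        ,  0.        ,  1.        ]])}
{'time_s': 0.1, 'joints': array([-5.46834653e+01,  2.20858050e+01,  3.88608183e-01, -2.45758592e-02,
       -6.84102802e+01, -1.48168728e+01]), 'joint_velocities': array([-0.04533483, -0.03595988,  0.14376358,  0.08426112, -0.03155832,
        0.14034622]), 'effort': array([-1.80108409e-04, -3.91689384e+01,  1.87933946e+01,  4.23189148e+00,
        1.34513166e-02, -7.47945160e-05]), 'tcp_pos': array([ 0.21876398, -0.58504514,  0.2912834 ]), 'ee_rot': array([[-7.58944357e-04, -3.50052940e-01,  9.36729610e-01],
       [ 1.76115821e-03,  9.36727960e-01,  3.50053750e-01],
       [-9.99998161e-01,  1.91540036e-03, -9.44257899e-05]]), 'wrist_force': array([ 0.02266021, -1.0111096 , -0.45284585]), 'moment': array([-0.0042252 , -0.01038248, -0.02703207]), 'gripper_width': 1.0005409891542727}
```

View pics/scene0.png

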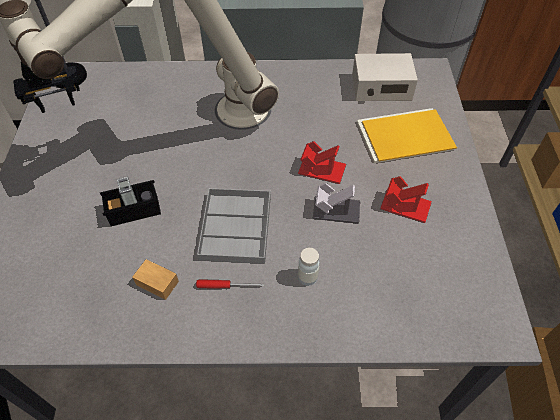

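View pics/top0.png

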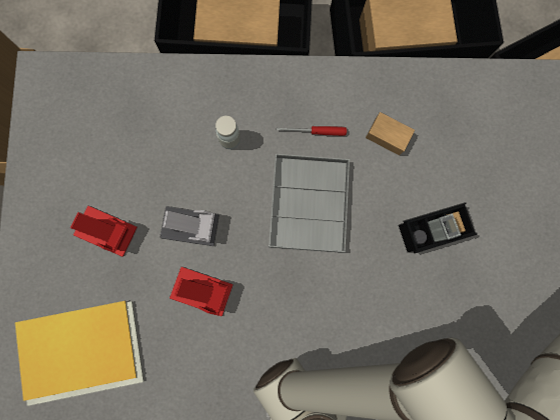

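The scene picture shows the tote with the shaker at (130,200), the tray at (235,226) and the grey rest at (337,203), with red look-alikes at (322,162) and (406,200). In the top picture they are: tote (438,228), tray (311,204), grey rest (189,226), reds (105,230) and (201,292). The jar is at (227,130), the driver at (313,130) and the carton at (391,133).

```bash
cat >> h.py <<'E'
def cloud(n,d):
    c=viewer.camera_params(n);K=c['mtx'];T=c['pose']
    v,u=np.mgrid[0:420,0:560]
    X=np.stack([(u-K[0,2])/K[0,0]*d,(v-K[1,2])/K[1,1]*d,d],-1)
    W=X@T[:3,:3].T+T[:3,3]; W[d==0]=np.nan
    return W
def proj(n,P):
    c=viewer.camera_params(n);K=c['mtx'];T=np.linalg.inv(c['pose'])
    X=np.atleast_2d(P)@T[:3,:3].T+T[:3,3]; x=X@K.T
    return x[:,:2]/x[:,2:]
E
python3 - <<'E'
from h import *
d=np.load("top_d.npy");W=cloud("top",d)
im=cv2.imread("pics/top0.png")
for n in ["tote","shaker","rest","tray","flask","carton","driver"]:
    for t in spotter.trace("top",n)[:3]:
        m=t['mask']; print(n,round(t['conf'],2),np.round(t['centre']),np.round(np.nanmedian(W[m],0),3),m.sum())
def crop(im,x0,y0,x1,y1,s): return cv2.resize(im[y0:y1,x0:x1],None,fx=s,fy=s,interpolation=cv2.INTER_CUBIC)
a=crop(im,390,190,490,265,4);b=crop(im,150,190,250,265,4)
s=cv2.imread("pics/scene0.png")
c=crop(s,90,165,190,240,4);e=crop(s,290,165,390,240,4)
cv2.imwrite("pics/crops0.png",np.vstack([np.hstack([a,b]),np.hstack([c,e])]))
E
```

```text
tote 0.88 [425. 230.] [ 0.484 -0.319  0.056] 1720
shaker 0.67 [444. 224.] [ 0.48  -0.339  0.11 ] 609
rest 0.86 [203. 288.] [0.314 0.281 0.052] 1867
rest 0.78 [105. 231.] [0.469 0.546 0.05 ] 1937
tray 0.95 [312. 202.] [ 0.556 -0.007  0.003] 7064
flask 0.59 [227. 133.] [0.723 0.218 0.125] 632
carton 0.68 [389. 133.] [ 0.747 -0.229  0.049] 1196
driver 0.88 [326. 130.] [ 0.765 -0.049  0.02 ] 439
```

View pics/crops0.png

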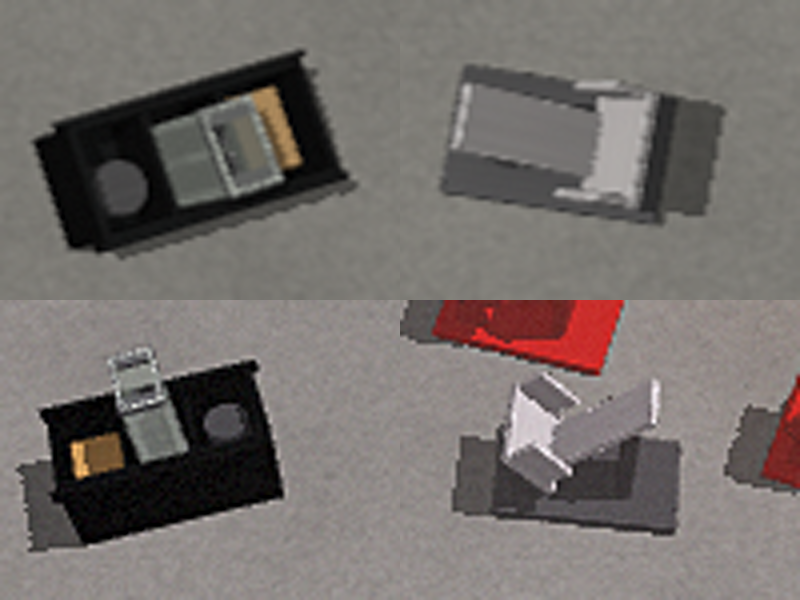

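```bash
python3 - <<'E'
from h import *
d=np.load("top_d.npy");W=cloud("top",d)
print("bench z",np.nanmedian(W[300:400,180:250,2]))
def rect(m,lab):
    P=W[m][:,:2].astype(np.float32); (c,s,a)=cv2.minAreaRect(P*1000); print(lab,np.round(c,1),np.round(s,1),round(a,1),len(P))
def box(x0,y0,x1,y1,z0,z1):
    m=np.zeros(d.shape,bool);m[y0:y1,x0:x1]=1
    return m&(W[...,2]>z0)&(W[...,2]<z1)
rect(box(390,190,490,265,0.072,0.088),"tote rim")
rect(box(390,190,490,265,0.115,0.15),"shaker top"); print(np.nanmax(W[190:265,390:490,2]))
rect(box(260,145,365,260,0.028,0.045),"tray rim")
rect(box(260,145,365,260,0.010,0.045),"tray rim+ridge")
for n,b in dict(flask=(205,105,250,155),carton=(360,105,420,160),driver=(270,115,355,145)).items(): rect(box(*b,0.008,0.2),n)
m=box(150,195,225,255,0.004,0.2); rect(m,"rest all")
rect(box(150,195,225,255,0.004,0.03),"rest base")
P=W[m]; print(np.histogram(P[:,2],bins=np.arange(0,.15,.01)))
# back plate patch top px (163..200, 210..235)
def plane(P):
    c=P.mean(0);U,S,V=np.linalg.svd(P-c);n=V[2];n*=np.sign(n[2]);return c,n,S[2]/len(P)**.5
m=box(165,212,196,232,0.04,0.2); c,n,e=plane(W[m]);print("back",c,n,e,m.sum())
m=box(201,214,211,238,0.04,0.2); c,n,e=plane(W[m]);print("foot",c,n,e,m.sum())
E
```

```text
bench z -0.0003925705311065286
tote rim [ 484.3 -345.5] [ 90.  177.3] 17.0 715
shaker top [ 481.2 -346.8] [57.4 37.6] 18.7 276
0.14015284521365245
tray rim [554.8  -4.4] [206.6 259.3] 86.4 463
tray rim+ridge [553.8 -25.2] [248.2 259.9] 86.4 894
flask [734.8 220.6] [57.9 56.5] 53.0 638
carton [ 754.  -232.1] [110.2  72.9] 62.2 1169
driver [778.6 -11.9] [196.6  50.5] 88.1 384
rest all [492.4 332.6] [164.2 204.6] 0.6 1877
rest base [492.4 332.6] [164.2 204.6] 0.6 806
(array([529, 276,   1,  22, 118, 165, 192, 210, 115,  84,  85,  80,   0,
         0]), array([0.  , 0.01, 0.02, 0.03, 0.04, 0.05, 0.06, 0.07, 0.08, 0.09, 0.1 ,
       0.11, 0.12, 0.13, 0.14]))
back [0.48981237 0.3369687  0.08570492] [-0.10423629 -0.6980705   0.70840128] 0.003191120659816462 519
foot [0.48311596 0.27440439 0.05980936] [0.08474404 0.70401096 0.70511489] 0.001644485286942939 236
```

move_arm(
  series=[
    [[0,0,0.98,0.4,0.36,0.01,1],[0,0,0.98,0.4,0.36,0.01,1],[0,0,0.98,0.4,0.36,0.01,1],[0,0,0.98,0.4,0.36,0.01,1],[0,0,0.98,0.4,0.36,0.01,1],[0,0,0.98,0.4,0.36,0.01,1],[0,0,0.98,0.4,0.36,0.01,1],[0,0,0.98,0.4,0.36,0.01,1],[0,0,0.98,0.4,0.36,0.01,1],[0,0,0.98,0.4,0.36,0.01,1]],
  ],
)

```text
time_s: 1.7
tcp_pos: [0.464, -0.3634, 0.2988]
ee_rot: [[0.002, -0.981, -0.195], [-0.001, -0.195, 0.981], [-1.0, -0.001, -0.001]]
wrist_force: [0.4, 0.2, 0.6]
gripper_width: 1.003
```

```bash
cat > log.py <<'E'
from h import *
def log():
    s=r.sense()
    with open("fk.txt","a") as f: f.write(repr((s['joints'].tolist(),s['tcp_pos'].tolist(),s['ee_rot'].tolist()))+"\n")
    return s
E
echo "([-54.683, 22.086, 0.389, -0.025, -68.410, -14.817],[0.21876398, -0.58504514,0.2912834],[[-7.58944357e-04, -3.50052940e-01,  9.36729610e-01],[ 1.76115821e-03,  9.36727960e-01,  3.50053750e-01],[-9.99998161e-01,  1.91540036e-03, -9.44257899e-05]])" > fk.txt
python3 - <<'E'
from log import *
s=log(); print(s['joints'].round(2), s['joint_velocities'].round(1),s['tcp_pos'])
W0=viewer.camera_params("wrist")
p,d=viewer.capture("wrist"); cv2.imwrite("pics/wrist1.png",p[:,:,::-1]); np.save("w1.npy",d); np.save("w1T.npy",W0['pose'])
T=W0['pose']; R=s['ee_rot']; print(W0['mtx'][0]); 
print("cam in tool",R.T@(T[:3,3]-s['tcp_pos']), (R.T@T[:3,:3]).round(3))
W=cloud("wrist",d); np.save("w1W.npy",W)
def rect(m,lab):
    P=W[m][:,:2].astype(np.float32); (c,sz,a)=cv2.minAreaRect(P*1000); print(lab,np.round(c,1),np.round(sz,1),round(a,1),len(P))
z=W[...,2]
near=(abs(W[...,0]-.483)<.13)&(abs(W[...,1]+.346)<.13)
rect(near&(z>.074)&(z<.086),"rim"); rect(near&(z>.126)&(z<.145),"shaker top")
m=near&(z>.126)&(z<.145); print(np.nanmedian(z[m]))
E
```

```text
[-22.34  18.28  -4.22   0.   -67.41  33.59] [24.8  3.5  5.9  0.1 -2.4 39.7] [ 0.46399873 -0.36343668  0.29879767]
[297.6118526    0.         284.26879783]
cam in tool [-0.09312963  0.00010233 -0.07594091] [[ 0.001 -0.274  0.962]
 [ 1.     0.001 -0.001]
 [-0.001  0.962  0.274]]
rim [ 486.1 -346.3] [ 90.4 167.1] 17.3 3188
shaker top [ 481.9 -345.1] [57.9 36.1] 19.0 1571
0.13563188697054818
```

View pics/wrist1.png

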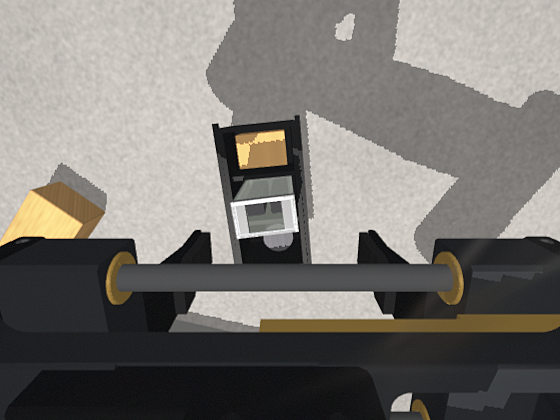

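The wrist view shows the shaker's slot mouth at (265,213) between the open fingers, and the tote's long axis running near vertically. Both measurements put the shaker top at about (0.4815, -0.346), yaw about 18°, z 0.135.

move_arm(
  series=[
    [[0,0,0.8,0.25,0.25,-0.3,1],[0,0,0,0,0,0,1]],
  ],
)

```text
time_s: 2.0
tcp_pos: [0.4827, -0.3455, 0.2807]
ee_rot: [[0.004, -0.95, -0.313], [-0.001, -0.313, 0.95], [-1.0, -0.004, -0.002]]
wrist_force: [0.6, 0.1, -0.4]
gripper_width: 1.0
```

```bash
python3 - <<'E'
from log import *
s=log(); print(s['joints'].round(2),s['tcp_pos'].round(4),s['ee_rot'].round(3), s['time_s'])
p,d=viewer.capture("wrist"); cv2.imwrite("pics/wrist2.png",p[:,:,::-1])
W=cloud("wrist",d)
def rect(m,lab):
    P=W[m][:,:2].astype(np.float32); (c,sz,a)=cv2.minAreaRect(P*1000); print(lab,np.round(c,1),np.round(sz,1),round(a,1),len(P))
z=W[...,2]
near=(abs(W[...,0]-.483)<.13)&(abs(W[...,1]+.346)<.13)
rect(near&(z>.074)&(z<.086),"rim"); rect(near&(z>.126)&(z<.145),"shaker top")
E
```

```text
[-1.999e+01  1.939e+01 -5.260e+00 -5.000e-02 -6.513e+01  3.827e+01] [ 0.4827 -0.3455  0.2807] [[ 0.004 -0.95  -0.313]
 [-0.001 -0.313  0.95 ]
 [-1.    -0.004 -0.002]] 2.0
rim [ 483.4 -349.4] [ 90.3 167.5] 16.8 3867
shaker top [ 479.5 -348.5] [58.1 36.1] 19.3 1849
```

View pics/wrist2.png

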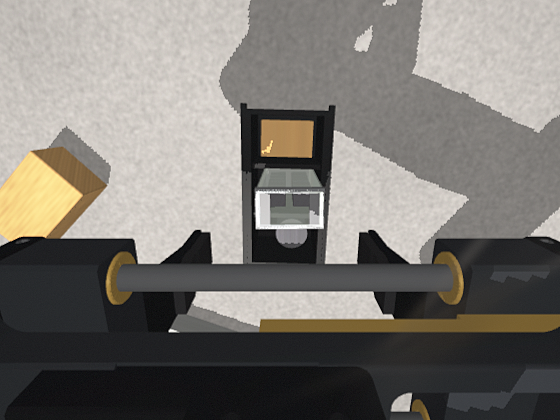

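move_arm(
  series=[
    [[0,0,0,-0.045,-0.033,-0.6,1],[0,0,0,0,0,-0.6,1],[0,0,0,0,0,-0.6,1],[0,0,0,0,0,-0.2,1],[0,0,0,0,0,0,1]],
  ],
)

```text
time_s: 2.68
tcp_pos: [0.4799, -0.3529, 0.1652]
ee_rot: [[0.015, -0.953, -0.304], [-0.009, -0.304, 0.953], [-1.0, -0.012, -0.013]]
wrist_force: [-0.2, -0.2, 0.6]
gripper_width: 0.999
```

```bash
python3 - <<'E'
from log import *
s=log(); print(s['joints'].round(2),s['tcp_pos'].round(4),s['wrist_force'])
p,d=viewer.capture("wrist"); cv2.imwrite("pics/wrist3.png",p[:,:,::-1])
E
```

```text
[-20.7   25.58 -13.98   0.23 -49.43  38.25] [ 0.4799 -0.3529  0.1652] [-0.20430304 -0.17143467  0.57170154]
```

View pics/wrist3.png

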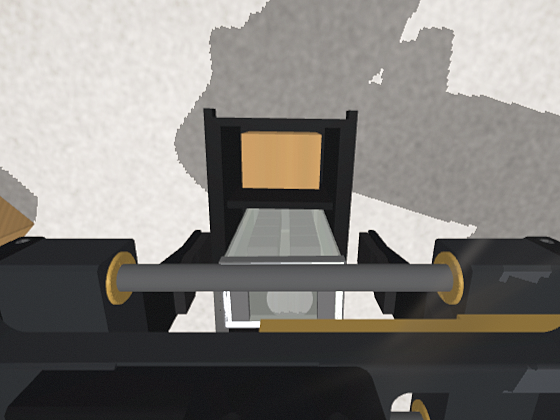

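move_arm(
  series=[
    [[0.065,0.107,0,0,0.07,-0.1,1],[0,0,0,0,0,-0.03,1],[0,0,0,0,0,0,0.4],[0,0,0,0,0,0,0.4],[0,0,0,0,0,0,0.4],[0,0,0,0,0,0,0.4]],
  ],
)

```text
time_s: 3.48
tcp_pos: [0.4817, -0.3493, 0.1616]
ee_rot: [[0.006, -0.952, -0.304], [-0.003, -0.305, 0.953], [-1.0, -0.005, -0.005]]
wrist_force: [-1.1, -0.3, -2.1]
gripper_width: 0.645
```

```bash
python3 - <<'E'
from log import *
s=log(); print(s['joints'].round(2),s['tcp_pos'].round(4),s['ee_rot'].round(3),s['wrist_force'],s['gripper_width'])
E
```

```text
[-2.036e+01  2.598e+01 -1.385e+01  4.000e-02 -4.977e+01  3.806e+01] [ 0.4817 -0.3493  0.1616] [[ 0.006 -0.952 -0.304]
 [-0.003 -0.305  0.953]
 [-1.    -0.005 -0.005]] [-1.13438712 -0.26615195 -2.13068419] 0.6448332174216324
```

move_arm(
  series=[
    [[0,0,0,0,0,0.3,0.3],[0,0,0,0,0,0.6,0.3],[0,0,0,0,0,0.8,0.3],[0,0,0,0,0,0.8,0.3],[0,0,0,0,0,0.6,0.3],[0,0,0,0,0,0,0.3]],
  ],
)

```text
time_s: 4.22
tcp_pos: [0.4774, -0.3462, 0.3445]
ee_rot: [[-0.007, -0.953, -0.301], [0.008, -0.301, 0.953], [-1.0, 0.004, 0.01]]
wrist_force: [0.6, -0.4, -4.3]
gripper_width: 0.643
```

```bash
python3 - <<'E'
from log import *
s=log(); print(s['joints'].round(2),s['tcp_pos'].round(4),s['ee_rot'].round(3),s['wrist_force'],s['gripper_width'])
p,d=viewer.capture("scene"); cv2.imwrite("pics/s4.png",cv2.resize(p[60:260,40:320,::-1],None,fx=2.5,fy=2.5))
E
```

```text
[-20.35  17.05   0.72  -0.32 -74.19  37.99] [ 0.4774 -0.3462  0.3445] [[-0.007 -0.953 -0.301]
 [ 0.008 -0.301  0.953]
 [-1.     0.004  0.01 ]] [ 0.60422357 -0.40082251 -4.30893285] 0.6426337074116941
```

View pics/s4.png

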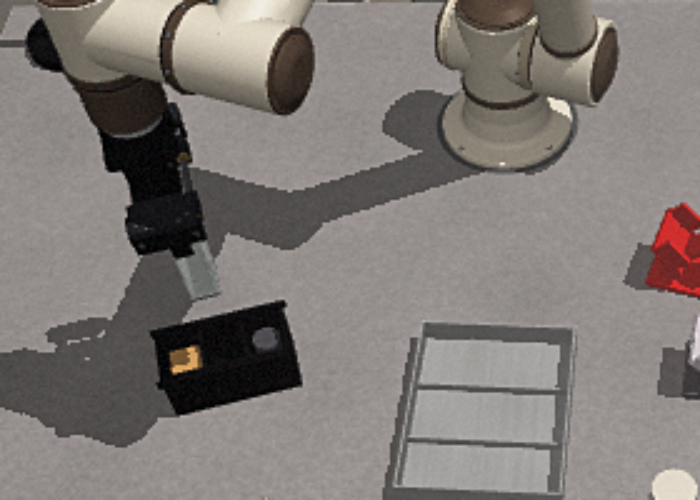

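The shaker is out of the tote and held in the fingers; in the crop it is at (203,280), which is about (121,172) in the scene. Next I fit a kinematic model to check reach and joint ranges.

```bash
cat > fk.py <<'E'
import numpy as np
from scipy.spatial.transform import Rotation as Ro
from scipy.optimize import least_squares
def R(ax,a): return Ro.from_euler(ax,a,degrees=True).as_matrix()
def fk(p,j,s4=1.):
    d1,a1,a2,d4,a3,d5,d6=p
    A=R('z',j[0]); x=A@[a1,0,d1]
    A=A@R('y',j[1]); x=x+A@[0,0,a2]
    A=A@R('y',-j[2]); x=x+A@[d4,0,a3]
    A=A@R('x',s4*j[3])@R('y',-j[4]); x=x+A@[0,d5,0]+A@[d6,0,0]
    return x, A@R('x',-j[5]-90)
def load(): return [eval(l) for l in open("fk.txt")]
def fit(s4):
    D=load()
    def res(p):
        o=[]
        for j,x,Rm in D:
            y,B=fk(p,j,s4); o+=list((y-x)*1000)+list(((B-np.array(Rm)).ravel())*100)
        return np.r_[o,(p-p0)*1]
    p0=np.array([.25,0,.7,.54,0,-.16,.3])
    f=least_squares(res,p0); return f
if __name__=="__main__":
    for s4 in (1,-1):
        f=fit(s4); print(s4,f.x.round(4),f.cost,np.abs(f.fun[:-7]).max())
E
python3 fk.py
```

```text
1 [ 0.0399  0.0062  0.5585  0.4143  0.0069 -0.1596  0.1197] 6.272065199858921 1.8539479768260314
-1 [ 1.620e-01 -0.000e+00  5.649e-01  4.218e-01 -1.000e-04 -1.598e-01
  2.381e-01] 0.022031661762389416 0.008549444571348541
```

```bash
python3 - <<'E'
from h import *
for n,b in (("top",(150,190,232,262)),("scene",(295,170,375,232))):
    ds=[np.load(f"{n}_d.npy")]
    for _ in range(2): ds.append(viewer.capture(n)[1])
    d=np.median(ds,0).astype(np.float32)
    W=cloud(n,d); z=W[...,2]
    reg=np.zeros(d.shape,bool); reg[b[1]:b[3],b[0]:b[2]]=1
    m=reg&(z>.0075)&(z<.018)
    nl,lab,st,_=cv2.connectedComponentsWithStats(m.astype(np.uint8))
    print(n,np.histogram(z[reg],bins=np.arange(0,.03,.003))[0])
    k=[i for i in range(1,nl) if st[i,4]>30]
    P=W[np.isin(lab,k)][:,:2].astype(np.float32)
    if n=="scene": P=P[(P[:,0]>.38)&(P[:,1]>.2)&(P[:,1]<.46)]
    c,s,a=cv2.minAreaRect(P*1000);print("base",np.round(c,1),np.round(s,1),round(a,2),len(P))
    # planes by RANSAC
    Q=W[reg&(z>.03)&(z<.14)]
    if n=="scene": Q=Q[(Q[:,0]>.42)&(Q[:,0]<.56)&(Q[:,1]>.23)&(Q[:,1]<.43)]
    rng=np.random.default_rng(0); rem=Q
    for it in range(3):
        best=None
        for _ in range(3000):
            t=rem[rng.choice(len(rem),3,False)]; nn=np.cross(t[1]-t[0],t[2]-t[0]); L=np.linalg.norm(nn)
            if L<1e-5: continue
            nn/=L; inl=abs((rem-t[0])@nn)<.0025
            if best is None or inl.sum()>best.sum(): best=inl
        I=rem[best]; c=I.mean(0); V=np.linalg.svd(I-c)[2]; nn=V[2]*np.sign(V[2][2])
        print("plane",best.sum(),c.round(4),nn.round(3),"off",round(nn@c,4),"yaw",round(np.degrees(np.arctan2(nn[1],nn[0])),1)); rem=rem[~best]
E
```

```text
top [1474  104  271  385   43    0    0    0    0]
base [488.5 325.3] [149.9  90. ] 81.85 615
plane 583 [0.4894 0.3306 0.0798] [-0.085 -0.7    0.709] off -0.2166 yaw -96.9
plane 296 [0.4819 0.2748 0.0596] [0.101 0.688 0.718] off 0.2807 yaw 81.6
plane 68 [0.4803 0.2658 0.0767] [-0.095 -0.654  0.75 ] off -0.1622 yaw -98.3
scene [619 265 503 263  40  12   6   9   8]
base [492.5 326.5] [148.7  92.4] 81.11 379
plane 277 [0.4917 0.3312 0.0778] [-0.094 -0.69   0.718] off -0.2188 yaw -97.8
plane 138 [0.4777 0.2757 0.0597] [0.121 0.7   0.704] off 0.2928 yaw 80.2
plane 100 [0.5181 0.3182 0.0669] [0.994 0.109 0.005] off 0.5501 yaw 6.3
```

```bash
cat >> fk.py <<'E'
P=np.array([.162,0,.5649,.4218,0,-.1598,.2381])
LO=np.array([-179.83,-69.29,-61.27,-181.25,-171.15,-177.46]);HI=np.array([179.83,118.12,80.66,117.63,-9.14,177.46])
def ik(x,Rm,j0,p=P):
    def res(j):
        y,B=fk(p,j,-1); return np.r_[(y-x)*1000,Ro.from_matrix(B.T@Rm).as_rotvec()*300]
    f=least_squares(res,j0,x_scale=30.); return f.x,np.abs(f.fun).max(),bool(((f.x>LO)&(f.x<HI)).all())
def frame(x,y):
    x=np.array(x,float);x/=np.linalg.norm(x);y=np.array(y,float);y-=x*(x@y);y/=np.linalg.norm(y)
    return np.c_[x,y,np.cross(x,y)]
rx=np.array([np.cos(np.radians(82)),np.sin(np.radians(82)),0]); z=np.array([0,0,1.]); ry=np.cross(z,rx)
seat=np.array([.4827,.2813,.055]); u=(rx+z)/2**.5; nb=(-rx+z)/2**.5
E
cat >> log.py <<'E'
def delta(x,Rm):
    import fk
    s=r.sense(); d=(np.array(x)-s['tcp_pos']); rv=fk.Ro.from_matrix(np.array(Rm)@s['ee_rot'].T).as_rotvec(degrees=True)
    print("shift/60mm",(d/.06).round(3),"turn/8deg",(rv/8).round(3)); return d,rv
E
python3 - <<'E'
from log import *; from fk import *
s=r.sense(); j=s['joints']
x0,R0=s['tcp_pos'],s['ee_rot']
T1=frame(-u,ry); x1=seat+u*.1566
from scipy.spatial.transform import Slerp
def path(xa,Ra,xb,Rb,j,n=8):
    sl=Slerp([0,1],Ro.from_matrix([Ra,Rb]))
    for t in np.linspace(0,1,n+1)[1:]:
        j,e,ok=ik(xa+(xb-xa)*t,sl(t).as_matrix(),j); print(t.round(2),j.round(0),round(e,2),ok)
    return j
print("to hover"); jh=path(x0,R0,x1+u*.1,T1,j)
print("seat"); js=path(x1+u*.1,T1,x1,T1,jh,2)
print("regrip from front side");
g=.065; T2=frame(-nb,ry); x2=seat+u*g+nb*(.017*0+.051)  # grasp on axis
# T2: tool x=-nb ; y ry
jr=path(x1+u*.1,T1,x2+nb*.08,T2,jh); jr2=path(x2+nb*.08,T2,x2,T2,jr,2)
T2b=frame(-nb,-ry)
jrb=path(x1+u*.1,T1,x2+nb*.08,T2b,jh); 
E
```

```text
to hover
0.12 [ -7.  12. -12.   5. -67.  20.] 0.0 True
0.25 [  7.   9. -20.  12. -64.  -1.] 0.0 True
0.38 [ 21.   9. -24.  17. -65. -21.] 0.0 True
0.5 [ 34.  13. -23.  19. -69. -38.] 0.0 True
0.62 [ 44.  19. -18.  19. -75. -50.] 0.0 True
0.75 [ 51.  27.  -9.  18. -83. -59.] 0.0 True
0.88 [ 57.  36.   4.  17. -94. -65.] 0.0 True
1.0 [  61.   47.   21.   16. -106.  -70.] 0.0 True
seat
0.5 [  60.   45.   12.   16. -100.  -71.] 0.0 True
1.0 [ 58.  44.   5.  16. -93. -72.] 0.0 True
regrip from front side
0.12 [ 59.  40.  12.  13. -94. -70.] 0.0 True
0.25 [ 57.  34.   4.  10. -81. -68.] 0.0 True
0.38 [ 54.  28.  -3.   6. -69. -65.] 0.0 True
0.5 [ 51.  24.  -9.   0. -57. -59.] 0.0 True
0.62 [ 46.  20. -13.  -9. -48. -49.] 0.0 True
0.75 [ 40.  17. -15. -22. -43. -33.] 0.0 True
0.88 [ 31.  16. -15. -39. -43. -13.] 0.0 True
1.0 [ 20.  17. -16. -56. -49.   8.] 0.0 True
0.5 [ 22.  20. -15. -59. -46.  10.] 0.0 True
1.0 [ 24.  24. -15. -62. -43.  12.] 0.0 True
0.12 [  56.   47.   26.    3. -113.  -86.] 0.0 True
0.25 [  50.   46.   27.  -10. -115. -103.] 0.0 True
0.38 [  43.   43.   25.  -22. -112. -120.] 0.0 True
0.5 [  37.   39.   19.  -31. -103. -133.] 0.0 True
0.62 [  31.   34.   11.  -38.  -92. -144.] 0.0 True
0.75 [  26.   28.    2.  -45.  -79. -154.] 0.0 True
0.88 [  22.   23.   -7.  -51.  -65. -163.] 0.0 True
1.0 [  20.   17.  -16.  -56.  -49. -172.] 0.0 True
```

```bash
python3 - <<'E'
from log import *; from fk import *
T1=frame(-u,ry); x1=seat+u*.1566+u*.08+nb*.04
print(x1, T1.round(3)); d,rv=delta(x1,T1); print(d,rv)
from scipy.spatial.transform import Slerp
# pour
trx=np.radians(86.4)
v=np.array([np.cos(trx),np.sin(trx),0]); t=np.array([-v[1],v[0],0])
up=(v+z)/2**.5; m=(v-z)/2**.5
T3=frame(-up,t); j=[20,17,-16,-56,-49,8.]
g=.065
for k in (-1,0,1):
    mouth=np.array([.555,-.004,0])-v*.03+np.array([v[1],-v[0],0])*.084*k+z*.08
    x3=mouth-m*(.13-g)+up*.051
    jj,e,ok=ik(x3,T3,[0,20,0,10,-90,0.]); print(k,mouth.round(3),x3.round(3),jj.round(0),round(e,2),ok)
E
```

```text
[0.50204745 0.41896429 0.25058574] [[-0.098 -0.99   0.098]
 [-0.7    0.139  0.7  ]
 [-0.707  0.    -0.707]]
shift/60mm [ 0.432 12.741 -1.482] turn/8deg [-5.764 -0.561 -2.985]
[ 0.02592249  0.76447235 -0.08893578] [-46.10864875  -4.48763825 -23.87939233]
-1 [ 0.469 -0.029  0.08 ] [ 0.469 -0.039  0.162] [ 28.  23. -45.  45. -59. -69.] 0.0 True
0 [ 0.553 -0.034  0.08 ] [ 0.552 -0.044  0.162] [ 24.  29. -34.  46. -61. -63.] 0.0 True
1 [ 0.637 -0.039  0.08 ] [ 0.636 -0.049  0.162] [ 20.  35. -22.  46. -64. -57.] 0.0 True
```

move_arm(
  series=[
    [[-0.36,-0.035,-0.187,0.027,0.4,0,0.3],[-0.36,-0.035,-0.187,0.027,0.8,-0.05,0.3],[-0.36,-0.035,-0.187,0.027,0.85,-0.05,0.3],[-0.36,-0.035,-0.187,0.027,0.85,-0.05,0.3],[-0.36,-0.035,-0.187,0.027,0.85,-0.05,0.3],[-0.36,-0.035,-0.187,0.027,0.85,-0.05,0.3],[-0.36,-0.035,-0.187,0.027,0.85,-0.05,0.3],[-0.36,-0.035,-0.187,0.027,0.85,-0.05,0.3],[-0.36,-0.035,-0.187,0.027,0.85,-0.05,0.3],[-0.36,-0.035,-0.187,0.027,0.85,-0.05,0.3],[-0.36,-0.035,-0.187,0.027,0.85,-0.05,0.3],[-0.36,-0.035,-0.187,0.027,0.85,-0.05,0.3],[-0.36,-0.035,-0.187,0.027,0.8,-0.05,0.3],[-0.36,-0.035,-0.187,0.027,0.7,-0.05,0.3],[-0.36,-0.035,-0.187,0.027,0.5,0,0.3],[0,0,0,0,0,0,0.3]],
  ],
)

```text
time_s: 6.48
tcp_pos: [0.4945, 0.3816, 0.2726]
ee_rot: [[-0.103, -0.991, 0.083], [-0.675, 0.131, 0.726], [-0.731, 0.019, -0.683]]
wrist_force: [-0.8, 0.4, -3.7]
gripper_width: 0.643
```

```bash
python3 - <<'E'
from log import *; from fk import *
s=log(); print(s['joints'].round(1),s['tcp_pos'].round(4),s['wrist_force'].round(1),s['gripper_width'])
f=fit(-1); print(f.x.round(4),np.abs(f.fun[:-7]).max())
T1=frame(-u,ry); delta(seat+u*.1566+u*.08+nb*.04,T1)
for n,b in (("scene",(260,120,460,260)),("wrist",(0,0,560,420))):
    p,d=viewer.capture(n); c=p[b[1]:b[3],b[0]:b[2],::-1]; cv2.imwrite(f"pics/h_{n}.png",cv2.resize(c,None,fx=4 if n=="scene" else 1,fy=4 if n=="scene" else 1,interpolation=cv2.INTER_CUBIC))
    np.save(f"h_{n}.npy",cloud(n,d))
E
```

```text
[  58.    37.4    8.7   16.  -101.5  -67.7] [0.4945 0.3816 0.2726] [-0.8  0.4 -3.7] 0.6425498671263044
[ 0.1606  0.      0.5649  0.4218  0.     -0.1598  0.2368] 0.006466723963927112
shift/60mm [ 0.126  0.622 -0.367] turn/8deg [-0.259 -0.1   -0.054]
```

View pics/h_scene.png

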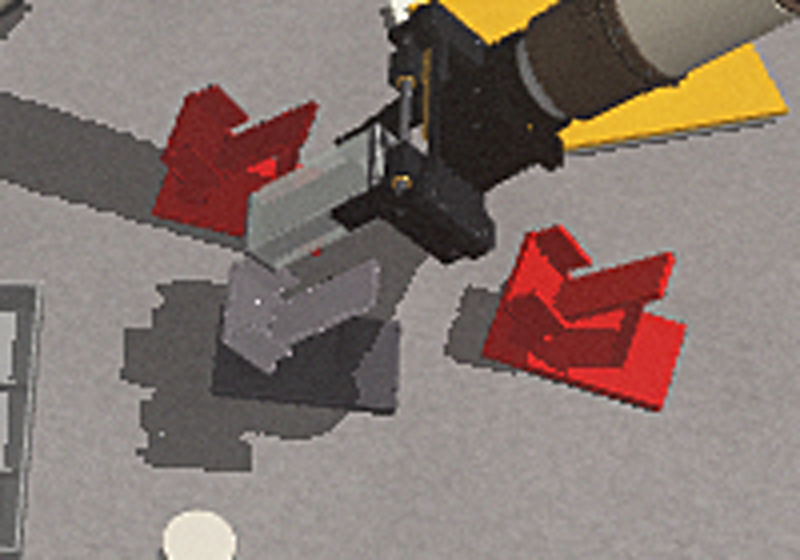

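View pics/h_wrist.png

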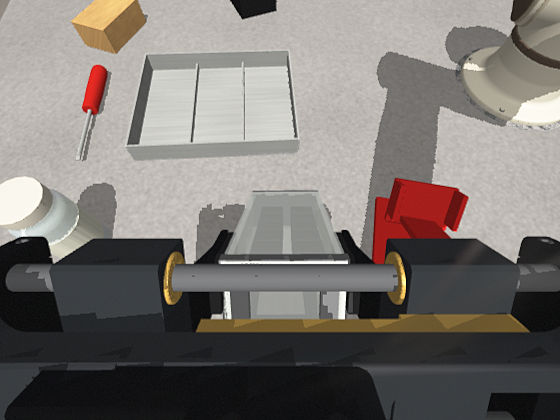

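The scene crop shows the shaker tilted, its bottom at crop (265,250), above the grey rest and mouth up towards +y. Both reds are clear of it.

```bash
sed -i 's/^P=.*/P=np.array([.1606,0,.5649,.4218,0,-.1598,.2368])/' fk.py; python3 - <<'E'
from log import *; from fk import *
T1=frame(-u,ry); delta(seat+u*.1566+u*.07+nb*.015,T1)
E
```

```text
shift/60mm [ 0.152  0.838 -0.808] turn/8deg [-0.256 -0.1   -0.039]
```

move_arm(
  series=[
    [[-0.13,-0.05,-0.02,0.08,0.42,-0.4,0.3],[-0.13,-0.05,-0.02,0.07,0.42,-0.4,0.3],[0,0,0,0,0,0,0.3]],
  ],
)

```text
time_s: 6.95
tcp_pos: [0.5045, 0.4273, 0.2263]
ee_rot: [[-0.1, -0.99, 0.102], [-0.698, 0.142, 0.702], [-0.709, -0.001, -0.705]]
wrist_force: [-0.2, -0.4, -2.7]
gripper_width: 0.647
```

```bash
python3 - <<'E'
from log import *; from fk import *
s=log(); print(s['tcp_pos'].round(4),s['wrist_force'].round(1))
T1=frame(-u,ry); delta(seat+u*.1566+u*.07+nb*.015,T1); delta(seat+u*.1566+u*.02+nb*.004,T1)
p,d=viewer.capture("scene"); W=cloud("scene",d); c=p[120:260,260:460,::-1]; cv2.imwrite("pics/h2.png",cv2.resize(c,None,fx=4,fy=4,interpolation=cv2.INTER_CUBIC))
# project predicted shaker corners
m=s['tcp_pos']; R=s['ee_rot']; ax=-R[:,0]; b=m-ax*.1566
im=cv2.resize(c,None,fx=4,fy=4,interpolation=cv2.INTER_CUBIC).copy()
for l in (0,.13):
  for sx in (-1,1):
    for sy in (-1,1):
      q=proj("scene",b+ax*l+R[:,2]*.017*sx+R[:,1]*.028*sy)[0]; cv2.circle(im,(int((q[0]-260)*4),int((q[1]-120)*4)),4,(0,255,0),1)
# predicted seated bottom corners
for sx in (-1,1):
    for sy in (-1,1):
      q=proj("scene",seat+nb*.017*sx+ry*.028*sy)[0]; cv2.circle(im,(int((q[0]-260)*4),int((q[1]-120)*4)),4,(255,0,255),1)
cv2.imwrite("pics/h2.png",im)
E
```

```text
[0.5045 0.4273 0.2263] [-0.2 -0.4 -2.7]
shift/60mm [-0.017  0.036 -0.008] turn/8deg [-0.02   0.011  0.024]
shift/60mm [-0.081 -0.419 -0.727] turn/8deg [-0.02   0.011  0.024]
```

View pics/h2.png

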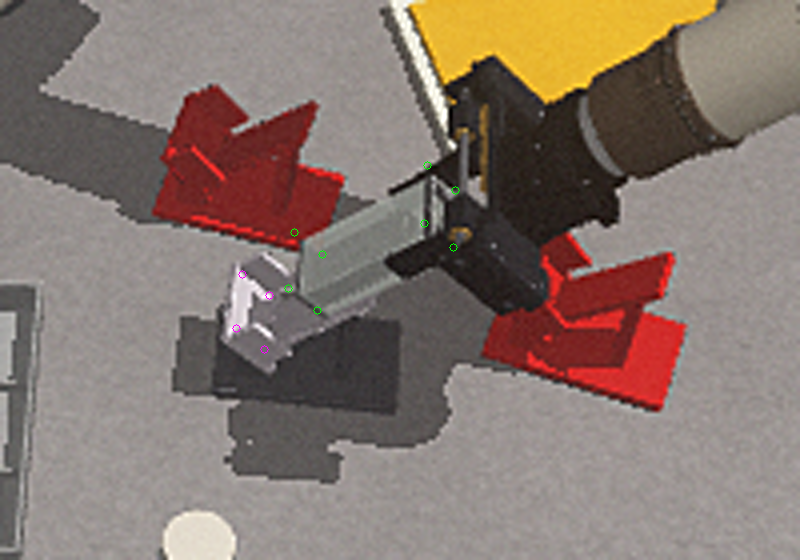

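move_arm(
  series=[
    [[0,0,0,-0.04,-0.2,-0.36,0.3],[0,0,0,-0.04,-0.2,-0.36,0.3],[0,0,0,0,0,0,0.3]],
  ],
)

```text
time_s: 7.38
tcp_pos: [0.5012, 0.399, 0.1894]
ee_rot: [[-0.098, -0.989, 0.108], [-0.693, 0.146, 0.706], [-0.715, -0.006, -0.699]]
wrist_force: [-0.7, -0.4, -3.7]
gripper_width: 0.637
```

```bash
python3 - <<'E'
from log import *; from fk import *
s=log(); print(s['tcp_pos'].round(4),s['wrist_force'].round(1))
T1=frame(-u,ry); delta(seat+u*.1566+u*.02+nb*.004,T1); delta(seat+u*.1566+u*0.002+nb*.003,T1)
E
```

```text
[0.5012 0.399  0.1894] [-0.7 -0.4 -3.7]
shift/60mm [-0.025  0.052 -0.112] turn/8deg [-0.07   0.052  0.046]
shift/60mm [-0.053 -0.146 -0.336] turn/8deg [-0.07   0.052  0.046]
```

move_arm(
  series=[
    [[-0.05,0.04,0.04,-0.02,0.0,-0.17,0.3],[0,0,0,-0.02,-0.08,-0.12,0.3],[0,0,0,0,0,0,0.3]],
  ],
)

```text
time_s: 7.75
tcp_pos: [0.4998, 0.3942, 0.1752]
ee_rot: [[-0.095, -0.99, 0.103], [-0.695, 0.14, 0.705], [-0.712, -0.005, -0.702]]
wrist_force: [0.4, -0.7, -2.2]
gripper_width: 0.641
```

```bash
python3 - <<'E'
from log import *; from fk import *
s=log(); print(s['tcp_pos'].round(4),s['wrist_force'].round(1))
T1=frame(-u,ry); delta(seat+u*.1566+nb*.0,T1)
print("a,b,l", ((s['tcp_pos']-seat-u*.1566)@np.c_[u,nb,ry]*1000).round(1))
p,d=viewer.capture("scene"); c=p[120:260,260:460,::-1]; cv2.imwrite("pics/h3.png",cv2.resize(c,None,fx=4,fy=4,interpolation=cv2.INTER_CUBIC))
E
```

```text
[0.4998 0.3942 0.1752] [ 0.4 -0.7 -2.2]
shift/60mm [-0.029 -0.053 -0.158] turn/8deg [-0.047  0.04   0.004]
a,b,l [ 9.1  4.3 -1.3]
```

View pics/h3.png

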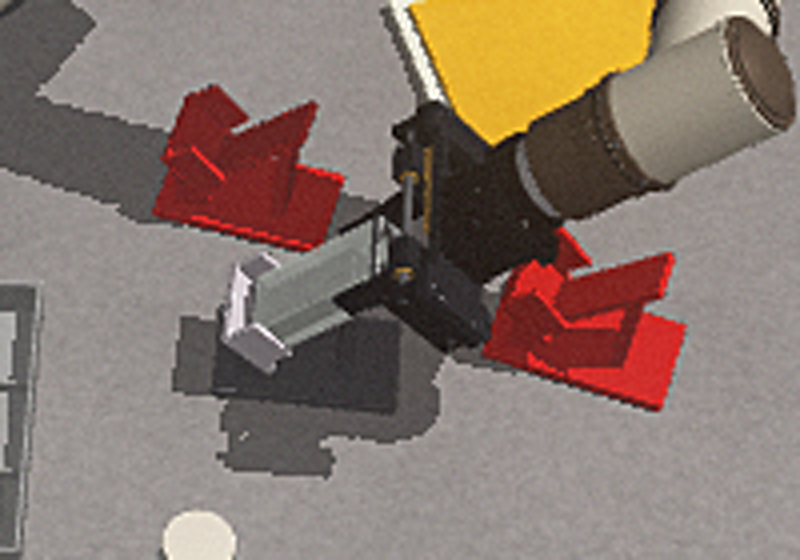

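The shaker bottom now sits between the cheeks, at crop (250,300), about 9 mm off the foot.

move_arm(
  series=[
    [[-0.04,0.03,0,-0.02,-0.03,-0.09,0.3],[0,0,0,0,-0.03,-0.07,0.3],[0,0,0,0,0,0,0.3]],
  ],
)

```text
time_s: 8.18
tcp_pos: [0.4991, 0.3899, 0.1686]
ee_rot: [[-0.096, -0.99, 0.101], [-0.703, 0.14, 0.697], [-0.705, -0.004, -0.71]]
wrist_force: [0.0, -3.0, -2.7]
gripper_width: 0.639
```

```bash
python3 - <<'E'
from log import *; from fk import *
s=log(); print(s['tcp_pos'].round(4),s['wrist_force'].round(1),s['moment'].round(2))
T1=frame(-u,ry); delta(seat+u*.1566+nb*.0,T1)
print("a,b,l", ((s['tcp_pos']-seat-u*.1566)@np.c_[u,nb,ry]*1000).round(1))
E
```

```text
[0.4991 0.3899 0.1686] [ 0.  -3.  -2.7] [ 1.64 -0.29  0.1 ]
shift/60mm [-0.016  0.018 -0.048] turn/8deg [0.029 0.024 0.003]
a,b,l [ 1.4  2.7 -1.1]
```

move_arm(
  series=[
    [[0,0,0,0,-0.03,-0.03,0.3],[0,0,0,0,0,0,0.75],[0,0,0,0,0,0,1],[0,0,0,0,0,0,1]],
  ],
)

```text
time_s: 8.68
tcp_pos: [0.4994, 0.3894, 0.1668]
ee_rot: [[-0.094, -0.99, 0.101], [-0.701, 0.138, 0.7], [-0.707, -0.005, -0.707]]
wrist_force: [-0.4, 0.1, 0.5]
gripper_width: 0.89
```

```bash
python3 - <<'E'
from log import *; from fk import *
s=log(); print(s['tcp_pos'].round(4),s['wrist_force'].round(1),s['moment'].round(2),s['gripper_width'])
print("a,b,l", ((s['tcp_pos']-seat-u*.1566)@np.c_[u,nb,ry]*1000).round(1))
p,d=viewer.capture("scene"); c=p[120:260,260:460,::-1]; cv2.imwrite("pics/h4.png",cv2.resize(c,None,fx=4,fy=4,interpolation=cv2.INTER_CUBIC))
E
```

```text
[0.4994 0.3894 0.1668] [-0.4  0.1  0.5] [ 1.47 -0.07  0.04] 0.8898460814929117
a,b,l [-0.2  1.7 -1.5]
```

View pics/h4.png

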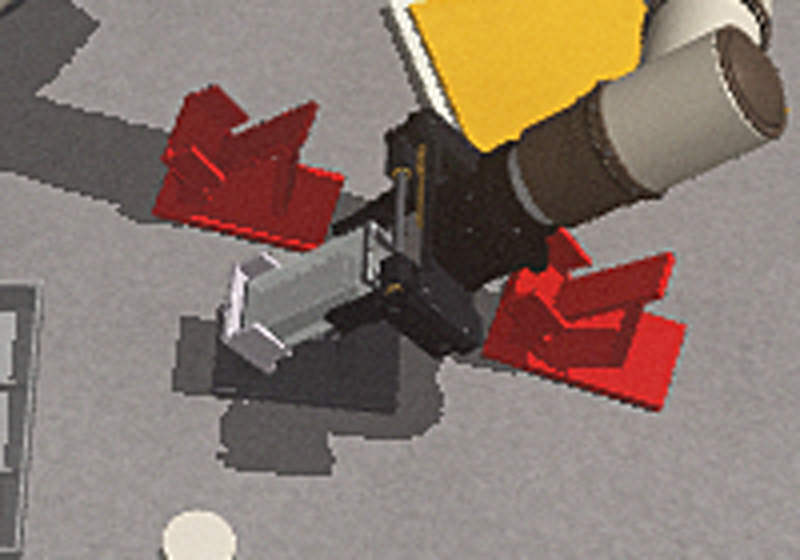

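The shaker stands in the grey rest and the fingers are open around it. I retreat along its axis, then swing round to take it across its body.

move_arm(
  series=[
    [[0,0,0,0.03,0.2,0.2,1],[0,0,0,0.06,0.45,0.45,1],[0,0,0,0.06,0.45,0.45,1],[0,0,0,0,0,0,1]],
  ],
)

```text
time_s: 9.22
tcp_pos: [0.5083, 0.4563, 0.2335]
ee_rot: [[-0.096, -0.99, 0.1], [-0.702, 0.139, 0.699], [-0.706, -0.003, -0.708]]
wrist_force: [0.2, -0.7, -0.8]
gripper_width: 0.998
```

```bash
python3 - <<'E'
from log import *; from fk import *
s=log(); print(s['tcp_pos'].round(4),s['wrist_force'].round(1))
print("a,b,l", ((s['tcp_pos']-seat)@np.c_[u,nb,ry]*1000).round(1))
T2=frame(-nb,ry); x2=seat+u*.065+nb*(.051+.12); delta(x2,T2)
from scipy.spatial.transform import Slerp
sl=Slerp([0,1],Ro.from_matrix([s['ee_rot'],T2])); j=s['joints']
for t in np.linspace(0,1,14):
    jn,e,ok=ik(s['tcp_pos']+(x2-s['tcp_pos'])*t,sl(t).as_matrix(),j); print(jn.round(0),(jn-j).round(0),round(e,2),ok); j=jn
p,d=viewer.capture("scene"); c=p[120:260,260:460,::-1]; cv2.imwrite("pics/h5.png",cv2.resize(c,None,fx=4,fy=4,interpolation=cv2.INTER_CUBIC))
E
```

```text
[0.5083 0.4563 0.2335] [ 0.2 -0.7 -0.8]
a,b,l [251.3   1.2  -1. ]
shift/60mm [-0.6   -4.154 -0.194] turn/8deg [11.155 -1.545  0.015]
[  60.   46.   19.   16. -106.  -70.] [ 0.  0.  0. -0. -0.  0.] 0.0 True
[ 59.  42.  14.  14. -98. -70.] [-1. -4. -5. -2.  8.  0.] 0.0 True
[ 58.  38.   9.  12. -90. -69.] [-1. -4. -5. -2.  8.  1.] 0.0 True
[ 57.  34.   4.  10. -83. -68.] [-1. -4. -5. -2.  8.  1.] 0.0 True
[ 55.  30.  -0.   8. -75. -66.] [-2. -4. -5. -2.  7.  2.] 0.0 True
[ 53.  27.  -4.   6. -68. -64.] [-2. -4. -4. -3.  7.  3.] 0.0 True
[ 51.  23.  -8.   2. -62. -60.] [-2. -3. -4. -3.  7.  4.] 0.0 True
[ 48.  20. -11.  -2. -56. -55.] [-3. -3. -3. -4.  6.  5.] 0.0 True
[ 45.  18. -13.  -8. -50. -49.] [-3. -2. -2. -6.  5.  6.] 0.0 True
[ 42.  16. -15. -15. -47. -40.] [-4. -2. -1. -7.  4.  8.] 0.0 True
[ 37.  14. -15. -24. -45. -30.] [-5. -1. -1. -9.  2. 10.] 0.0 True
[ 31.  14. -15. -34. -45. -18.] [ -6.  -1.   0. -10.  -0.  12.] 0.0 True
[ 24.  13. -15. -44. -48.  -6.] [ -7.  -0.   0. -10.  -3.  12.] 0.0 True
[ 17.  14. -15. -54. -52.   6.] [-7.  1. -0. -9. -4. 12.] 0.0 True
```

View pics/h5.png

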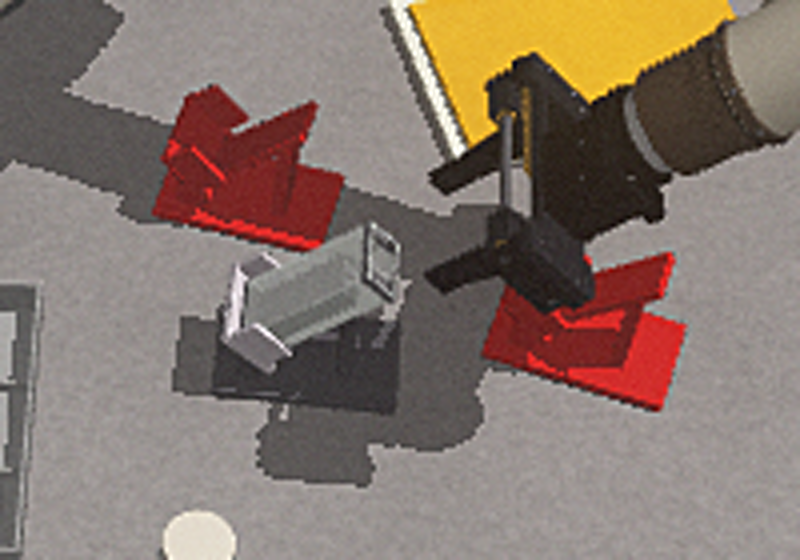

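Seated, mouth up at crop (382,250), with the gripper clear. I swing round now.

move_arm(
  series=[
    [[0.86,-0.12,0,-0.046,-0.32,0.1,1],[0.86,-0.12,0,-0.046,-0.32,0.1,1],[0.86,-0.12,0,-0.046,-0.32,0.1,1],[0.86,-0.12,0,-0.046,-0.32,0,1],[0.86,-0.12,0,-0.046,-0.32,0,1],[0.86,-0.12,0,-0.046,-0.32,0,1],[0.86,-0.12,0,-0.046,-0.32,0,1],[0.86,-0.12,0,-0.046,-0.32,0,1],[0.86,-0.12,0,-0.046,-0.32,0,1],[0.86,-0.12,0,-0.046,-0.32,0,1],[0.86,-0.12,0,-0.046,-0.32,-0.1,1],[0.86,-0.12,0,-0.046,-0.32,-0.1,1],[0.86,-0.12,0,-0.046,-0.32,-0.1,1],[0,0,0,0,0,0,1]],
  ],
)

```text
time_s: 11.02
tcp_pos: [0.4561, 0.1817, 0.2119]
ee_rot: [[0.089, -0.99, 0.113], [0.719, 0.142, 0.68], [-0.689, 0.021, 0.724]]
wrist_force: [0.3, 0.2, -0.1]
gripper_width: 1.005
```

```bash
python3 - <<'E'
from log import *; from fk import *
s=log(); print(s['joints'].round(1),s['tcp_pos'].round(4),s['wrist_force'].round(1))
print("a,b,l", ((s['tcp_pos']-seat)@np.c_[u,nb,ry]*1000).round(1))
T2=frame(-nb,ry); delta(seat+u*.065+nb*(.051+.05),T2)
p,d=viewer.capture("wrist"); cv2.imwrite("pics/w6.png",p[:,:,::-1])
E
```

```text
[ 13.3  13.9 -17.6 -56.2 -54.9  10.7] [0.4561 0.1817 0.2119] [ 0.3  0.2 -0.1]
a,b,l [ 38.6 183.3  12.4]
shift/60mm [ 0.384  1.24  -0.658] turn/8deg [-0.198 -0.121  0.026]
```

View pics/w6.png

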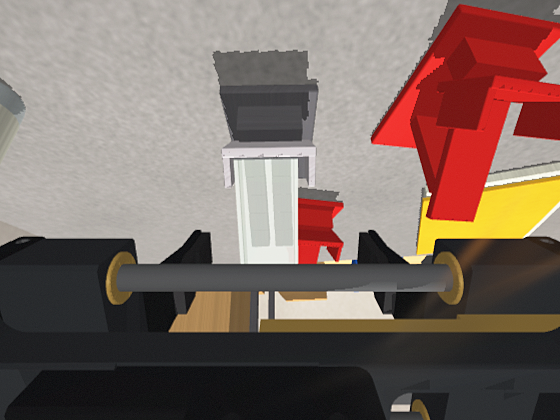

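```bash
cat >> fk.py <<'E'
seat2=seat+nb*.0015-ry*.0012
T2=frame(-nb,ry)
E
python3 - <<'E'
from log import *; from fk import *
d,rv=delta(seat2+u*.066+nb*(.051+.04),T2)
E
```

```text
shift/60mm [ 0.417  1.327 -0.758] turn/8deg [-0.194 -0.11   0.006]
```

move_arm(
  series=[
    [[-0.1,-0.06,0,0.2,0.5,-0.25,1],[-0.1,-0.06,0,0.2,0.5,-0.25,1],[0,0,0,0.02,0.33,-0.25,1],[0,0,0,0,0,0,1]],
  ],
)

```text
time_s: 11.58
tcp_pos: [0.4796, 0.2683, 0.1673]
ee_rot: [[0.098, -0.991, 0.094], [0.696, 0.135, 0.705], [-0.711, -0.004, 0.703]]
wrist_force: [-0.4, -1.0, 0.3]
gripper_width: 1.003
```

```bash
python3 - <<'E'
from log import *; from fk import *
s=log(); print(s['joints'].round(1),s['tcp_pos'].round(4),s['wrist_force'].round(1))
print("a,b,l", ((s['tcp_pos']-seat2)@np.c_[u,nb,ry]*1000).round(1))
delta(seat2+u*.066+nb*(.051+.03),T2);delta(seat2+u*.066+nb*(.051),T2)
p,d=viewer.capture("wrist"); cv2.imwrite("pics/w7.png",p[:,:,::-1])
E
```

```text
[ 23.1  20.2 -15.1 -58.4 -44.9   9. ] [0.4796 0.2683 0.1673] [-0.4 -1.   0.3]
a,b,l [70.  87.3  2.5]
shift/60mm [ 0.044  0.022 -0.121] turn/8deg [ 0.048  0.023 -0.027]
shift/60mm [ 0.094  0.372 -0.475] turn/8deg [ 0.048  0.023 -0.027]
```

View pics/w7.png

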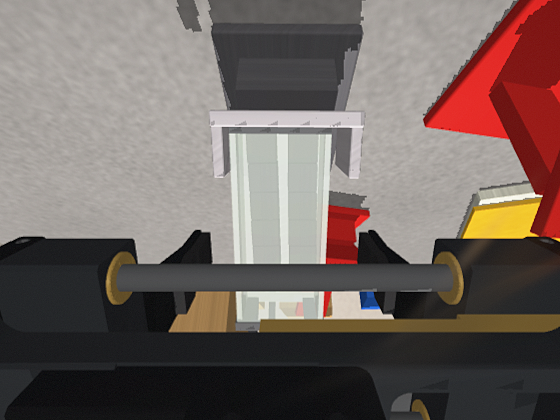

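move_arm(
  series=[
    [[0.04,0.02,-0.02,0.05,0.15,-0.24,1],[0,0,0,0.04,0.14,-0.2,1],[0,0,0,0,0.06,-0.06,1],[0,0,0,0,0,0,1]],
  ],
)

```text
time_s: 12.12
tcp_pos: [0.4857, 0.2898, 0.1371]
ee_rot: [[0.101, -0.99, 0.096], [0.7, 0.139, 0.701], [-0.708, -0.004, 0.707]]
wrist_force: [-0.2, -0.4, 0.3]
gripper_width: 0.999
```

```bash
python3 - <<'E'
from log import *; from fk import *
s=log(); print(s['tcp_pos'].round(4),s['wrist_force'].round(1))
print("a,b,l", ((s['tcp_pos']-seat2)@np.c_[u,nb,ry]*1000).round(1))
delta(seat2+u*.066+nb*(.051),T2)
E
```

```text
[0.4857 0.2898 0.1371] [-0.2 -0.4  0.3]
a,b,l [64.3 50.3 -0.6]
shift/60mm [-0.007  0.014  0.029] turn/8deg [ 0.008  0.024 -0.003]
```

move_arm(
  series=[
    [[0,0,0,0,0,0,0.3],[0,0,0,0,0,0,0.3],[0,0,0,0,0,0,0.3],[0,0,0,0,0,0,0.3],[0,0,0,0,0,0.3,0.3],[0,0,0,0,0,0.5,0.3],[0,0,0,0,0,0.7,0.3],[0,0,0,0,0,0,0.3]],
  ],
)

```text
time_s: 13.12
tcp_pos: [0.4833, 0.2871, 0.2256]
ee_rot: [[0.096, -0.99, 0.102], [0.695, 0.14, 0.705], [-0.712, 0.003, 0.702]]
wrist_force: [0.4, 0.0, -3.7]
gripper_width: 0.644
```

```bash
python3 - <<'E'
from log import *; from fk import *
s=log(); print(s['joints'].round(1),s['tcp_pos'].round(4),s['wrist_force'].round(1),s['gripper_width'])
p,d=viewer.capture("scene"); c=p[120:260,260:460,::-1]; cv2.imwrite("pics/h8.png",cv2.resize(c,None,fx=4,fy=4,interpolation=cv2.INTER_CUBIC))
p,d=viewer.capture("top"); cv2.imwrite("pics/h8t.png",p[:,:,::-1])
E
```

```text
[ 26.6  15.8 -12.2 -52.6 -46.8  -2.4] [0.4833 0.2871 0.2256] [ 0.4  0.  -3.7] 0.6443106247429249
```

View pics/h8.png

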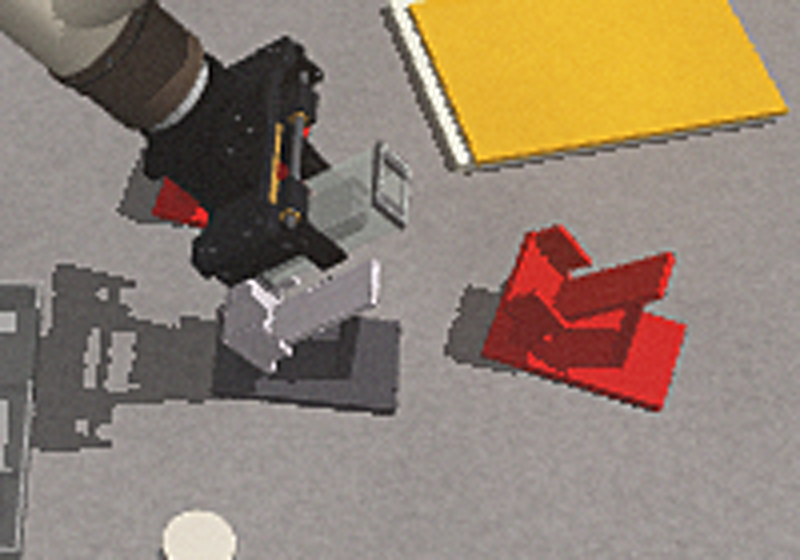

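View pics/h8t.png

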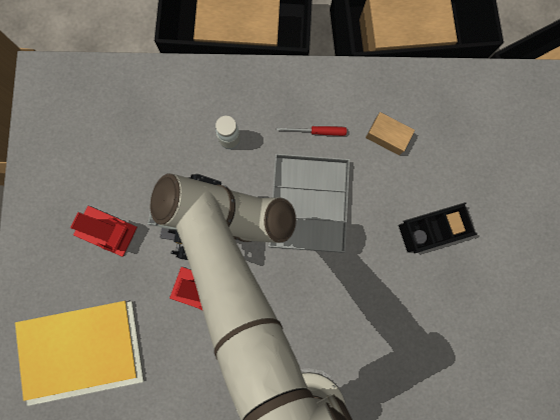

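```bash
cat >> fk.py <<'E'
tyaw=np.radians(86.4); tv=np.array([np.cos(tyaw),np.sin(tyaw),0]); tx=np.array([np.sin(tyaw),-np.cos(tyaw),0]) # tv along trough(+y), tx ~ +x world
tray=np.array([.555,-.0045,0]); G=.0648; OFF=.0503-.0015*0
def pour(xt,yt,h,el,yaw=86.4):
    """TCP pose with mouth at tray coords, elevation el deg of mouth axis, mouth heading yaw"""
    v=np.array([np.cos(np.radians(yaw)),np.sin(np.radians(yaw)),0]); e=np.radians(el)
    ax=v*np.cos(e)+z*np.sin(e); nn=-v*np.sin(e)+z*np.cos(e)
    t=np.cross(z,v)
    mouth=tray+tx*xt+tv*yt+z*h
    return mouth-ax*(.13-G)+nn*OFF, frame(-nn,t)
def mouthof(s):
    Rm=np.array(s['ee_rot']); nn=-Rm[:,0]; ax=np.cross(Rm[:,1],nn) # ax = y x nn ?
    return s['tcp_pos']-nn*OFF+ax*(.13-G), ax
from scipy.spatial.transform import Slerp
def path(xa,Ra,xb,Rb,j,n=8,pr=True):
    sl=Slerp([0,1],Ro.from_matrix([Ra,Rb]))
    for t in np.linspace(0,1,n+1)[1:]:
        jn,e,ok=ik(xa+(xb-xa)*t,sl(t).as_matrix(),j)
        if pr: print(t.round(2),jn.round(0),"max step",np.abs(jn-j).max().round(0),round(e,2),ok)
        j=jn
    return j
E
python3 - <<'E'
from log import *; from fk import *
s=r.sense(); m,ax=mouthof(s); print("mouth",m.round(3),ax.round(3))
xb,Rb=pour(-.084,-.03,.15,10); j=path(s['tcp_pos'],s['ee_rot'],xb,Rb,s['joints']); d,rv=delta(xb,Rb); print(xb)
xc,Rc=pour(-.084,-.03,.08,-45); j=path(xb,Rb,xc,Rc,j); print(xc)
print("C-B",(xc-xb)/.06, Ro.from_matrix(Rc@Rb.T).as_rotvec(degrees=True)/8)
E
```

```text
mouth [0.493 0.367 0.231] [0.108 0.707 0.699]
0.12 [ 24.  15. -14. -47. -49.  -3.] max step 5.0 0.0 True
0.25 [ 21.  14. -16. -42. -50.  -3.] max step 5.0 0.0 True
0.38 [ 18.  13. -17. -37. -52.  -3.] max step 5.0 0.0 True
0.5 [ 15.  13. -19. -32. -53.  -2.] max step 5.0 0.0 True
0.62 [ 12.  13. -20. -28. -53.  -1.] max step 5.0 0.0 True
0.75 [  8.  14. -21. -23. -53.   0.] max step 5.0 0.0 True
0.88 [  5.  14. -22. -18. -53.   1.] max step 5.0 0.0 True
1.0 [  2.  15. -23. -13. -52.   3.] max step 5.0 0.0 True
shift/60mm [-0.28  -6.472 -0.554] turn/8deg [-4.282  0.359  0.566]
[ 0.46470185 -0.10196643  0.18821397]
0.12 [  7.  14. -27.  -4. -48.  -7.] max step 10.0 0.0 True
0.25 [ 11.  14. -31.   5. -46. -18.] max step 11.0 0.0 True
0.38 [ 15.  14. -35.  14. -45. -29.] max step 11.0 0.0 True
0.5 [ 18.  15. -39.  23. -45. -40.] max step 10.0 0.0 True
0.62 [ 21.  17. -41.  31. -47. -49.] max step 9.0 0.0 True
0.75 [ 23.  18. -43.  37. -50. -57.] max step 8.0 0.0 True
0.88 [ 26.  21. -45.  42. -54. -63.] max step 6.0 0.0 True
1.0 [ 28.  23. -45.  45. -59. -68.] max step 5.0 0.0 True
[ 0.46862049 -0.0396815   0.16167083]
C-B [ 0.06531059  1.03808216 -0.44238559] [-6.86143376e+00  4.31684822e-01  4.36776932e-17]
```

move_arm(
  series=[
    [[-0.2,0.02,0.03,-0.03,-0.3,0,0.3],[-0.4,0.04,0.06,-0.03,-0.6,0,0.3],[-0.5,0.04,0.06,-0.03,-0.75,-0.05,0.3],[-0.5,0.04,0.06,-0.03,-0.8,-0.05,0.3],[-0.5,0.04,0.06,-0.03,-0.8,-0.05,0.3],[-0.5,0.04,0.06,-0.03,-0.8,-0.07,0.3],[-0.5,0.04,0.06,-0.03,-0.8,-0.07,0.3],[-0.5,0.04,0.06,-0.03,-0.7,-0.07,0.3],[-0.4,0.04,0.06,-0.03,-0.5,-0.07,0.3],[-0.2,0,0.03,0,-0.3,-0.05,0.3],[0,0,0,0,0,0,0.3]],
  ],
)

```text
time_s: 14.6
tcp_pos: [0.454, -0.1149, 0.1753]
ee_rot: [[-0.019, -0.996, 0.084], [0.153, 0.08, 0.985], [-0.988, 0.032, 0.151]]
wrist_force: [0.5, 0.8, -3.4]
gripper_width: 0.639
```

```bash
python3 - <<'E'
from log import *; from fk import *
s=log(); print(s['joints'].round(1),s['tcp_pos'].round(4),s['wrist_force'].round(1),s['gripper_width'])
m,ax=mouthof(s); print("mouth tray",(m-tray)@np.c_[tx,tv,z],"el",np.degrees(np.arcsin(ax[2])))
xc,Rc=pour(-.084,-.03,.08,-45); delta(xc,Rc)
p,d=viewer.capture("scene"); c=p[100:280,100:340,::-1]; cv2.imwrite("pics/h9.png",cv2.resize(c,None,fx=3,fy=3,interpolation=cv2.INTER_CUBIC))
E
```

```text
[  0.7  15.8 -24.2 -11.3 -51.6   1.7] [ 0.454  -0.1149  0.1753] [ 0.5  0.8 -3.4] 0.6386803481963661
mouth tray [-0.0939164  -0.04441517  0.13550302] el 8.698849047147048
shift/60mm [ 0.244  1.253 -0.228] turn/8deg [-6.711  0.267  0.221]
```

View pics/h9.png

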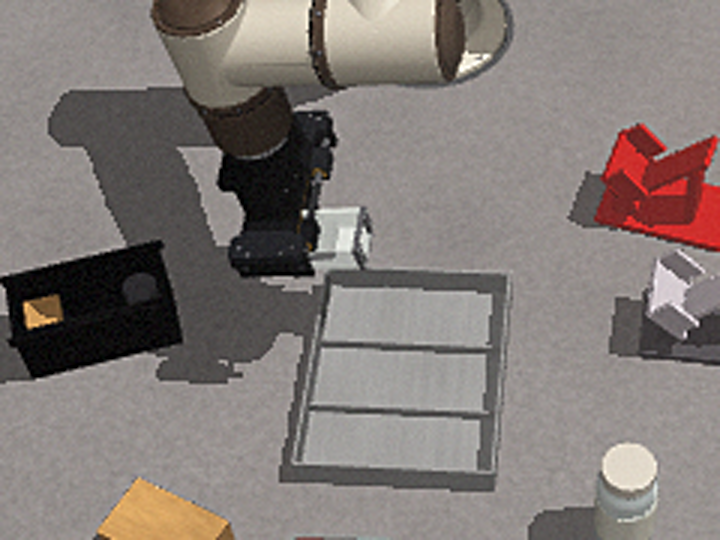

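move_arm(
  series=[
    [[-0.84,0.03,0.03,0.03,0.15,0,0.3],[-0.84,0.03,0.03,0.03,0.15,0,0.3],[-0.84,0.03,0.03,0.03,0.15,-0.03,0.3],[-0.84,0.03,0.03,0.03,0.15,-0.03,0.3],[-0.84,0.03,0.03,0.03,0.15,-0.04,0.3],[-0.84,0.03,0.03,0.03,0.15,-0.04,0.3],[-0.84,0.03,0.03,0.03,0.15,-0.05,0.3],[-0.84,0.03,0.03,0.03,0.15,-0.05,0.3],[0,0,0,0,0,0,0.3]],
  ],
)

```text
time_s: 15.78
tcp_pos: [0.4728, -0.0325, 0.1619]
ee_rot: [[-0.021, -0.999, 0.045], [-0.716, 0.046, 0.696], [-0.698, -0.018, -0.716]]
wrist_force: [-0.2, 0.2, -4.3]
gripper_width: 0.64
```

```bash
cat > chk.py <<'E'
from log import *; from fk import *
import sys
def chk(tag,tgt=None,box=(120,130,340,290),f=3):
    s=log(); print(s['time_s'],s['joints'].round(1),s['wrist_force'].round(1),s['gripper_width'].round(3))
    m,ax=mouthof(s); print("mouth tray",((m-tray)@np.c_[tx,tv,z]).round(4),"el",np.degrees(np.arcsin(ax[2])).round(1),"yaw",np.degrees(np.arctan2(ax[1],ax[0])).round(1),"roll",s['ee_rot'][2,1].round(3))
    if tgt: delta(*pour(*tgt))
    p,d=viewer.capture("scene"); c=p[box[1]:box[3],box[0]:box[2],::-1]; cv2.imwrite(f"pics/{tag}.png",cv2.resize(c,None,fx=f,fy=f,interpolation=cv2.INTER_CUBIC))
E
python3 -c "
from chk import *
chk('p1',(-.084,-.03,.075,-45))"
```

```text
Traceback (most recent call last):
  File "chk.py", line 4, in chk
    s=log(); print(s['time_s'],s['joints'].round(1),s['wrist_force'].round(1),s['gripper_width'].round(3))
                                                                              ^^^^^^^^^^^^^^^^^^^^^^^^
AttributeError: 'float' object has no attribute 'round'
```

```bash
sed -i "s/s\['gripper_width'\].round(3)/round(s['gripper_width'],3)/" chk.py
python3 -c "
from chk import *
chk('p1',(-.084,-.03,.075,-45))"
```

```text
15.775 [ 28.9  23.4 -45.4  46.3 -58.7 -70.1] [-0.2  0.2 -4.3] 0.64
mouth tray [-0.0789 -0.0236  0.0801] el -45.8 yaw 86.3 roll -0.018
shift/60mm [-0.07  -0.12  -0.087] turn/8deg [ 0.102  0.124 -0.118]
```

View pics/p1.png

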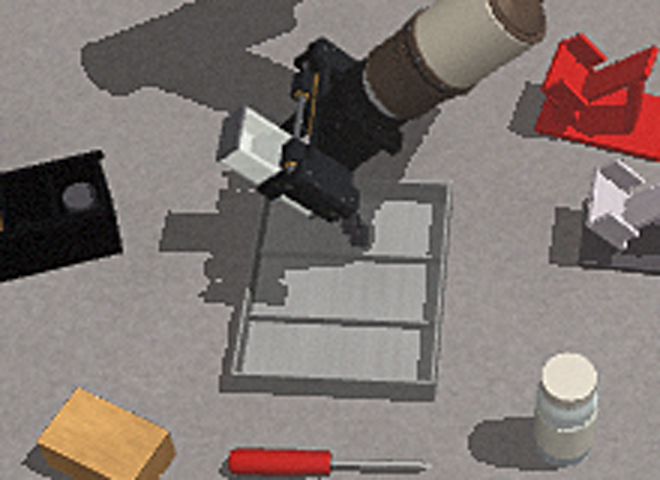

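move_arm(
  series=[
    [[0,0,0,0.2,0,-0.05,0.3],[0,0,0,-0.5,0,-0.03,0.3],[0,0,0,0.5,0,0,0.3],[0,0,0,-0.5,0,0,0.3],[0,0,0,0.5,0,0,0.3],[0,0,0,-0.3,0,0,0.3],[0,0,0,0,0,0,0.3]],
  ],
)

```text
time_s: 16.7
tcp_pos: [0.4705, -0.035, 0.1597]
ee_rot: [[-0.02, -0.998, 0.059], [-0.704, 0.056, 0.708], [-0.71, -0.028, -0.704]]
wrist_force: [0.1, 0.2, -2.3]
gripper_width: 0.643
```

```bash
python3 -c "
from chk import *
chk('p2',(-.084,-.03,.075,-45))
p,d=viewer.capture('wrist'); cv2.imwrite('pics/p2w.png',p[:,:,::-1])"
```

```text
16.7 [ 28.5  23.1 -45.9  46.2 -57.6 -70.7] [ 0.1  0.2 -2.3] 0.643
mouth tray [-0.0803 -0.0248  0.0781] el -44.7 yaw 85.2 roll -0.028
shift/60mm [-0.031 -0.079 -0.05 ] turn/8deg [-0.017  0.199 -0.048]
```

View pics/p2.png

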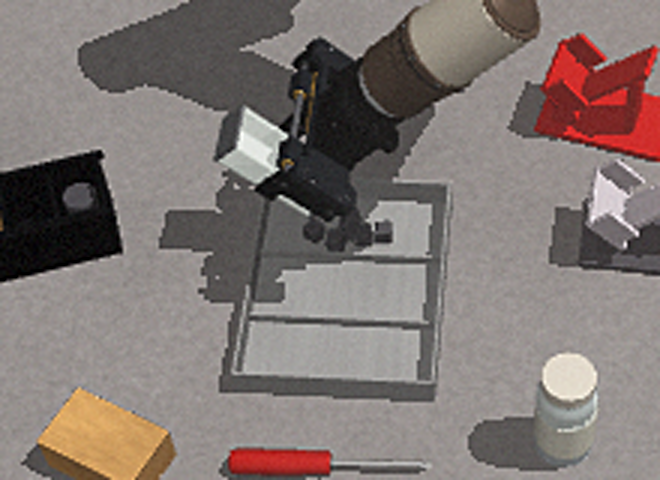

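View pics/p2w.png

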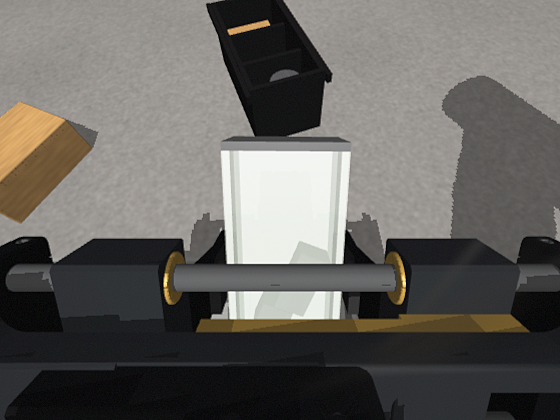

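The scene crop shows at least four dark cubes in the near trough, at crop (315,232), (335,238), (360,235) and (384,232); the gripper hides the rest. I level the shaker and move over the middle trough to count.

move_arm(
  series=[
    [[0.85,0.0,0,0,-0.15,0,0.3],[0.85,0,0,0,-0.15,0,0.3],[0.85,0,0,0,-0.15,0,0.3],[0.85,0,0,0,-0.15,0.1,0.3],[0.85,0,0,0,-0.15,0.1,0.3],[0,0.1,0,0.3,0,0.1,0.3],[0,0.1,0,0.5,0,0.1,0.3],[0,0,0,0.4,0,0,0.3],[0,0,0,0.1,0,0,0.3],[0,0,0,0,0,0,0.3]],
  ],
)

```text
time_s: 18.05
tcp_pos: [0.555, -0.0833, 0.188]
ee_rot: [[-0.041, -0.997, 0.061], [-0.165, 0.067, 0.984], [-0.985, 0.031, -0.168]]
wrist_force: [-0.2, -0.5, -2.4]
gripper_width: 0.643
```

```bash
python3 -c "
from chk import *
chk('p3',(0,-.03,.075,-45))
p,d=viewer.capture('top'); cv2.imwrite('pics/p3t.png',cv2.resize(p[140:270,250:380,::-1],None,fx=4,fy=4))
p,d=viewer.capture('wrist'); cv2.imwrite('pics/p3w.png',p[:,:,::-1])
for n in ('scene','top'):
  print([(round(t['conf'],2),np.round(t['centre'])) for t in spotter.find_in(n,'cube0')])
"
```

```text
18.05 [ 11.6  22.1 -20.5  11.2 -52.2 -22.5] [-0.2 -0.5 -2.4] 0.643
mouth tray [ 0.0033 -0.0228  0.1275] el -9.7 yaw 86.5 roll 0.031
shift/60mm [-0.042  0.638 -0.522] turn/8deg [-4.422  0.075  0.096]
[(0.63, array([232., 208.])), (0.41, array([250., 205.])), (0.36, array([242., 202.]))]
[(0.48, array([308., 227.])), (0.43, array([326., 228.]))]
```

View pics/p3.png

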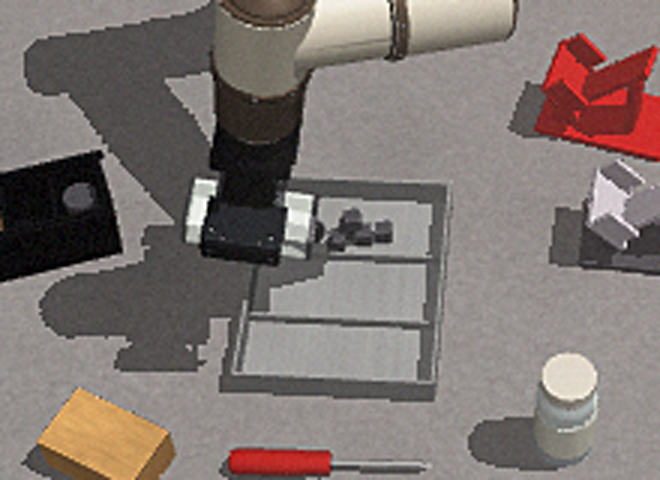

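View pics/p3t.png

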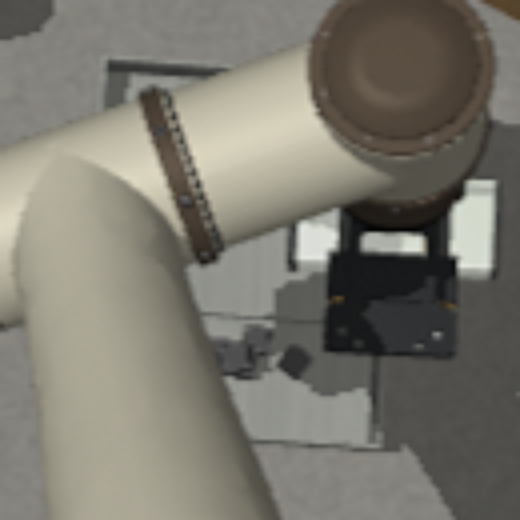

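View pics/p3w.png

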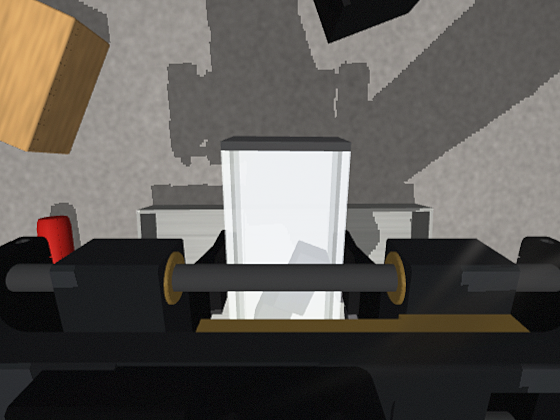

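```bash
python3 -c "
from chk import *
p,d=viewer.capture('scene'); cv2.imwrite('pics/p4.png',cv2.resize(p[190:225,215:265,::-1],None,fx=14,fy=14,interpolation=cv2.INTER_CUBIC))
"
```

```text
(no output)
```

View pics/p4.png

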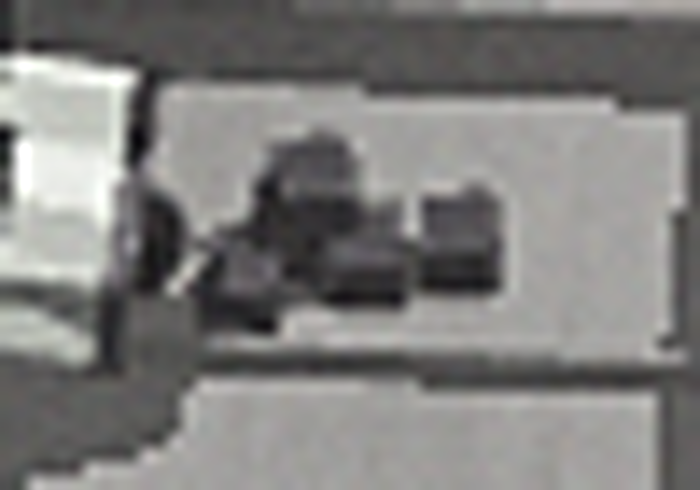

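```bash
python3 -c "
from chk import *
F=[]
for i in range(10):
    p,d=viewer.capture('scene' if i%2 else 'wrist'); F.append(r.sense()['wrist_force'])
    if i%2==0:
        W=cloud('wrist',d); 
print(np.mean(F,0).round(2),np.std(F,0).round(2))
p,d=viewer.capture('wrist'); cv2.imwrite('pics/p5w.png',cv2.resize(p[130:330,200:380,::-1],None,fx=3,fy=3,interpolation=cv2.INTER_CUBIC))
print(r.sense()['time_s'])
"
```

```text
[ 0.14  0.31 -2.27] [0.51 0.56 0.38]
18.9
```

View pics/p5w.png

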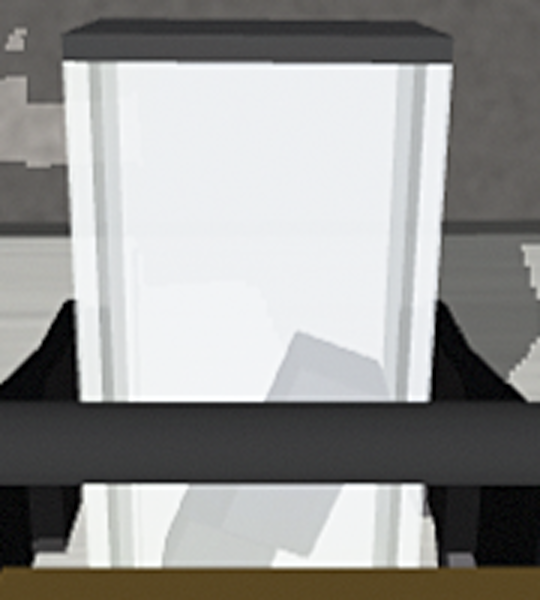

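move_arm(
  series=[
    [[0.85,0,0,0,-0.2,0.2,0.3],[0.85,0,0,0,-0.3,0.4,0.3],[0.85,0,0,0,-0.4,0.4,0.3],[0,0,0,0,-0.4,0.4,0.3],[0,0,0,0,-0.3,0.3,0.3],[0,0,0,0,0,0,0.3]],
  ],
)

```text
time_s: 19.65
tcp_pos: [0.5542, -0.1818, 0.2924]
ee_rot: [[-0.042, -0.998, 0.056], [0.198, 0.046, 0.979], [-0.979, 0.052, 0.195]]
wrist_force: [-0.2, 0.3, -2.2]
gripper_width: 0.642
```

```bash
python3 -c "
from chk import *
chk('p6',(0,-.03,.075,-45))
p,d=viewer.capture('scene'); a=cv2.resize(p[185:265,195:275,::-1],None,fx=7,fy=7,interpolation=cv2.INTER_CUBIC); cv2.imwrite('pics/p6s.png',a)
W=cloud('scene',d); q=(W-tray)@np.c_[tx,tv,z]; np.save('p6q.npy',q)
m=(abs(q[...,0])<.12)&(abs(q[...,1])<.095)&(q[...,2]>.016)&(q[...,2]<.06); print(m.sum()); 
for t in q[m][::3]: print(t.round(3),end=' ')
p,d=viewer.capture('top'); cv2.imwrite('pics/p6t.png',cv2.resize(p[140:270,250:380,::-1],None,fx=4,fy=4,interpolation=cv2.INTER_CUBIC))
p,d=viewer.capture('wrist'); cv2.imwrite('pics/p6w.png',p[:,:,::-1])
"
```

```text
19.65 [ -7.1  20.6   1.9 -11.4 -75.4   7.5] [-0.2  0.3 -2.2] 0.642
mouth tray [ 0.0072 -0.1032  0.2559] el 11.3 yaw 86.8 roll 0.052
shift/60mm [-0.03   2.28  -2.262] turn/8deg [-7.042  0.042  0.074]
158
[-0.119 -0.031  0.028] [-0.085  0.007  0.038] [-0.08  -0.003  0.038] [-0.084  0.006  0.034] [-0.076 -0.002  0.037] [-0.071  0.008  0.045] [-0.071  0.002  0.039] [-0.08  -0.047  0.019] [-0.083 -0.011  0.016] [-0.072  0.001  0.032] [-0.071  0.011  0.034] [-0.075 -0.043  0.019] [-0.077 -0.034  0.018] [-0.058 -0.003  0.045] [-0.067  0.005  0.033] [-0.08   0.026  0.017] [-0.081  0.039  0.018] [-0.072 -0.046  0.018] [-0.073 -0.037  0.017] [-0.073 -0.01   0.02 ] [-0.067  0.001  0.028] [-0.066  0.011  0.03 ] [-0.073  0.027  0.022] [-0.065 -0.052  0.021] [-0.068 -0.036  0.019] [-0.068 -0.016  0.02 ] [-0.064 -0.005  0.026] [-0.064  0.005  0.028] [-0.067  0.021  0.024] [-0.07   0.033  0.021] [-0.073  0.043  0.018] [-0.065 -0.022  0.018] [-0.065 -0.012  0.019] [-0.067 -0.003  0.017] [-0.064  0.008  0.021] [-0.066  0.03   0.021] [-0.06  -0.045  0.018] [-0.057 -0.021  0.024] [-0.062 -0.009  0.018] [-0.063  0.007  0.017] [-0.059  0.018  0.023] [-0.055 -0.021  0.02 ] [-0.056 -0.008  0.02 ] [-0.058  0.018  0.019] [-0.05  -0.024  0.022] [-0.05  -0.014  0.022] [-0.048 -0.014  0.02 ] [-0.038 -0.082  0.017] [-0.039 -0.059  0.018] [-0.041  0.026  0.016] [-0.039  0.065  0.016] [ 0.046 -0.067  0.017] [0.045 0.028 0.016]
```

View pics/p6s.png

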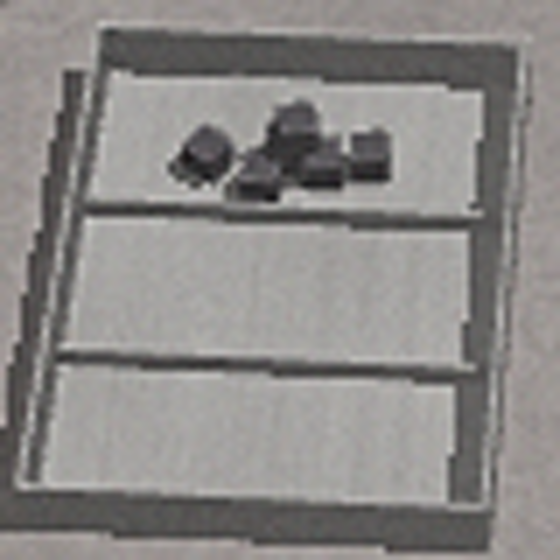

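View pics/p6t.png

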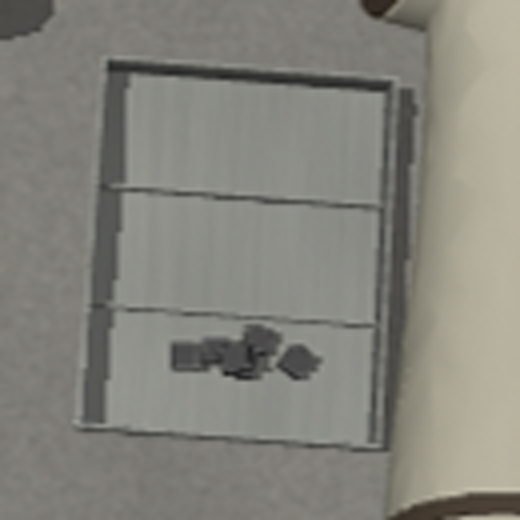

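View pics/p6w.png

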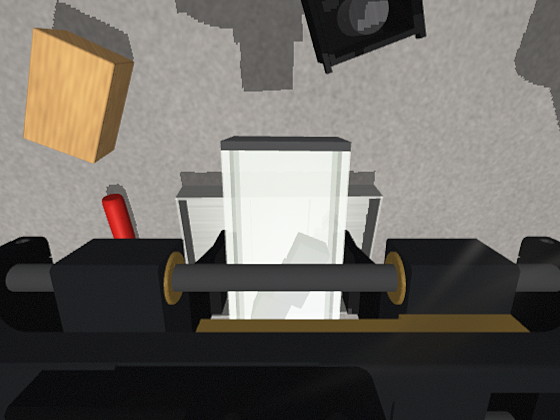

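The pictures show five cubes in the near trough, at crop p6s (205,150), (255,180), (297,125), (322,165) and (370,155). The one at (297,125) is raised, so there may be a sixth beneath it. Next is the middle trough, in small doses.

```bash
python3 -c "
from chk import *
d=delta(*pour(0,-.04,.10,0))
a=pour(0,-.04,.10,0);b=pour(0,-.03,.075,-45); print((b[0]-a[0])/.06,Ro.from_matrix(b[1]@a[1].T).as_rotvec(degrees=True)/8)"
```

```text
shift/60mm [-0.082  1.167 -2.325] turn/8deg [-1.443 -0.334 -0.097]
[0.06767155 1.07560849 0.10618055] [-5.61390035e+00  3.53196672e-01 -2.75992815e-17]
```

move_arm(
  series=[
    [[-0.36,-0.08,-0.02,-0.02,0.25,-0.4,0.3],[-0.36,-0.08,-0.02,-0.02,0.3,-0.6,0.3],[-0.36,-0.08,-0.02,-0.02,0.3,-0.6,0.3],[-0.36,-0.08,-0.02,-0.02,0.25,-0.5,0.3],[0,0,0,0,0,-0.15,0.3],[0,0,0,0,0,0,0.3]],
  ],
)

```text
time_s: 20.6
tcp_pos: [0.5465, -0.1076, 0.1481]
ee_rot: [[-0.006, -0.999, 0.054], [-0.006, 0.054, 0.999], [-1.0, 0.006, -0.006]]
wrist_force: [0.2, -0.1, -2.2]
gripper_width: 0.64
```

```bash
python3 -c "
from chk import *
chk('p7',(0,-.03,.075,-45))"
```

```text
20.6 [  5.7  24.  -19.9   0.4 -46.5  -9. ] [ 0.2 -0.1 -2.2] 0.64
mouth tray [-0.0029 -0.0385  0.0974] el -0.3 yaw 86.9 roll 0.006
shift/60mm [0.1   1.043 0.142] turn/8deg [-5.576  0.286 -0.046]
```

View pics/p7.png

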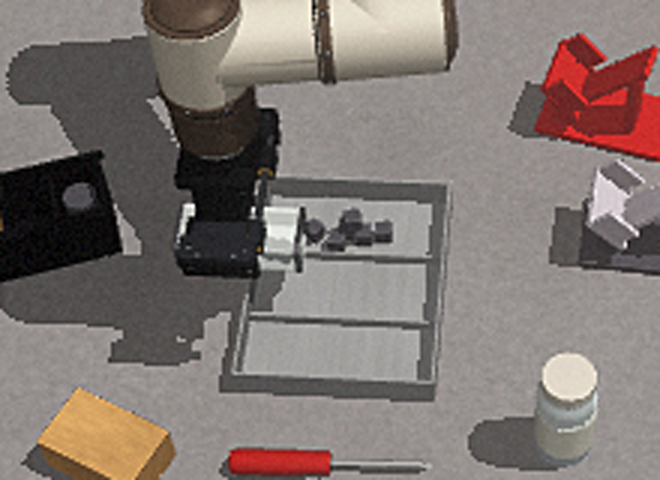

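Now tip over the middle trough, without shaking.

move_arm(
  series=[
    [[-0.8,0.04,0,0.01,0.15,0.02,0.3],[-0.8,0.04,0,0.01,0.15,0.02,0.3],[-0.8,0.04,0,0.01,0.15,0.02,0.3],[-0.8,0.04,0,0.01,0.15,0.02,0.3],[-0.8,0.04,0,0.01,0.15,0.02,0.3],[-0.8,0.04,0,0.02,0.15,0.02,0.3],[-0.8,0.04,0,0.02,0.15,0.02,0.3],[0,0,0,0,0,0,0.3],[0,0,0,0,0,0,0.3]],
  ],
)

```text
time_s: 21.78
tcp_pos: [0.5636, -0.0462, 0.17]
ee_rot: [[-0.014, -0.998, 0.065], [-0.715, 0.055, 0.697], [-0.699, -0.037, -0.714]]
wrist_force: [0.2, -0.2, -2.6]
gripper_width: 0.641
```

```bash
python3 -c "
from chk import *
chk('p8',(0,-.03,.075,-45))"
```

```text
21.775 [ 22.7  28.7 -34.2  48.6 -60.6 -64.4] [ 0.2 -0.2 -2.6] 0.641
mouth tray [ 0.0141 -0.0314  0.0882] el -45.6 yaw 84.7 roll -0.037
shift/60mm [-0.185  0.021 -0.221] turn/8deg [ 0.092  0.261 -0.052]
```

View pics/p8.png

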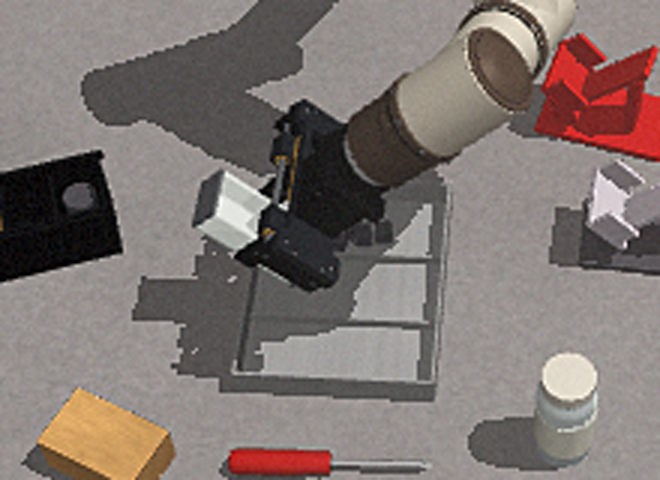

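move_arm(
  series=[
    [[0.08,0.2,-0.05,-0.3,0.02,-0.15,0.3],[0,0,0,0.4,0,-0.03,0.3],[0,0,0,-0.3,0,0,0.3],[0,0,0,0,0,0,0.3],[0,0,0,0,0,0,0.3]],
  ],
)

```text
time_s: 22.45
tcp_pos: [0.5473, -0.0475, 0.1588]
ee_rot: [[-0.045, -0.998, 0.053], [-0.702, 0.07, 0.709], [-0.711, -0.005, -0.703]]
wrist_force: [-0.5, -0.6, -2.5]
gripper_width: 0.639
```

```bash
python3 -c "
from chk import *
chk('p9',(0,-.03,.075,-45))
p,d=viewer.capture('wrist'); cv2.imwrite('pics/p9w.png',p[:,:,::-1])"
```

```text
22.45 [ 23.1  28.7 -35.4  46.5 -59.9 -63.7] [-0.5 -0.6 -2.5] 0.639
mouth tray [-0.0044 -0.0324  0.0772] el -44.7 yaw 85.7 roll -0.005
shift/60mm [ 0.085  0.043 -0.035] turn/8deg [-0.037  0.039  0.049]
```

View pics/p9.png

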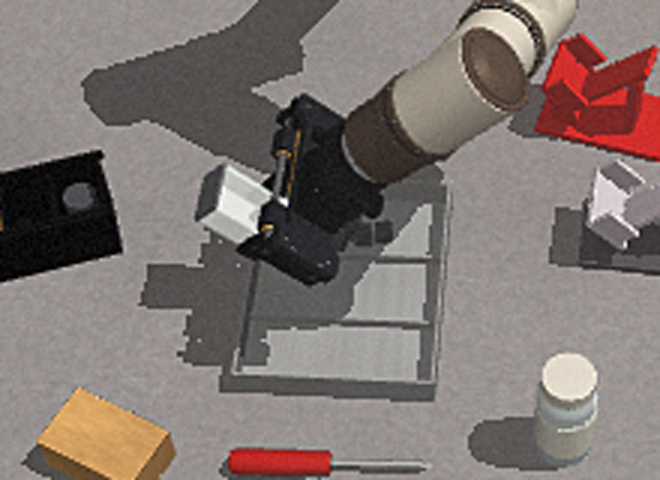

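View pics/p9w.png

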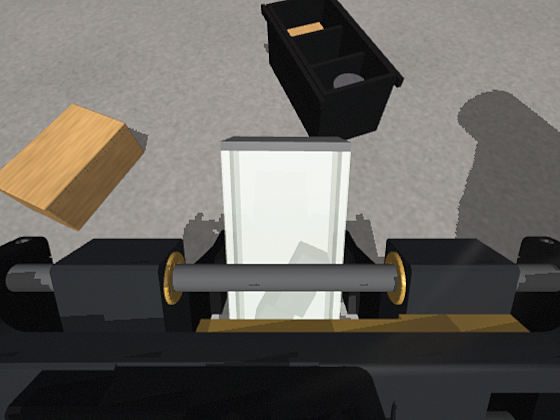

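move_arm(
  series=[
    [[0,0,0,0.35,0,0,0.3],[0,0,0,-0.55,0,0,0.3],[0,0,0,0.3,0,0,0.3],[0,0,0,0,0,0,0.3],[0,0,0,0,0,0,0.3]],
  ],
)

```text
time_s: 23.18
tcp_pos: [0.5533, -0.0478, 0.1582]
ee_rot: [[-0.047, -0.997, 0.053], [-0.702, 0.071, 0.709], [-0.711, -0.004, -0.703]]
wrist_force: [-0.6, 0.2, -2.3]
gripper_width: 0.64
```

```bash
python3 -c "
from chk import *
chk('p10',(0,-.03,.075,-45))
p,d=viewer.capture('wrist'); cv2.imwrite('pics/p10w.png',p[120:330,180:400,::-1])"
```

```text
23.175 [ 22.9  29.2 -34.5  46.4 -60.1 -63.2] [-0.6  0.2 -2.3] 0.64
mouth tray [ 0.0014 -0.0323  0.0766] el -44.7 yaw 85.7 roll -0.004
shift/60mm [-0.014  0.047 -0.026] turn/8deg [-0.038  0.029  0.058]
```

View pics/p10.png

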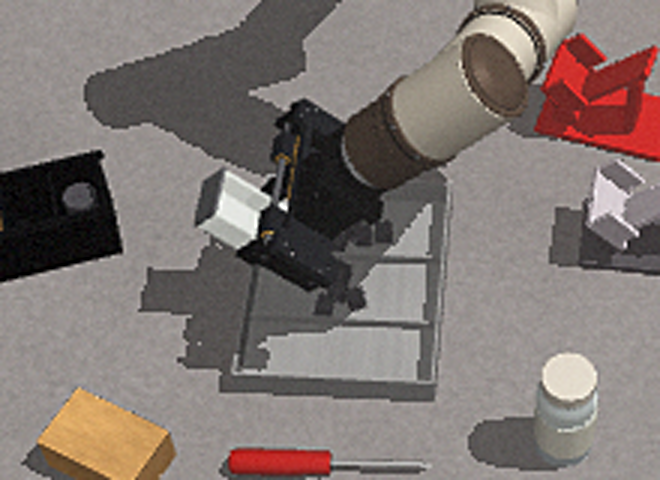

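View pics/p10w.png

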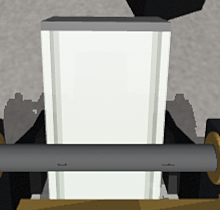

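Two cubes now show in the middle trough, at crop (325,302) and (353,298). I level the shaker to check.

move_arm(
  series=[
    [[0.85,0,0,0,-0.15,0,0.3],[0.85,0,0,0,-0.15,0,0.3],[0.85,0,0,0,-0.2,0,0.3],[0.85,0,0,0,-0.25,0.1,0.3],[0.85,0,0,0,-0.3,0.1,0.3],[0.6,0,0,0,-0.4,0.2,0.3],[0,0,0,0,-0.4,0.3,0.3],[0,0,0,0,-0.3,0.3,0.3],[0,0,0,0,0,0,0.3]],
  ],
)

```text
time_s: 24.4
tcp_pos: [0.5489, -0.18, 0.2198]
ee_rot: [[-0.052, -0.997, 0.05], [-0.081, 0.054, 0.995], [-0.995, 0.048, -0.084]]
wrist_force: [-0.8, 0.8, -3.1]
gripper_width: 0.634
```

```bash
python3 -c "
from chk import *
chk('p11',(.084,-.04,.1,0))
p,d=viewer.capture('scene'); a=cv2.resize(p[185:265,195:275,::-1],None,fx=7,fy=7,interpolation=cv2.INTER_CUBIC); cv2.imwrite('pics/p11s.png',a)
p,d=viewer.capture('top'); cv2.imwrite('pics/p11t.png',cv2.resize(p[140:270,250:380,::-1],None,fx=4,fy=4,interpolation=cv2.INTER_CUBIC))
p,d=viewer.capture('wrist'); cv2.imwrite('pics/p11w.png',p[120:330,180:400,::-1])"
```

```text
24.4 [ -0.2  21.6 -13.5   5.5 -58.   -5.8] [-0.8  0.8 -3.1] 0.634
mouth tray [ 0.0017 -0.1148  0.1643] el -4.8 yaw 87.1 roll 0.048
shift/60mm [ 1.388  1.087 -1.158] turn/8deg [ 0.579 -0.379 -0.079]
```

View pics/p11s.png

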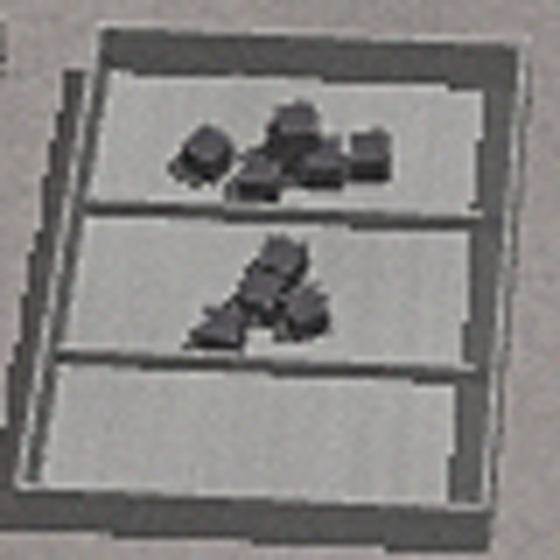

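View pics/p11t.png

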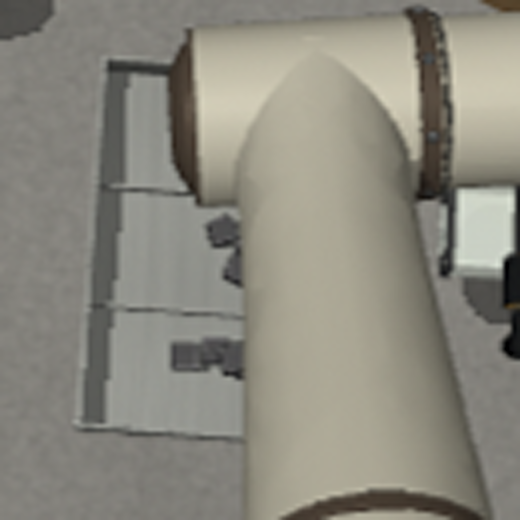

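View pics/p11w.png

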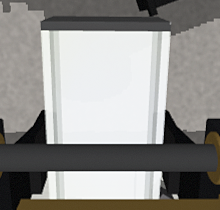

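The middle trough has four cubes, at p11s (280,255), (262,285), (305,310) and (220,325), and the near one five. So at most one cube is left in the shaker. I tip that one over the far trough, put the shaker back, then move cubes across with the fingers.

move_arm(
  series=[
    [[0.1,-0.1,-0.02,0.4,0.2,-0.2,0.3],[-0.2,-0.1,-0.02,0.5,0.3,-0.3,0.3],[-0.8,-0.1,-0.02,0.4,0.3,-0.3,0.3],[-0.9,0,0,0.1,0.3,-0.2,0.3],[-0.9,0,0,0,0.3,-0.05,0.3],[-0.9,0,0,0,0.3,0,0.3],[-0.9,0,0,0,0.2,0,0.3],[-0.8,0,0,0,0.1,0,0.3],[0,0,0,0,0,0,0.3]],
  ],
)

```text
time_s: 25.72
tcp_pos: [0.6329, -0.0457, 0.1444]
ee_rot: [[-0.012, -0.999, 0.044], [-0.747, 0.038, 0.664], [-0.665, -0.025, -0.746]]
wrist_force: [-0.5, -0.9, -1.4]
gripper_width: 0.639
```

```bash
python3 -c "
from chk import *
chk('p12',(.084,-.03,.075,-45))"
```

```text
25.725 [ 20.4  36.2 -26.   51.6 -62.5 -62.6] [-0.5 -0.9 -1.4] 0.639
mouth tray [ 0.0822 -0.0303  0.0623] el -48.3 yaw 86.2 roll -0.025
shift/60mm [ 0.057 -0.076  0.204] turn/8deg [ 0.42   0.157 -0.175]
```

View pics/p12.png

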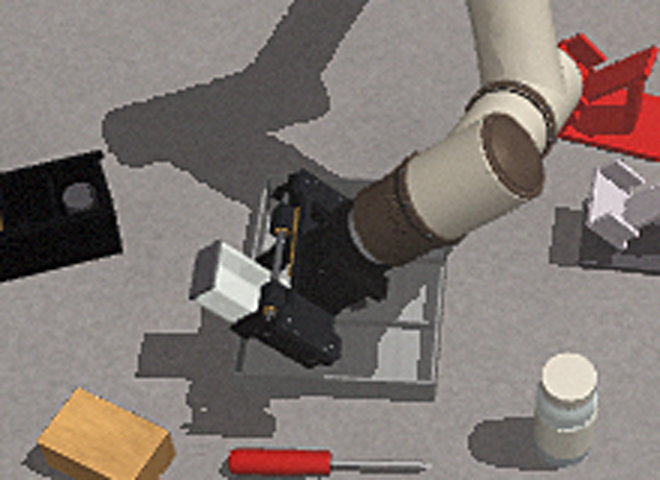

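move_arm(
  series=[
    [[0,0.1,0,0.2,0,0.2,0.3],[0,0,0,-0.5,0,0,0.3],[0,0,0,0.5,0,0,0.3],[0,0,0,-0.5,0,0,0.3],[0,0,0,0.5,0,0,0.3],[-0.8,0,0,-0.3,0,0.1,0.3],[-0.8,0,0,0.3,0,0.1,0.3],[0,0,0,-0.3,0,0,0.3],[0,0,0,0,0,0,0.3],[0.85,0,0,0,-0.1,0.1,0.3],[0.85,0,0,0,-0.15,0.1,0.3],[0.85,0,0,0,-0.2,0.1,0.3],[0.85,0,0,0,-0.25,0.2,0.3],[0.85,0,0,0,-0.3,0.3,0.3],[0.85,0,0,0,-0.4,0.3,0.3],[0.85,0,0,0,-0.4,0.3,0.3],[0.85,0,0,0,-0.3,0.3,0.3],[0,0,0,0,0,0,0.3]],
  ],
)

```text
time_s: 28.02
tcp_pos: [0.6242, -0.184, 0.2804]
ee_rot: [[-0.013, -0.999, 0.042], [-0.056, 0.043, 0.998], [-0.998, 0.011, -0.056]]
wrist_force: [0.3, 0.4, -1.3]
gripper_width: 0.641
```

```bash
python3 -c "
from chk import *
chk('p13')
p,d=viewer.capture('scene'); a=cv2.resize(p[185:265,195:275,::-1],None,fx=7,fy=7,interpolation=cv2.INTER_CUBIC); cv2.imwrite('pics/p13s.png',a)
p,d=viewer.capture('wrist'); cv2.imwrite('pics/p13w.png',cv2.resize(p[120:330,180:400,::-1],None,fx=2,fy=2))
F=[]
for i in range(6):
    viewer.capture('top'); F.append(r.sense()['wrist_force'][2])
print(np.mean(F))"
```

```text
28.025 [ -1.   24.9   1.9   3.5 -67.7  -2.8] [ 0.3  0.4 -1.3] 0.641
mouth tray [ 0.0785 -0.1126  0.2265] el -3.2 yaw 87.6 roll 0.011
-2.146783090566338
```

View pics/p13s.png

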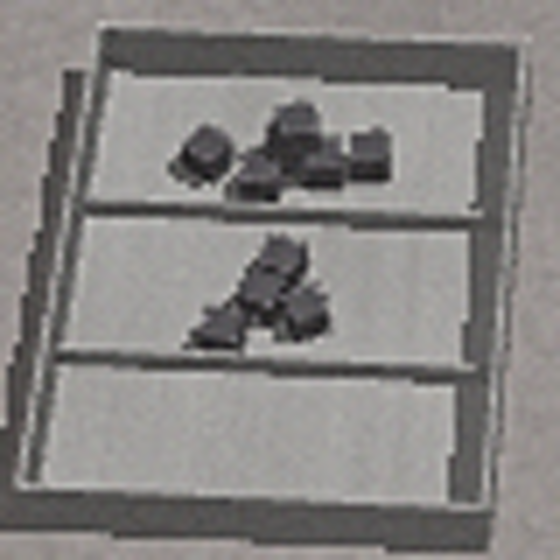

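View pics/p13w.png

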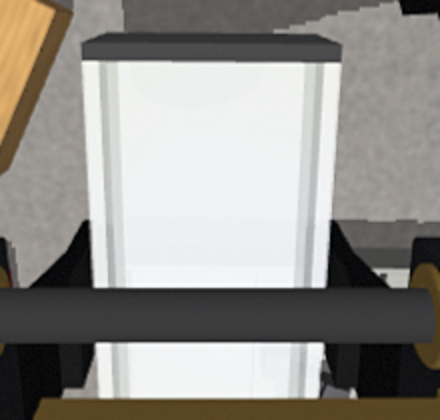

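View pics/p13.png

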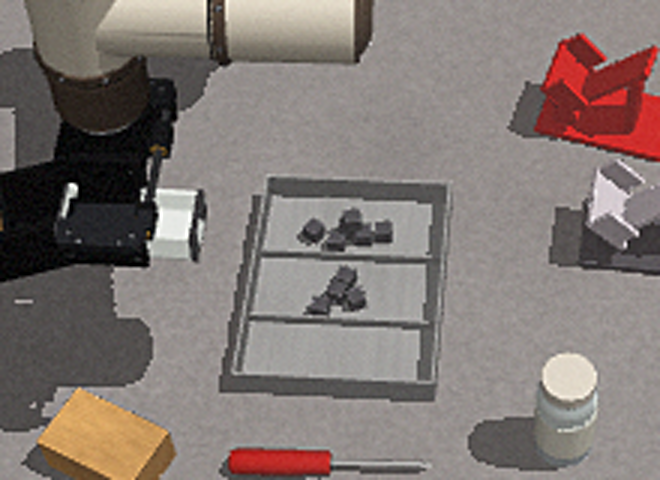

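move_arm(
  series=[
    [[0.85,0,0,0,0,0,0.3],[0.85,0,0,0,0,0,0.3],[0.85,0,0,-0.1,0,0,0.3],[0.85,0,0,-0.2,0,0,0.3],[0.85,0,0,-0.2,0,0,0.3],[0.85,0,0,-0.2,0,0,0.3],[0,0,0,0,0,0,0.3]],
  ],
)

```text
time_s: 29.35
tcp_pos: [0.5807, -0.1766, 0.2737]
ee_rot: [[-0.027, -0.999, 0.028], [0.623, 0.005, 0.783], [-0.782, 0.039, 0.622]]
wrist_force: [0.6, 0.5, -1.9]
gripper_width: 0.64
```

```bash
python3 -c "
from chk import *
chk('p14')
p,d=viewer.capture('wrist'); cv2.imwrite('pics/p14w.png',cv2.resize(p[120:330,180:400,::-1],None,fx=2,fy=2))
p,d=viewer.capture('scene'); cv2.imwrite('pics/p14.png',cv2.resize(p[130:290,60:280,::-1],None,fx=3,fy=3))
x,R_=seat2+u*G+nb*OFF+z*.1,T2
delta(x,R_); s=r.sense(); path(s['tcp_pos'],s['ee_rot'],x,R_,s['joints'])
"
```

```text
29.35 [-17.7  28.9  14.4 -35.8 -90.7  21.2] [ 0.6  0.5 -1.9] 0.64
mouth tray [ 0.0318 -0.0879  0.2749] el 38.5 yaw 88.0 roll 0.039
shift/60mm [-1.607  7.75  -0.624] turn/8deg [ 0.803 -0.318 -1.003]
0.12 [-13.  26.   9. -38. -86.  19.] max step 6.0 0.0 True
0.25 [ -9.  23.   4. -40. -81.  17.] max step 5.0 0.0 True
0.38 [ -4.  20.  -1. -42. -76.  14.] max step 5.0 0.0 True
0.5 [  2.  18.  -4. -45. -71.  11.] max step 5.0 0.0 True
0.62 [  7.  16.  -7. -47. -65.   8.] max step 6.0 0.0 True
0.75 [ 14.  15.  -9. -49. -59.   4.] max step 6.0 0.0 True
0.88 [ 20.  15. -11. -51. -53.   0.] max step 7.0 0.0 True
1.0 [ 27.  15. -11. -52. -47.  -4.] max step 7.0 0.0 True
```

View pics/p14w.png

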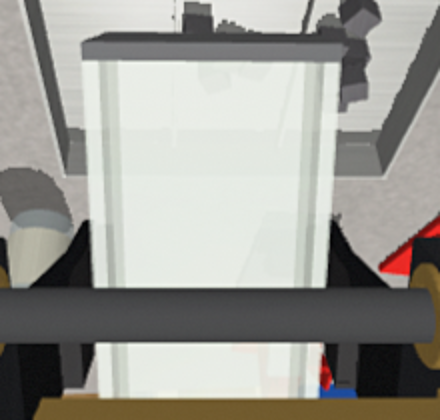

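View pics/p14.png

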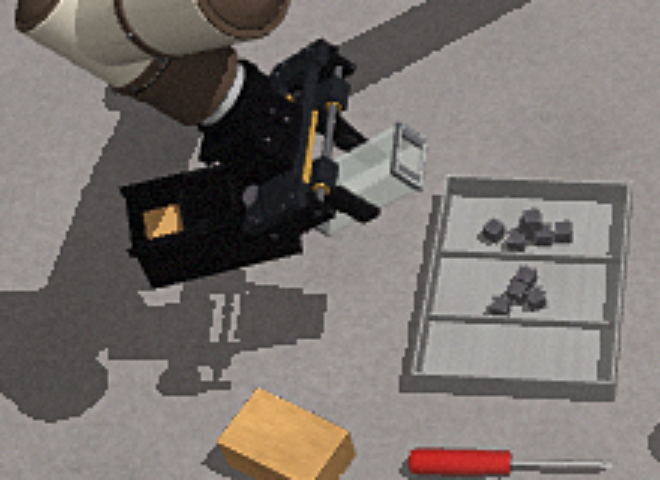

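The wrist view at 38° mouth-up shows the shaker body empty. The tenth cube must be under the raised one in the near pile, so the count is 6, 4 and 0. I put the shaker back first.

move_arm(
  series=[
    [[0.07,-0.03,-0.09,-0.1,0.4,0,0.3],[0.07,-0.03,-0.09,-0.15,0.7,-0.05,0.3],[0.07,-0.03,-0.09,-0.15,0.8,-0.05,0.3],[0.07,-0.03,-0.09,-0.15,0.8,-0.05,0.3],[0.07,-0.03,-0.09,-0.15,0.8,-0.05,0.3],[0.07,-0.03,-0.09,-0.15,0.8,-0.05,0.3],[0.07,-0.03,-0.09,-0.15,0.8,-0.05,0.3],[0.07,-0.03,-0.09,-0.15,0.8,-0.05,0.3],[0.07,-0.03,-0.09,-0.15,0.8,-0.05,0.3],[0.07,-0.03,-0.09,-0.15,0.6,-0.05,0.3],[0.07,-0.03,-0.09,-0.15,0.3,-0.05,0.3],[0,0,0,0,0,0,0.3]],
  ],
)

```text
time_s: 31.0
tcp_pos: [0.4796, 0.3059, 0.2497]
ee_rot: [[0.097, -0.993, 0.068], [0.689, 0.116, 0.716], [-0.718, -0.023, 0.695]]
wrist_force: [0.3, -0.9, -1.6]
gripper_width: 0.641
```

```bash
python3 -c "
from chk import *
chk('p15',None,(260,120,460,260),4)
s=r.sense(); print('a,b,l',((s['tcp_pos']-seat2)@np.c_[u,nb,ry]*1000-np.array([G*1000,OFF*1000,0])).round(1))
delta(seat2+u*G+nb*OFF+z*.05,T2)
"
```

```text
31.0 [ 29.9  14.  -11.1 -49.5 -46.2  -6.5] [ 0.3 -0.9 -1.6] 0.641
mouth tray [-0.0906  0.3867  0.2589] el 44.0 yaw 84.6 roll -0.023
a,b,l [89.7 69.4  7. ]
shift/60mm [ 0.082 -0.252 -1.042] turn/8deg [ 0.137  0.151 -0.16 ]
```

move_arm(
  series=[
    [[0.08,0.08,-0.08,0.04,-0.12,-0.5,0.3],[0.06,0.07,-0.08,0.04,-0.12,-0.5,0.3],[0,0,0,0,0,0,0.3]],
  ],
)

```text
time_s: 31.42
tcp_pos: [0.4865, 0.2904, 0.1911]
ee_rot: [[0.102, -0.991, 0.092], [0.7, 0.137, 0.701], [-0.707, -0.007, 0.708]]
wrist_force: [-0.9, -0.2, -2.3]
gripper_width: 0.638
```

```bash
python3 -c "
from chk import *
chk('p16',None,(260,120,460,260),4)
s=r.sense(); print('a,b,l',((s['tcp_pos']-seat2)@np.c_[u,nb,ry]*1000-np.array([G*1000,OFF*1000,0])).round(1))
delta(seat2+u*G+nb*OFF+u*.02+nb*.003,T2);delta(seat2+u*G+nb*OFF+u*.002+nb*.001,T2)
"
```

```text
31.425 [ 25.7  19.  -13.  -56.4 -44.8   3.8] [-0.9 -0.2 -2.3] 0.638
mouth tray [-0.0809  0.3714  0.2016] el 45.0 yaw 82.5 roll -0.007
a,b,l [39.9 38.4 -1.9]
shift/60mm [-0.005  0.185 -0.651] turn/8deg [-0.008  0.071 -0.02 ]
shift/60mm [-0.032 -0.001 -0.887] turn/8deg [-0.008  0.071 -0.02 ]
```

View pics/p16.png

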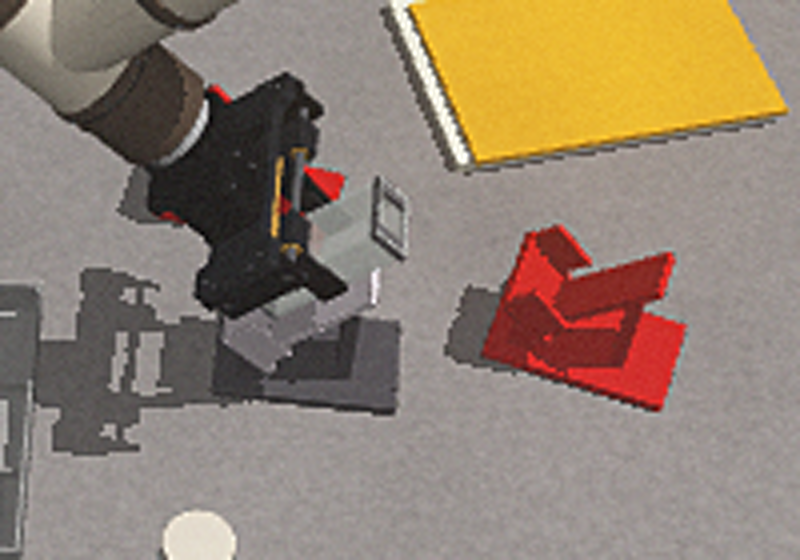

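Well aligned. I go down to about 12 mm short, check, then seat it.

move_arm(
  series=[
    [[0,0.05,0,0,0.03,-0.35,0.3],[0,0,0,0,0.0,-0.28,0.3],[0,0,0,0,0,-0.1,0.3],[0,0,0,0,0,0,0.3]],
  ],
)

```text
time_s: 31.98
tcp_pos: [0.4915, 0.2996, 0.162]
ee_rot: [[0.106, -0.991, 0.076], [0.713, 0.129, 0.689], [-0.693, -0.019, 0.721]]
wrist_force: [-0.8, -0.1, -1.7]
gripper_width: 0.642
```

```bash
python3 -c "
from chk import *
chk('p17',None,(260,120,460,260),4)
s=r.sense(); print('a,b,l',((s['tcp_pos']-seat2)@np.c_[u,nb,ry]*1000-np.array([G*1000,OFF*1000,0])).round(1),s['moment'])
delta(seat2+u*G+nb*OFF+u*.001+nb*.001,T2)
"
```

```text
31.975 [ 24.9  22.3 -13.  -60.8 -43.6  10.2] [-0.8 -0.1 -1.7] 0.642
mouth tray [-0.0772  0.3808  0.1742] el 46.1 yaw 83.7 roll -0.019
a,b,l [24.7 10.4 -5.1] [-1.85027607  0.36645859 -0.02539485]
shift/60mm [-0.108 -0.155 -0.39 ] turn/8deg [-0.126  0.156 -0.071]
```

View pics/p17.png

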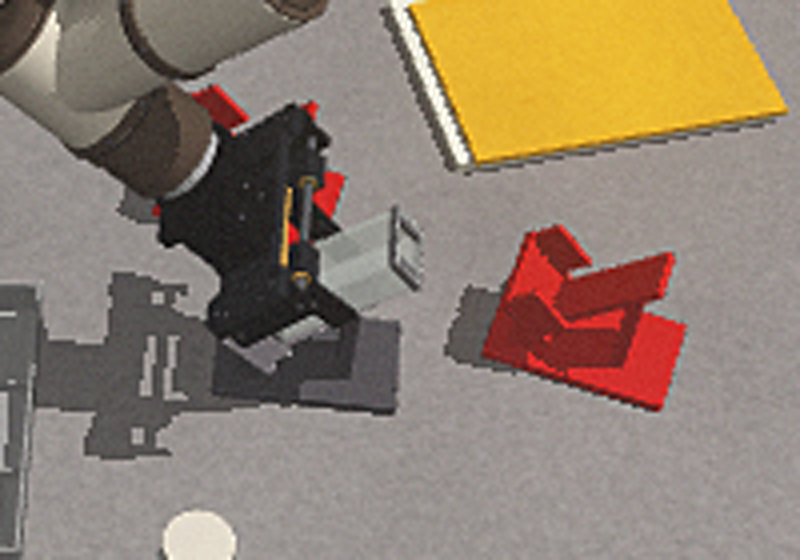

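move_arm(
  series=[
    [[-0.12,0.14,-0.07,-0.1,-0.12,-0.05,0.3],[0,0,0,0,-0.05,-0.15,0.3],[0,0,0,0,0,0,0.3]],
  ],
)

```text
time_s: 32.4
tcp_pos: [0.4912, 0.2967, 0.1621]
ee_rot: [[0.111, -0.99, 0.082], [0.713, 0.137, 0.688], [-0.692, -0.018, 0.721]]
wrist_force: [-0.5, -0.3, -2.4]
gripper_width: 0.644
```

```bash
cat > rst.py <<'E'
from chk import *
s=log(); print(s['time_s'],'a,b,l',((s['tcp_pos']-seat2)@np.c_[u,nb,ry]*1000-np.array([G*1000,OFF*1000,0])).round(1),s['wrist_force'].round(1),s['moment'].round(2))
delta(seat2+u*G+nb*OFF+u*.000+nb*.001,T2)
E
python3 rst.py
```

```text
32.4 a,b,l [22.5 12.3 -5.1] [-0.5 -0.3 -2.4] [-2.01  0.38 -0.  ]
shift/60mm [-0.102 -0.12  -0.399] turn/8deg [-0.129  0.147 -0.013]
```

```bash
python3 -c "
from chk import *
p,d=viewer.capture('wrist'); cv2.imwrite('pics/p18w.png',p[:,:,::-1])
p,d=viewer.capture('scene'); cv2.imwrite('pics/p18.png',cv2.resize(p[155:230,295:375,::-1],None,fx=8,fy=8,interpolation=cv2.INTER_CUBIC))
"
```

```text
(no output)
```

View pics/p18w.png

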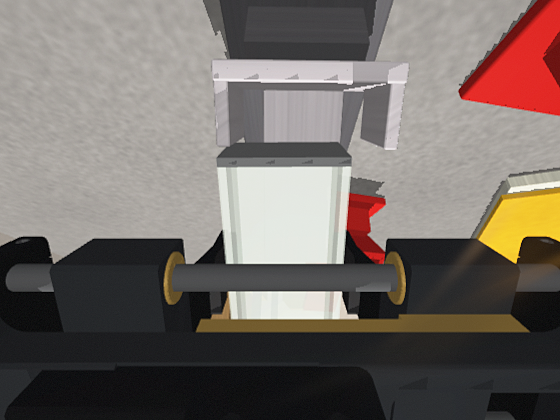

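View pics/p18.png

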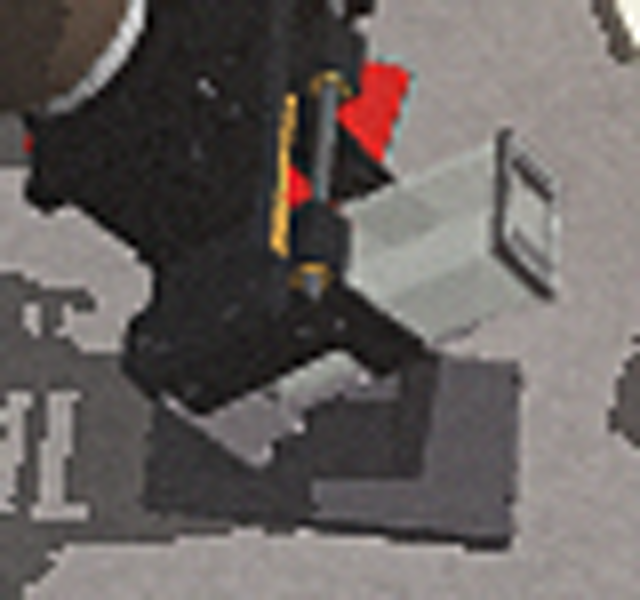

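The wrist view shows the shaker's left edge (218) over the left cheek (215-230), so it landed on the cheek. I raise it, shift to -x, square it up and try again.

move_arm(
  series=[
    [[-0.1,0.12,0,-0.03,-0.1,0.25,0.3],[0,0,0,-0.08,0,0.05,0.3],[0,0,0,0,0,0,0.3]],
  ],
)

```text
time_s: 32.88
tcp_pos: [0.483, 0.2878, 0.1775]
ee_rot: [[0.098, -0.99, 0.099], [0.699, 0.139, 0.702], [-0.709, 0.0, 0.706]]
wrist_force: [1.3, 0.4, -2.5]
gripper_width: 0.648
```

```bash
python3 rst.py; python3 -c "
from chk import *
delta(seat2+u*(G+.03)+nb*(OFF+.006)+ry*.0015,T2)
p,d=viewer.capture('wrist'); cv2.imwrite('pics/p19w.png',p[:,:,::-1])"
```

```text
32.875 a,b,l [26.4 30.2  1.8] [ 1.3  0.4 -2.5] [-1.88  0.36  0.03]
shift/60mm [ 0.035  0.029 -0.655] turn/8deg [ 0.014 -0.002  0.001]
shift/60mm [ 0.051  0.324 -0.243] turn/8deg [ 0.014 -0.002  0.001]
```

View pics/p19w.png

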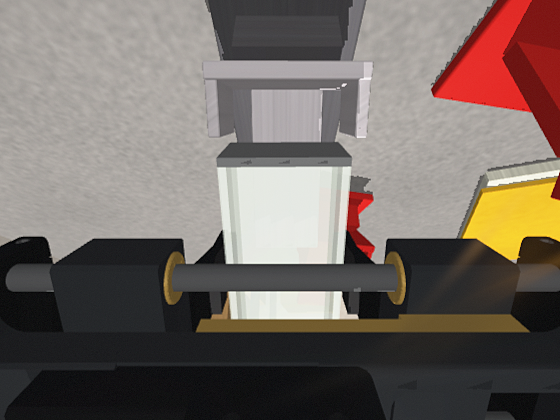

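Now centred between the cheeks (208 and 370 against the shaker's 218-351). I bring it over the plate first, then slide down along the axis.

move_arm(
  series=[
    [[0,0,0,0.02,0.17,-0.13,0.3],[0,0,0,0.02,0.15,-0.12,0.3],[0,0,0,0,0,0,0.3]],
  ],
)

```text
time_s: 33.3
tcp_pos: [0.4854, 0.3082, 0.1593]
ee_rot: [[0.097, -0.99, 0.101], [0.698, 0.14, 0.703], [-0.71, 0.003, 0.704]]
wrist_force: [-0.2, 0.2, -1.5]
gripper_width: 0.642
```

```bash
python3 rst.py; python3 -c "
from chk import *
delta(seat2+u*(G+.012)+nb*(OFF+.004)+ry*.0015,T2)
p,d=viewer.capture('wrist'); cv2.imwrite('pics/p20w.png',p[:,:,::-1])"
```

```text
33.3 a,b,l [28.1  2.9  2.3] [-0.2  0.2 -1.5] [-1.88  0.31  0.05]
shift/60mm [-0.005 -0.311 -0.353] turn/8deg [ 0.025 -0.023  0.007]
shift/60mm [-0.015 -0.203 -0.176] turn/8deg [ 0.025 -0.023  0.007]
```

View pics/p20w.png

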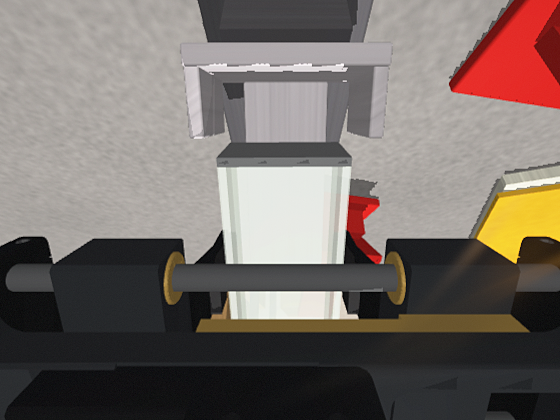

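move_arm(
  series=[
    [[0.02,-0.02,0,-0.01,-0.13,-0.12,0.3],[0,0,0,-0.01,-0.1,-0.1,0.3],[0,0,0,0,0,0,0.3]],
  ],
)

```text
time_s: 33.72
tcp_pos: [0.4847, 0.2941, 0.1464]
ee_rot: [[0.099, -0.99, 0.098], [0.7, 0.139, 0.7], [-0.707, -0.001, 0.707]]
wrist_force: [-0.3, 0.5, -1.7]
gripper_width: 0.64
```

```bash
python3 rst.py
```

```text
33.725 a,b,l [8.9 3.7 1. ] [-0.3  0.5 -1.7] [-1.86  0.38  0.07]
shift/60mm [ 0.007 -0.075 -0.137] turn/8deg [0.003 0.009 0.002]
```

move_arm(
  series=[
    [[0,0,0,0,-0.06,-0.09,0.3],[0,0,0,0,-0.04,-0.06,0.3],[0,0,0,0,0,0,0.3]],
  ],
)

```text
time_s: 34.1
tcp_pos: [0.4861, 0.2896, 0.1416]
ee_rot: [[0.102, -0.99, 0.092], [0.705, 0.137, 0.696], [-0.702, -0.006, 0.712]]
wrist_force: [0.4, 0.7, -1.7]
gripper_width: 0.641
```

```bash
python3 rst.py
```

```text
34.1 a,b,l [ 2.6  3.2 -1. ] [ 0.4  0.7 -1.7] [-1.93  0.46 -0.01]
shift/60mm [-0.017 -0.001 -0.057] turn/8deg [-0.046  0.048 -0.012]
```

move_arm(
  series=[
    [[-0.04,0.04,0,-0.01,0,-0.06,0.3],[0,0,0,0,0,0,0.75],[0,0,0,0,0,0,1],[0,0,0,0,0,0,1]],
  ],
)

```text
time_s: 34.6
tcp_pos: [0.4866, 0.2905, 0.1393]
ee_rot: [[0.1, -0.99, 0.094], [0.702, 0.138, 0.699], [-0.705, -0.004, 0.709]]
wrist_force: [-0.5, -0.0, 0.1]
gripper_width: 0.89
```

```bash
python3 rst.py;  python3 -c "
from chk import *
p,d=viewer.capture('wrist'); cv2.imwrite('pics/p21w.png',p[:,:,::-1])
p,d=viewer.capture('scene'); cv2.imwrite('pics/p21.png',cv2.resize(p[155:230,295:375,::-1],None,fx=8,fy=8,interpolation=cv2.INTER_CUBIC))"
```

```text
34.6 a,b,l [ 1.6  0.9 -1.4] [-0.5 -0.   0.1] [-1.48  0.32 -0.02]
shift/60mm [-0.026 -0.016 -0.018] turn/8deg [-0.018  0.03  -0.01 ]
```

View pics/p21w.png

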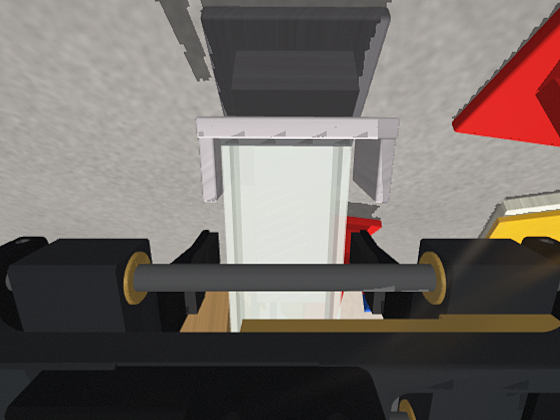

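View pics/p21.png

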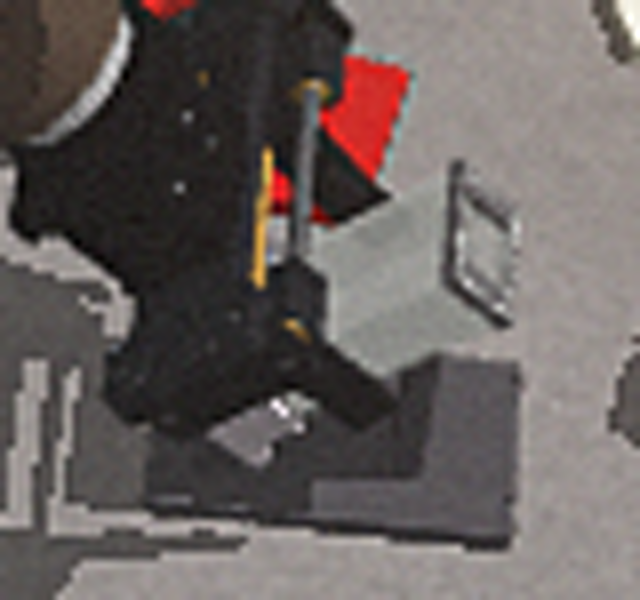

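The shaker is seated, its bottom on the foot between the cheeks. I retreat along the plate normal and rotate the tool to point down.

```bash
python3 -c "
from chk import *
s=r.sense(); x=s['tcp_pos']+nb*.10
a=np.radians(86.4)
for yw in (86.4,266.4,172):
  a=np.radians(yw); Rd=frame([0,0,-1],[np.cos(a),np.sin(a),0]); print(yw)
  xd=tray+np.array([0,0,.25])
  path(x,s['ee_rot'],xd,Rd,s['joints'],6); print(((xd-x)/.06).round(2),(Ro.from_matrix(Rd@s['ee_rot'].T).as_rotvec(degrees=True)/8).round(2))
"
```

```text
86.4
0.17 [ 19.  13. -17. -46. -45. -14.] max step 26.0 0.0 True
0.33 [ 21.  12. -18. -34. -42. -37.] max step 23.0 0.0 True
0.5 [ 21.  11. -19. -22. -42. -59.] max step 23.0 0.0 True
0.67 [ 21.  12. -19. -12. -45. -80.] max step 20.0 0.0 True
0.83 [ 19.  14. -17.  -5. -51. -96.] max step 17.0 0.0 True
1.0 [  16.   17.  -13.   -0.  -60. -110.] max step 14.0 0.0 True
[ 1.3  -3.75  0.67] [ -3.89   4.81 -10.12]
266.4
0.17 [ 17.  17. -12. -45. -58.  16.] max step 17.0 0.0 True
0.33 [ 17.  18.  -9. -36. -63.  26.] max step 10.0 0.0 True
0.5 [ 17.  18.  -8. -27. -66.  36.] max step 11.0 0.0 True
0.67 [ 17.  19.  -8. -18. -67.  47.] max step 11.0 0.0 True
0.83 [ 17.  18. -10.  -9. -64.  59.] max step 11.0 0.0 True
1.0 [ 16.  17. -13.   0. -60.  70.] max step 11.0 0.0 True
[ 1.3  -3.75  0.67] [-4.9  -3.97 11.1 ]
172
0.17 [ 19.  15. -14. -44. -51.  -1.] max step 17.0 0.0 True
0.33 [ 19.  14. -14. -34. -52.  -8.] max step 10.0 0.0 True
0.5 [ 19.  15. -14. -25. -54. -13.] max step 9.0 0.0 True
0.67 [ 18.  15. -13. -16. -56. -18.] max step 9.0 0.0 True
0.83 [ 17.  16. -13.  -8. -58. -21.] max step 8.0 0.0 True
1.0 [ 16.  17. -13.   0. -60. -24.] max step 8.0 0.0 True
[ 1.3  -3.75  0.67] [-5.59  0.81 -0.02]
```

move_arm(
  series=[
    [[0,0,0,-0.03,-0.2,0.2,1],[0,0,0,-0.05,-0.4,0.4,1],[0,0,0,-0.06,-0.5,0.5,1],[0,0,0,0,-0.1,0.3,1],[0,0,0,0,0,0,1]],
  ],
)

```text
time_s: 35.33
tcp_pos: [0.4772, 0.2134, 0.2279]
ee_rot: [[0.102, -0.99, 0.094], [0.701, 0.138, 0.7], [-0.706, -0.006, 0.708]]
wrist_force: [-0.1, 0.4, -0.3]
gripper_width: 0.999
```

```bash
python3 -c "
from chk import *
chk('p22',None,(260,120,460,260),4)
p,d=viewer.capture('scene'); a=cv2.resize(p[185:265,195:275,::-1],None,fx=7,fy=7,interpolation=cv2.INTER_CUBIC); cv2.imwrite('pics/p22s.png',a)
W=cloud('scene',d); q=(W-tray)@np.c_[tx,tv,z]; np.savez('p22.npz',q=q,p=p)
p,d=viewer.capture('top'); cv2.imwrite('pics/p22t.png',cv2.resize(p[145:260,265:365,::-1],None,fx=6,fy=6,interpolation=cv2.INTER_CUBIC))
"
```

```text
35.325 [ 18.1  13.9 -14.6 -53.4 -52.2   5. ] [-0.1  0.4 -0.3] 0.999
mouth tray [-0.0852  0.294   0.2385] el 45.1 yaw 82.4 roll -0.006
```

View pics/p22.png

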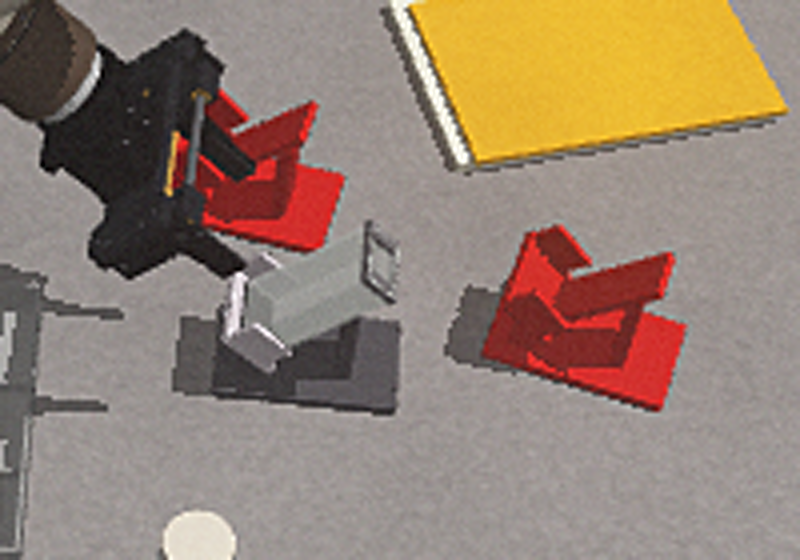

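View pics/p22t.png

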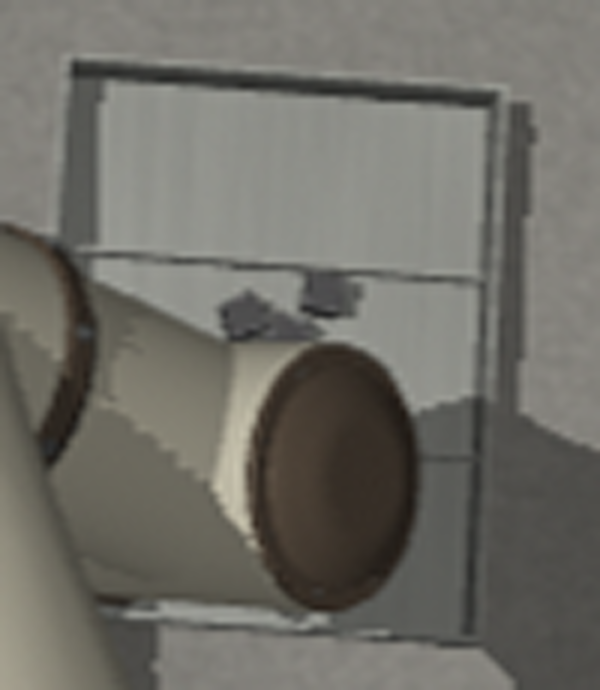

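The shaker sits free in the rest and the gripper is clear. Now I go above the isolated cube in the near trough, tool down, to measure it with the wrist camera.

```bash
cat >> fk.py <<'E'
def tw(x,y,zz): return tray+tx*x+tv*y+np.array([0,0,zz])
def down(yw):
    a=np.radians(yw); return frame([0,0,-1],[np.cos(a),np.sin(a),0])
E
python3 -c "
from chk import *
s=r.sense(); x=tw(-.065,-.03,.22); Rd=down(127)
delta(x,Rd); path(s['tcp_pos'],s['ee_rot'],x,Rd,s['joints'],8)
"
```

```text
shift/60mm [ 0.199 -4.075 -0.088] turn/8deg [-4.965  2.925 -5.341]
0.12 [ 19.  13. -16. -47. -50.  -5.] max step 10.0 0.0 True
0.25 [ 19.  11. -18. -39. -48. -15.] max step 10.0 0.0 True
0.38 [ 19.  11. -19. -32. -47. -26.] max step 10.0 0.0 True
0.5 [ 19.  10. -21. -25. -47. -36.] max step 10.0 0.0 True
0.62 [ 19.  10. -22. -18. -47. -45.] max step 9.0 0.0 True
0.75 [ 18.  11. -23. -11. -48. -54.] max step 9.0 0.0 True
0.88 [ 17.  12. -24.  -5. -50. -61.] max step 8.0 0.0 True
1.0 [ 16.  13. -24.   0. -53. -69.] max step 7.0 0.0 True
```

move_arm(
  series=[
    [[-0.55,0.32,-0.59,0.02,-0.45,0.05,1],[-0.55,0.32,-0.59,0.02,-0.45,0,1],[-0.55,0.32,-0.59,0.02,-0.45,0,1],[-0.55,0.32,-0.59,0.02,-0.45,0,1],[-0.55,0.32,-0.59,0.02,-0.45,0,1],[-0.55,0.32,-0.59,0.02,-0.45,0,1],[-0.55,0.32,-0.59,0.02,-0.45,0,1],[-0.55,0.32,-0.59,0.02,-0.45,0,1],[-0.55,0.32,-0.59,0.02,-0.45,0,0.5],[0,0,0,0,0,0,0.5],[0,0,0,0,0,0,0.5]],
  ],
)

```text
time_s: 36.85
tcp_pos: [0.4828, -0.0326, 0.2146]
ee_rot: [[-0.034, -0.586, 0.81], [-0.017, 0.81, 0.586], [-0.999, 0.006, -0.038]]
wrist_force: [0.1, 0.4, -0.4]
gripper_width: 0.746
```

```bash
python3 -c "
from chk import *
s=log(); print(s['time_s'],s['joints'].round(1),s['tcp_pos'].round(4),s['ee_rot'].round(3).tolist(),s['gripper_width'])
p,d=viewer.capture('wrist'); cv2.imwrite('pics/p23w.png',p[:,:,::-1])
W=cloud('wrist',d); q=(W-tray)@np.c_[tx,tv,z]; np.savez('p23.npz',q=q,p=p)
"
```

```text
36.85 [ 15.6  13.5 -24.5   0.5 -54.1 -70.1] [ 0.4828 -0.0326  0.2146] [[-0.034, -0.586, 0.81], [-0.017, 0.81, 0.586], [-0.999, 0.006, -0.038]] 0.7456303761635052
```

View pics/p23w.png

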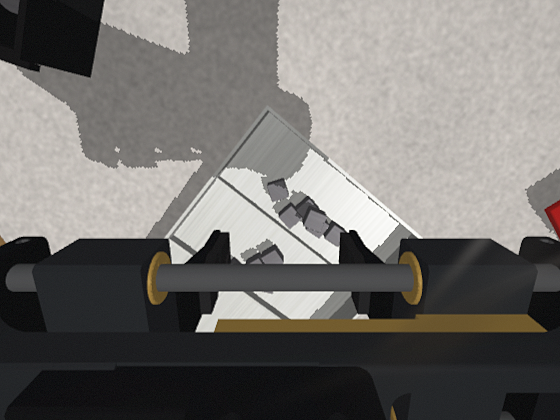

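```bash
python3 -c "
import numpy as np,cv2
f=np.load('p23.npz'); p=f['p'];q=f['q']
a=cv2.resize(p[160:280,210:360,::-1],None,fx=5,fy=5,interpolation=cv2.INTER_CUBIC)
cv2.imwrite('pics/p23z.png',a)
for (u,v) in [(277,186),(290,208),(304,204),(316,217),(334,228),(317,213),(303,217),(265,252),(250,258),(275,258)]:
    print((u,v),np.nanmedian(q[v-1:v+2,u-1:u+2].reshape(-1,3),0).round(4))
"
```

```text
(277, 186) [-0.0779 -0.0476  0.0216]
(290, 208) [-0.0687 -0.0234  0.0217]
(304, 204) [-0.0808 -0.0152  0.0216]
(316, 217) [-0.0812 -0.0021  0.0401]
(334, 228) [-0.0811  0.025   0.0219]
(317, 213) [-0.0848 -0.0039  0.0395]
(303, 217) [-0.0701 -0.0073  0.022 ]
(265, 252) [-0.0123 -0.0111  0.0129]
(250, 258) [ 0.0058 -0.0181  0.0072]
(275, 258) [-0.0174 -0.0008  0.0222]
```

View pics/p23z.png

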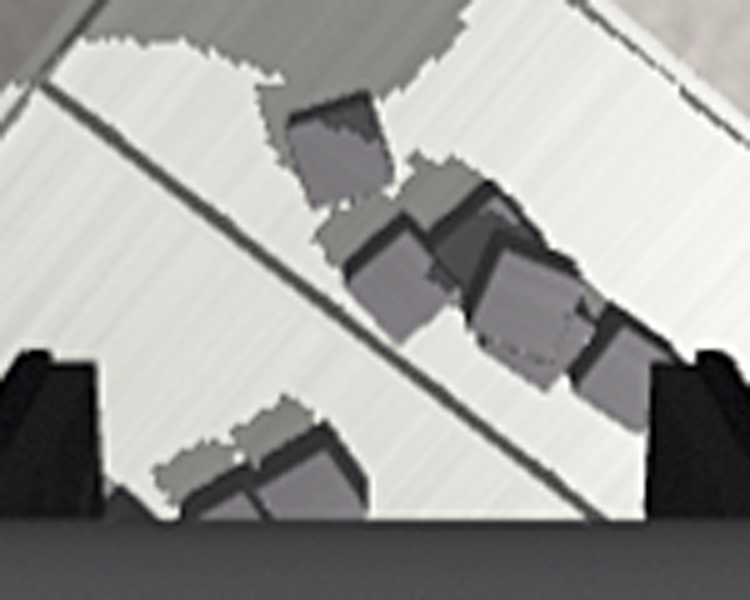

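```bash
cat > cub.py <<'E'
from chk import *
def topface(q,px,zlo=.017,zhi=.027,win=14):
    m=(q[...,2]>zlo)&(q[...,2]<zhi); mm=np.zeros_like(m); u_,v_=px; mm[v_-win:v_+win,u_-win:u_+win]=1
    m&=mm; n,lab,st,_=cv2.connectedComponentsWithStats(m.astype(np.uint8),connectivity=4)
    l=lab[v_,u_]; P=q[lab==l][:,:2].astype(np.float32)*1000
    return cv2.minAreaRect(P),len(P),q[lab==l][:,2].mean()
E
python3 -c "
from cub import *
q=np.load('p23.npz')['q']; print(topface(q,(279,191)))
"
```

```text
(((-74.18026733398438, -43.62335968017578), (18.479482650756836, 17.77841567993164), 58.02471160888672), 326, np.float64(0.02167099730314808))
```

```bash
python3 -c "
from cub import *
delta(tw(-.0742,-.0436,.125),down(144.4))"
```

```text
shift/60mm [-0.076 -0.179 -1.495] turn/8deg [ 0.163 -0.223  2.314]
```

move_arm(
  series=[
    [[0.05,-0.07,0.75,-0.03,-0.06,-0.3,0.42],[0.05,-0.07,0.75,-0.03,-0.06,-0.6,0.42],[0.05,-0.07,0.75,-0.02,-0.06,-0.6,0.42],[0,0,0,0,0,0,0.42]],
  ],
)

```text
time_s: 37.4
tcp_pos: [0.4786, -0.0413, 0.1239]
ee_rot: [[0.004, -0.816, 0.579], [0.004, 0.579, 0.815], [-1.0, -0.001, 0.005]]
wrist_force: [0.4, 0.0, 0.2]
gripper_width: 0.421
```

```bash
python3 -c "
from cub import *
s=log(); print(s['time_s'],s['tcp_pos'].round(4),s['gripper_width'])
delta(tw(-.0742,-.0436,.0765),down(144.4))
p,d=viewer.capture('wrist'); cv2.imwrite('pics/p24w.png',p[:,:,::-1])"
```

```text
37.4 [ 0.4786 -0.0413  0.1239] 0.4214471052558777
shift/60mm [-0.007 -0.034 -0.79 ] turn/8deg [-0.026  0.03  -0.03 ]
```

View pics/p24w.png

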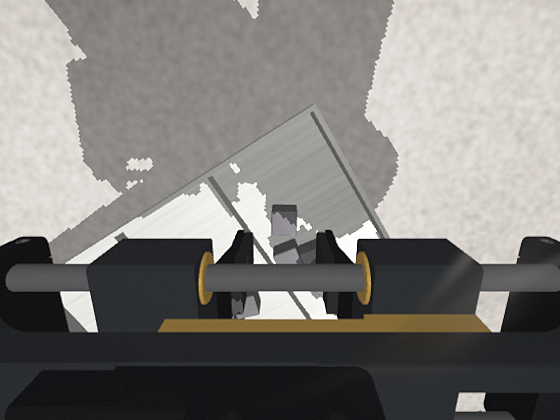

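The cube at (284,222) is centred and square between the fingers. Going down.

move_arm(
  series=[
    [[-0.02,0.02,0,-0.01,-0.03,-0.35,0.42],[0,0,0,0,0,-0.3,0.42],[0,0,0,0,0,-0.12,0.42],[0,0,0,0,0,0,0.42]],
  ],
)

```text
time_s: 37.95
tcp_pos: [0.4852, -0.0405, 0.0854]
ee_rot: [[0.02, -0.815, 0.579], [0.004, 0.579, 0.815], [-1.0, -0.014, 0.015]]
wrist_force: [-0.6, -0.4, -0.1]
gripper_width: 0.421
```

```bash
python3 -c "
from cub import *
s=log(); print(s['time_s'],s['tcp_pos'].round(4),s['wrist_force'].round(1),s['gripper_width'])
delta(tw(-.0742,-.0436,.0765),down(144.4))
p,d=viewer.capture('wrist'); cv2.imwrite('pics/p25w.png',p[:,:,::-1])"
```

```text
37.95 [ 0.4852 -0.0405  0.0854] [-0.6 -0.4 -0.1] 0.4205322591884446
shift/60mm [-0.117 -0.047 -0.149] turn/8deg [-0.026  0.145 -0.024]
```

View pics/p25w.png

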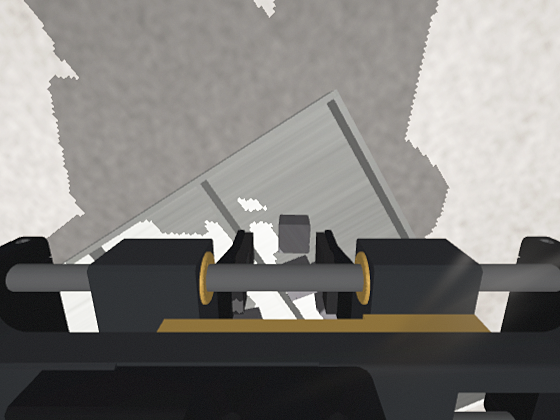

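move_arm(
  series=[
    [[-0.02,0.12,0,-0.13,-0.05,-0.1,0.42],[0,0,0,-0.02,0,-0.06,0.42],[0,0,0,0,0,0,0.42]],
  ],
)

```text
time_s: 38.38
tcp_pos: [0.4849, -0.0408, 0.0854]
ee_rot: [[0.028, -0.818, 0.574], [0.005, 0.575, 0.818], [-1.0, -0.02, 0.02]]
wrist_force: [-0.1, 0.1, -0.8]
gripper_width: 0.418
```

```bash
python3 -c "
from cub import *
s=log(); print(s['time_s'],s['tcp_pos'].round(4),s['wrist_force'].round(1),s['gripper_width'])
delta(tw(-.0742,-.0436,.0765),down(144.4))"
```

```text
38.375 [ 0.4849 -0.0408  0.0854] [-0.1  0.1 -0.8] 0.41825276443684317
shift/60mm [-0.112 -0.043 -0.148] turn/8deg [-0.033  0.199 -0.066]
```

The fingertips stopped at 15 mm: the +x finger is on the ridge top. I raise, narrow the opening, shift to -x and go again.

move_arm(
  series=[
    [[-0.02,0.15,0,-0.05,-0.03,0.25,0.3],[-0.01,0.05,0,-0.08,-0.02,0,0.3],[0,0,0,0,0,0,0.3]],
  ],
)

```text
time_s: 38.75
tcp_pos: [0.4771, -0.0436, 0.1016]
ee_rot: [[0.002, -0.818, 0.575], [0.001, 0.575, 0.818], [-1.0, -0.001, 0.002]]
wrist_force: [-0.9, -0.5, -0.6]
gripper_width: 0.309
```

```bash
python3 -c "
from cub import *
s=log(); print(s['time_s'],s['tcp_pos'].round(4),s['wrist_force'].round(1),s['gripper_width'])
delta(tw(-.0755,-.0430,.0765),down(144.4))
p,d=viewer.capture('wrist'); cv2.imwrite('pics/p26w.png',p[:,:,::-1])
q=(cloud('wrist',d)-tray)@np.c_[tx,tv,z]; np.save('q26.npy',q)"
```

```text
38.75 [ 0.4771 -0.0436  0.1016] [-0.9 -0.5 -0.6] 0.30852327217294
shift/60mm [-0.002  0.016 -0.419] turn/8deg [-0.01   0.011 -0.061]
```

View pics/p26w.png

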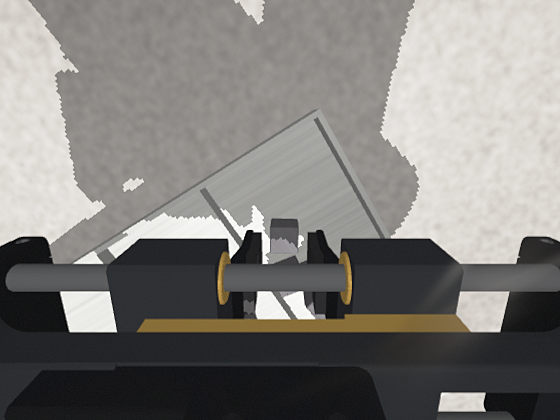

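move_arm(
  series=[
    [[0,0,0,0,0.01,-0.2,0.3],[0,0,0,0,0,-0.15,0.3],[0,0,0,0,0,-0.08,0.3],[0,0,0,0,0,0,0.3]],
  ],
)

```text
time_s: 39.3
tcp_pos: [0.477, -0.0429, 0.0731]
ee_rot: [[-0.001, -0.819, 0.574], [0.0, 0.574, 0.819], [-1.0, 0.001, -0.0]]
wrist_force: [-3.2, 0.1, 13.9]
gripper_width: 0.3
```

```bash
python3 -c "
from cub import *
s=log(); print(s['time_s'],s['tcp_pos'].round(4),s['wrist_force'].round(1),s['gripper_width'])
delta(tw(-.0755,-.0430,.0765),down(144.4))
p,d=viewer.capture('wrist'); cv2.imwrite('pics/p27w.png',p[:,:,::-1])"
```

```text
39.3 [ 0.477  -0.0429  0.0731] [-3.2  0.1 13.9] 0.30038824380279266
shift/60mm [-0.001  0.005  0.057] turn/8deg [-0.002 -0.005 -0.068]
```

View pics/p27w.png

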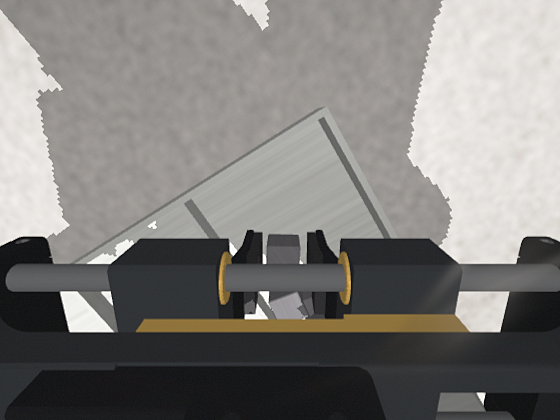

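move_arm(
  series=[
    [[0,0,0,0,0,0.04,0.05],[0,0,0,0,0,0,0.05],[0,0,0,0,0,0,0.05],[0,0,0,0,0,0.4,0.05],[0,0,0,0,0,0.5,0.05],[0,0,0,0,0,0,0.05]],
  ],
)

```text
time_s: 40.1
tcp_pos: [0.4763, -0.0431, 0.1293]
ee_rot: [[-0.004, -0.818, 0.575], [-0.0, 0.575, 0.818], [-1.0, 0.003, -0.002]]
wrist_force: [0.0, -0.4, 0.2]
gripper_width: 0.201
```

```bash
python3 -c "
from cub import *
s=log(); print(s['time_s'],s['tcp_pos'].round(4),s['wrist_force'].round(1),s['gripper_width'])
delta(tw(.084,-.03,.13),down(144.4))
p,d=viewer.capture('wrist'); cv2.imwrite('pics/p28w.png',p[:,:,::-1])"
```

```text
40.1 [ 0.4763 -0.0431  0.1293] [ 0.  -0.4  0.2] 0.20081930199969583
shift/60mm [2.678 0.056 0.012] turn/8deg [ 0.002 -0.028 -0.064]
```

View pics/p28w.png

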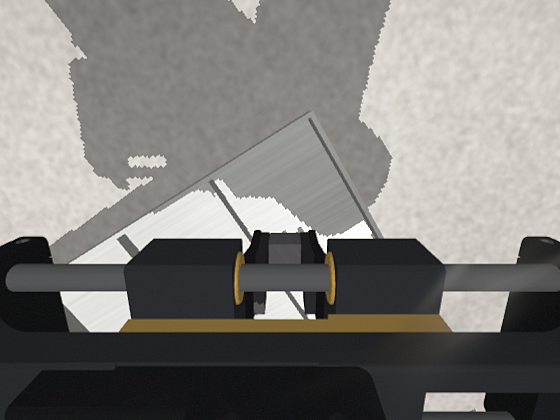

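The first cube is held (opening 0.20, 17.5 mm). I carry it over to the far trough.

move_arm(
  series=[
    [[0,0,0,0.4,0.01,0,0.05],[0,0,0,0.75,0.01,0,0.05],[0,0,0,0.75,0.01,0,0.05],[0,0,0,0.55,0.01,0,0.05],[0,0,0,0.2,0,-0.1,0.05],[0,0,0,0,0,-0.3,0.05],[0,0,0,0,0,-0.25,0.05],[0,0,0,0,0,0,0.05]],
  ],
)

```text
time_s: 41.15
tcp_pos: [0.6297, -0.0417, 0.0753]
ee_rot: [[-0.029, -0.816, 0.577], [-0.002, 0.578, 0.816], [-1.0, 0.022, -0.018]]
wrist_force: [-0.7, 0.6, 0.4]
gripper_width: 0.206
```

```bash
python3 -c "
from cub import *
s=log(); print(s['time_s'],s['tcp_pos'].round(4),s['wrist_force'].round(1),s['gripper_width'])
delta(tw(.084,-.03,.079),down(144.4))
print((s['tcp_pos']-tray)@np.c_[tx,tv,z])"
```

```text
41.15 [ 0.6297 -0.0417  0.0753] [-0.7  0.6  0.4] 0.20584704156400316
shift/60mm [0.121 0.034 0.062] turn/8deg [ 0.011 -0.205 -0.04 ]
[ 0.0768796  -0.03246491  0.07529232]
```

move_arm(
  series=[
    [[0,0,0,0,0,0,0.36],[0,0,0,0,0,0,0.36],[0,0,0,0,0,0.3,0.36],[0,-0.1,0,0,0,0.6,0.36],[0,-0.1,0,-0.4,0.2,0.6,0.36],[0,0,0,-0.7,0.3,0.5,0.36],[0,0,0,-0.7,0.3,0.1,0.36],[0,0,0,-0.2,0.2,0,0.36],[0,0,0,0,0,0,0.36]],
  ],
)

```text
time_s: 42.28
tcp_pos: [0.5071, 0.0196, 0.2153]
ee_rot: [[0.014, -0.817, 0.577], [0.002, 0.577, 0.817], [-1.0, -0.01, 0.01]]
wrist_force: [0.6, -0.7, 0.4]
gripper_width: 0.363
```

```bash
python3 -c "
from cub import *
s=log(); print(s['time_s'],s['tcp_pos'].round(4),((s['tcp_pos']-tray)@np.c_[tx,tv,z]).round(3),s['gripper_width'])
p,d=viewer.capture('wrist'); cv2.imwrite('pics/p29w.png',p[:,:,::-1])
q=(cloud('wrist',d)-tray)@np.c_[tx,tv,z]; np.savez('p29.npz',q=q,p=p)
p,d=viewer.capture('scene'); a=cv2.resize(p[185:265,195:275,::-1],None,fx=7,fy=7,interpolation=cv2.INTER_CUBIC); cv2.imwrite('pics/p29s.png',a)"
```

```text
42.275 [0.5071 0.0196 0.2153] [-0.049  0.021  0.215] 0.36280649408261045
```

View pics/p29w.png

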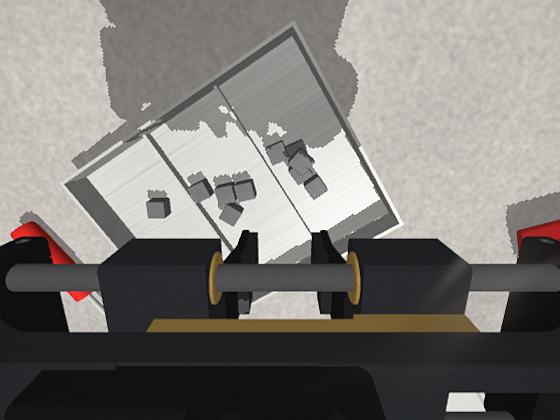

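View pics/p29s.png

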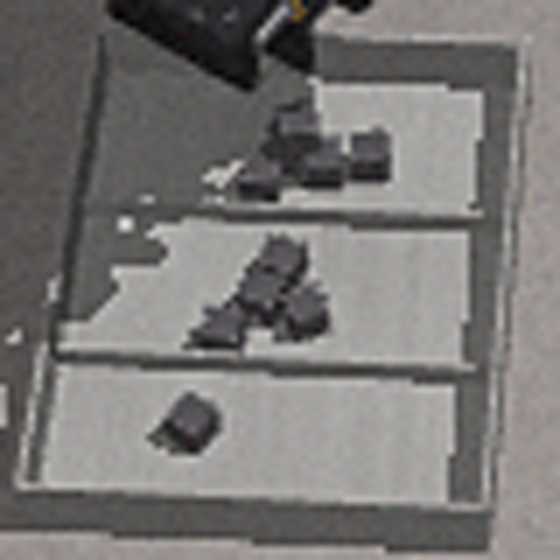

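```bash
python3 -c "
from cub import *
f=np.load('p29.npz'); p=f['p'];q=f['q']
a=cv2.resize(p[130:230,180:340,::-1],None,fx=5,fy=5,interpolation=cv2.INTER_CUBIC); cv2.imwrite('pics/p29z.png',a)
for px in [(316,184),(200,187),(159,205),(230,211)]:
    print(px,topface(q,px))
"
```

```text
(316, 184) (((-75.30562591552734, 32.19723892211914), (17.940399169921875, 18.012422561645508), 3.7691473960876465), 323, np.float64(0.021468813390753017))
(200, 187) (((26.577133178710938, -24.931007385253906), (18.107084274291992, 18.18221664428711), 84.00531005859375), 320, np.float64(0.02136768591306896))
(159, 205) (((74.9538803100586, -33.10166931152344), (18.011680603027344, 18.13521385192871), 59.088165283203125), 338, np.float64(0.0212341421221989))
(230, 211) (((10.607026100158691, 6.792304992675781), (29.95153045654297, 23.539152145385742), 60.52143096923828), 436, np.float64(0.021451151989180354))
```

View pics/p29z.png

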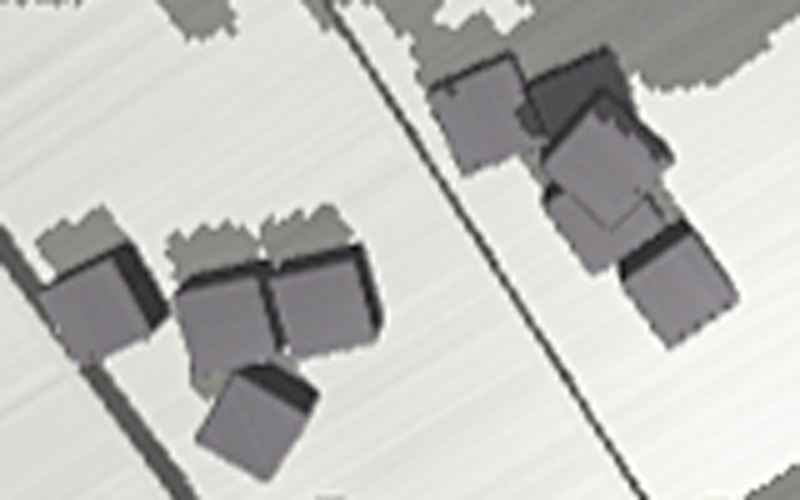

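The far trough has one cube. Cube E, at the end of the near pile (tray -0.075, 0.032), lies square to the tray and free on its x sides. I take it with the jaws along x.

```bash
python3 -c "
from cub import *
delta(tw(-.0763,.0357,.115),down(180.2))"
```

```text
shift/60mm [-0.447  0.281 -1.659] turn/8deg [-0.039  0.088  4.441]
```

move_arm(
  series=[
    [[-0.01,0.02,0.9,-0.09,0.06,-0.2,0.3],[-0.01,0.02,0.9,-0.09,0.06,-0.35,0.3],[-0.01,0.02,0.9,-0.09,0.06,-0.35,0.3],[-0.01,0.02,0.9,-0.09,0.05,-0.35,0.3],[0,0,0.84,-0.09,0.05,-0.35,0.3],[0,0,0,0,0,0,0.3]],
  ],
)

```text
time_s: 43.12
tcp_pos: [0.4868, 0.0341, 0.1132]
ee_rot: [[-0.0, -1.0, -0.017], [-0.001, -0.017, 1.0], [-1.0, 0.0, -0.001]]
wrist_force: [-0.3, 0.3, 0.8]
gripper_width: 0.294
```

```bash
python3 -c "
from cub import *
s=log(); print(s['time_s'],s['tcp_pos'].round(4),((s['tcp_pos']-tray)@np.c_[tx,tv,z]).round(4),s['gripper_width'])
delta(tw(-.0763,.0357,.0765),down(180.2))
p,d=viewer.capture('wrist'); cv2.imwrite('pics/p30w.png',p[:,:,::-1])"
```

```text
43.125 [0.4868 0.0341 0.1132] [-0.0705  0.0343  0.1132] 0.2937080821892195
shift/60mm [-0.095  0.03  -0.612] turn/8deg [ 0.01  -0.003 -0.098]
```

View pics/p30w.png

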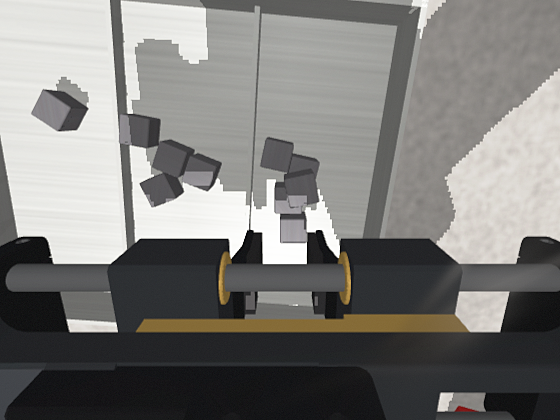

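move_arm(
  series=[
    [[0,0,-0.09,-0.1,0.03,-0.05,0.3],[0,0,0,0,0,-0.2,0.3],[0,0,0,0,0,0,0.3]],
  ],
)

```text
time_s: 43.55
tcp_pos: [0.4834, 0.0363, 0.0998]
ee_rot: [[0.006, -1.0, -0.0], [0.0, -0.0, 1.0], [-1.0, -0.006, 0.0]]
wrist_force: [-0.4, -0.6, -0.1]
gripper_width: 0.297
```

```bash
python3 -c "
from cub import *
s=log(); print(s['time_s'],s['tcp_pos'].round(4),((s['tcp_pos']-tray)@np.c_[tx,tv,z]).round(4),s['gripper_width'],s['wrist_force'].round(1))
delta(tw(-.0763,.0357,.0765),down(180.2))
p,d=viewer.capture('wrist'); cv2.imwrite('pics/p31w.png',p[130:350,180:400,::-1])"
```

```text
43.55 [0.4834 0.0363 0.0998] [-0.074   0.0362  0.0998] 0.2973284245931427 [-0.4 -0.6 -0.1]
shift/60mm [-0.039 -0.007 -0.388] turn/8deg [-0.004  0.042  0.024]
```

View pics/p31w.png

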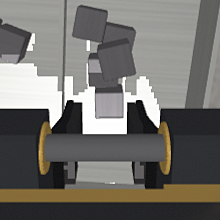

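move_arm(
  series=[
    [[0,0.04,0,-0.05,-0.01,-0.12,0.3],[0,0,0,-0.01,0,-0.14,0.3],[0,0,0,0,0,-0.1,0.3],[0,0,0,0,0,0,0.3]],
  ],
)

```text
time_s: 44.1
tcp_pos: [0.4801, 0.0359, 0.0774]
ee_rot: [[0.002, -1.0, -0.0], [0.001, -0.0, 1.0], [-1.0, -0.002, 0.001]]
wrist_force: [-0.9, 0.4, -0.3]
gripper_width: 0.301
```

```bash
python3 -c "
from cub import *
s=log(); print(s['time_s'],s['tcp_pos'].round(4),((s['tcp_pos']-tray)@np.c_[tx,tv,z]).round(4),s['gripper_width'],s['wrist_force'].round(1))
delta(tw(-.0763,.0357,.0765),down(180.2))"
```

```text
44.1 [0.4801 0.0359 0.0774] [-0.0773  0.0356  0.0774] 0.30106328166936286 [-0.9  0.4 -0.3]
shift/60mm [ 0.016  0.001 -0.016] turn/8deg [-0.007  0.011  0.023]
```

move_arm(
  series=[
    [[0,0,0,0,0,-0.03,0.05],[0,0,0,0,0,0,0.05],[0,0,0,0,0,0,0.05],[0,0,0,0,0,0.4,0.05],[0,0,0,0,0,0.5,0.05],[0,0,0,0,0,0,0.05]],
  ],
)

```text
time_s: 44.85
tcp_pos: [0.4802, 0.0359, 0.131]
ee_rot: [[0.002, -1.0, -0.0], [0.001, -0.0, 1.0], [-1.0, -0.002, 0.001]]
wrist_force: [-0.0, 0.3, -1.1]
gripper_width: 0.206
```

```bash
python3 -c "
from cub import *
s=log(); print(s['time_s'],s['tcp_pos'].round(4),((s['tcp_pos']-tray)@np.c_[tx,tv,z]).round(4),s['gripper_width'],s['wrist_force'].round(1))
delta(tw(.084,.035,.13),down(180.2))
p,d=viewer.capture('wrist'); cv2.imwrite('pics/p32w.png',p[:,:,::-1])"
```

```text
44.85 [0.4802 0.0359 0.131 ] [-0.0771  0.0356  0.131 ] 0.2061796244477732 [-0.   0.3 -1.1]
shift/60mm [ 2.68  -0.179 -0.017] turn/8deg [-0.006  0.011  0.023]
```

View pics/p32w.png

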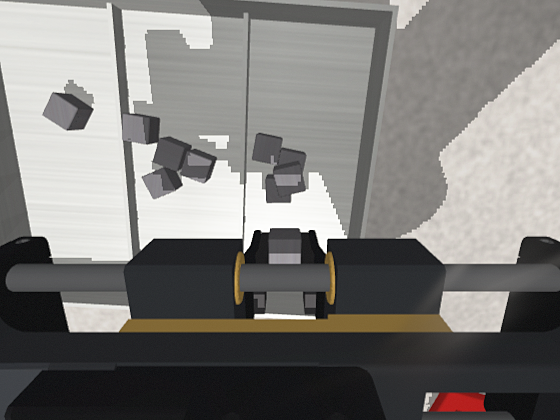

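The second cube is held at (285,243), opening 0.206. Carrying it to the far trough.

move_arm(
  series=[
    [[0,0,0,0.4,-0.03,0,0.05],[0,0,0,0.75,-0.04,0,0.05],[0,0,0,0.75,-0.04,0,0.05],[0,0,0,0.6,-0.04,0,0.05],[0,0,0,0.25,-0.03,0,0.05],[0,0,0,0,0,-0.2,0.05],[0,0,0,0,0,0,0.05]],
  ],
)

```text
time_s: 45.78
tcp_pos: [0.6428, 0.023, 0.1067]
ee_rot: [[-0.019, -1.0, 0.002], [-0.003, 0.002, 1.0], [-1.0, 0.019, -0.003]]
wrist_force: [1.1, 0.3, 0.1]
gripper_width: 0.203
```

```bash
python3 -c "
from cub import *
s=log(); print(s['time_s'],s['tcp_pos'].round(4),((s['tcp_pos']-tray)@np.c_[tx,tv,z]).round(4),s['gripper_width'],s['wrist_force'].round(1))
delta(tw(.084,.035,.079),down(180.2))"
```

```text
45.775 [0.6428 0.023  0.1067] [0.0859 0.0329 0.1067] 0.2032766145844092 [1.1 0.3 0.1]
shift/60mm [-0.03   0.036 -0.462] turn/8deg [ 0.02  -0.138  0.04 ]
```

move_arm(
  series=[
    [[0,-0.13,0,-0.03,0.02,-0.2,0.05],[0,0,0,0,0,-0.2,0.05],[0,0,0,0,0,0,0.05]],
  ],
)

```text
time_s: 46.15
tcp_pos: [0.6384, 0.0243, 0.0809]
ee_rot: [[-0.004, -1.0, 0.001], [-0.004, 0.001, 1.0], [-1.0, 0.004, -0.004]]
wrist_force: [-0.2, -0.5, 0.1]
gripper_width: 0.202
```

```bash
python3 -c "
from cub import *
s=log(); print(s['time_s'],s['tcp_pos'].round(4),((s['tcp_pos']-tray)@np.c_[tx,tv,z]).round(4),s['gripper_width'],s['wrist_force'].round(1))
"
```

```text
46.15 [0.6384 0.0243 0.0809] [0.0814 0.034  0.0809] 0.20157424017104666 [-0.2 -0.5  0.1]
```

move_arm(
  series=[
    [[0,0,0,0,0,-0.06,0.05],[0,0,0,0,0,0,0.32],[0,0,0,0,0,0,0.32],[0,0,0,0,0,0.3,0.32],[0,0,0,0,0,0.6,0.32],[0,0,0,0,0,0.8,0.32],[0,0,0,-0.4,-0.5,0.8,0.32],[0,0,0,-0.5,-0.8,0.6,0.32],[0,0,0,-0.5,-0.8,0.3,0.32],[0,0,0,-0.5,-0.8,0,0.32],[0,0,0,-0.4,-0.5,0,0.32],[0,0,0,0,0,0,0.32]],
  ],
)

```text
time_s: 47.65
tcp_pos: [0.4995, -0.1813, 0.3007]
ee_rot: [[0.02, -1.0, -0.003], [-0.007, -0.003, 1.0], [-1.0, -0.02, -0.007]]
wrist_force: [-0.0, 0.1, -0.3]
gripper_width: 0.318
```

```bash
python3 -c "
from cub import *
s=log(); print(s['time_s'],s['tcp_pos'].round(4))
p,d=viewer.capture('scene'); cv2.imwrite('pics/f1.png',p[:,:,::-1]); a=cv2.resize(p[185:265,195:275,::-1],None,fx=7,fy=7,interpolation=cv2.INTER_CUBIC); cv2.imwrite('pics/f1s.png',a)
cv2.imwrite('pics/f1r.png',cv2.resize(p[155:230,295:375,::-1],None,fx=7,fy=7,interpolation=cv2.INTER_CUBIC))
W=cloud('scene',d)
# shaker: fit in scene: points near rest, not below plate
p,d=viewer.capture('top'); cv2.imwrite('pics/f1t.png',p[:,:,::-1]); T=cloud('top',d)
m=(T[...,2]>.06)&(abs(T[...,0]-.495)<.06)&(T[...,1]>.25)&(T[...,1]<.42); Q=T[m]
c=(Q-seat)@np.c_[u,nb,ry]; print('u',np.percentile(c[:,0],[1,99]).round(3),'nb',np.percentile(c[:,1],[5,50,95]).round(3))
for nme in ('flask','carton','driver'):
  for t in spotter.trace('top',nme)[:1]: print(nme,np.round(t['centre']),np.nanmedian(T[t['mask']],0).round(3))
"
```

```text
47.65 [ 0.4995 -0.1813  0.3007]
u [-0.007  0.131] nb [-0.014  0.016  0.027]
flask [226. 132.] [0.724 0.217 0.124]
carton [388. 132.] [ 0.747 -0.228  0.049]
driver [329. 128.] [ 0.762 -0.061  0.023]
```

View pics/f1s.png

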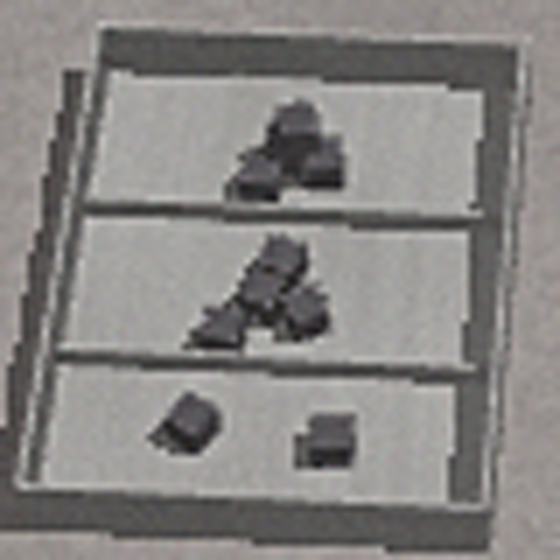

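View pics/f1.png

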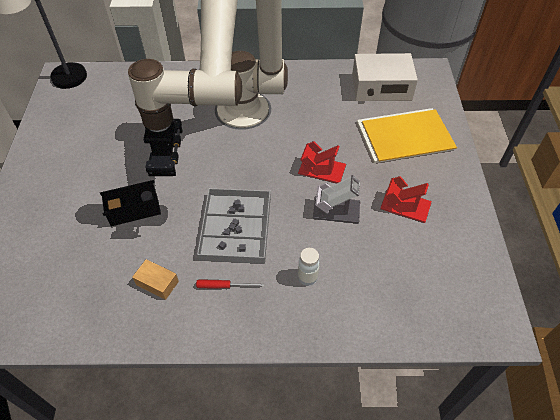

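View pics/f1r.png

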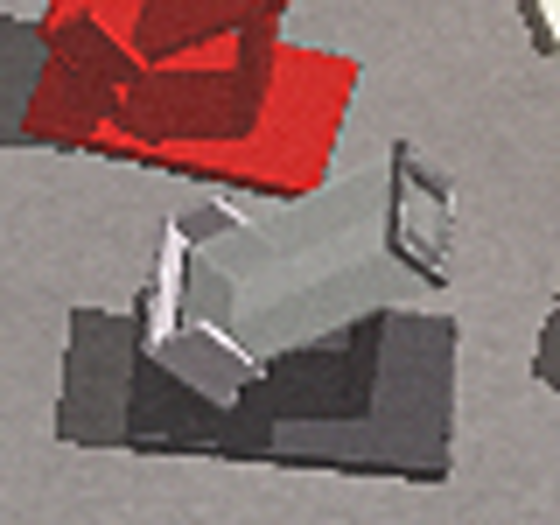

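View pics/f1t.png

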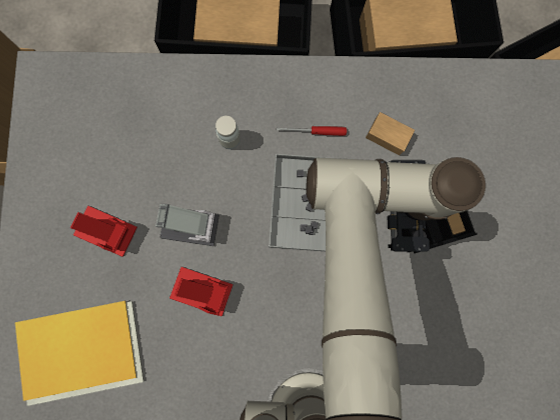

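Far trough two cubes, middle four, near four: p32w shows the near ones at (267,148), (290,158), (287,172) and (278,190). That makes ten. The shaker is seated, the bystanders are where they were, and the arm is clear.

```bash
python3 -c "
from h import *
print(r.finish_job(), r.sense()['time_s'])"
```

```text
the job is handed in; nothing more can be done
the job is handed in; nothing more can be done
```

I handed the job in at about 47.8 s, and by my last pictures the end state is met. The hand-in gave no verdict.

**What I did**
- I lifted the shaker out of the tote, stood it in the grey rest, let go and backed off. Then I took it across its body, tipped it over the tray and shook it out.
- The cubes came out faster than I wanted: six fell in the near trough, four in the middle and none in the far one. After putting the shaker back, I moved two cubes from the near trough to the far one with the fingers.

**Last checks**
- **Cubes:** ten lie in the tray, four near, four middle and two far. One near cube rests on top of others, so the final scene picture shows only three there. The fourth shows in a wrist picture taken just before the last cube was set down.
- **Shaker:** it leans in the rest, bottom on the foot between the cheeks, spout up, and let go. The wrist view showed it empty before I put it back.
- **Bystanders:** the jar and carton read within 2 mm of where they started. The screwdriver's centre read about 12 mm off, but I think that is detection noise: the arm never went near it and it looks unchanged.
- **Robot:** the gripper was clear of everything, about 0.23 m above the bench.

**What went wrong on the way**
- On the return, the shaker first landed on one cheek of the rest. I raised, centred and seated it again.
- A fingertip touched the tray ridge once, and the floor once at about 14 N.
- The wrist-force weight suggested fewer cubes left in the shaker than there were. I went by the pictures instead.

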